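# Fetch the sanding block from behind the pigment jars

## Robot

A 6-joint arm with a two-finger parallel gripper is mounted at the origin on the work surface. World frame = base frame: x ahead of the robot, y to its left, z up, the work surface at z = 0. Lengths are in m, angles in rad, forces in N, time in s.
With the tool pointing down it reaches from about 0.35 to 0.925 m from the base axis. Payload 6.4 kg.
Tool frame: the origin (TCP) lies midway between the tips of the shut fingers; the grasp point (between the pads) lies 19 mm behind it; z points along the fingers, y is the direction in which the jaws open and shut (so a half turn about z gives the same grasp; the last joint's range is limited). The gripper opens to 85 mm and grips with 20 to 120 N. Pads are 22 mm wide; open, the fingers measure 114 mm over their backs; the gripper's body (76 mm by 85 mm) begins 54 mm behind the grasp point. The pads swing forward as they close: fully open they stand 13 mm farther back than shut.
Start: joints at [-1.408, 0.245, 1.558, -0, 1.339, -0.174], TCP at [0.215, -0.613, 0.231] pointing down, gripper open.
Joint ranges: [-3.13, 3.13], [-1.02, 2.26], [0.13, 2.54], [-0.95, 4.09], [0.21, 2.88], [-2.74, 2.74]. Speed limits (rad/s): [2.57, 2.57, 3.14, 3.14, 3.14, 3.14].

## Interface

Orientations are given as a unit quaternion [w, x, y, z].
In Python, from cell import monitor, imaging, job gives the robot as it stands.
- The arm moves only by the tool jog_arm, never from a script. Its argument "motion" is a list of rows, each a list of 3 entries, a list of its own where there are three numbers: the shift along the tool's x, y, z in m, then the turn, a rotation vector about the tool's x, y, z in rad, then the closure, from 0 (fully open) to 1 (shut). A call has 1 to 20 rows; each row shifts and turns the pose as measured when the row begins, along the tool's axes as they then stand; what a row does not reach is not made up. A row lasts 1/8 s, in which the tool goes at most 62.5 mm and 10.7 degrees, less where a joint would pass 70% of its speed; a pose out of reach is approached as far as the arm can. A call is refused whole if a number of a shift passes 0.0625 or a number of a turn 0.188, either way. A call with a gripper value outside its range is refused whole. The fingers move at their own pace and stop on an object; "squeeze" is the grip in N (left out, the last holds). Time passes only in rows, so rows that do not move let the fingers close. It gives the time, the measured TCP pose, the force and the opening at its end, in the units of the state.
- monitor.get_obs(): the state, without advancing time (a new reading comes with each control period).
- imaging.camera(name): name is "side" or "top" or "wrist"; returns the picture (384x512x3 uint8, red, green, blue); there is no depth.
- imaging.camera_params(name): a dict with "fx", "fy", "cx", "cy" (pixels), "distortion" ([k1, k2, p1, p2, k3] as OpenCV has them; the pictures are not rectified), "camera_from_world" (4x4, takes a point from world to camera coordinates); the wrist camera has in their place "hand_eye" (4x4, takes a point from camera to tool coordinates, whose origin is the TCP and whose axes are the flange's). Camera axes: x right, y up, looking along -z (the intrinsics and any distortion apply to the point x, -y, -z); pixel columns grow to the right and rows downward; lengths in m; the calibration is good to about 2 mm. A picture is of the moment at which its call begins: read the wrist's pose just before it. camera_params takes no time and is no camera call.
- job.finish_job(): hands the job in, once; it reports no verdict.
The state is a dict: "time_s": time; "qpos": joint angles; "dq": joint speeds; "joint_efforts": joint torques, N m; "tool_pos": TCP position; "orientation": TCP orientation; "contact_force": force on the tool from outside, world axes, zero at the start; "wrist_torque": the same for the moment, N m; "width": finger opening in m.
Only numpy, scipy, OpenCV 4.12 (cv2) and the standard library are available. Lean on these libraries where they do the work, as an engineer would, in place of code of your own. Each camera call takes 0.05 s, during which the arm holds its last target.

## Task

The sanding block lies on the dark board behind three pigment jars: first stand all three jars in the white tray, then lay the block flat in the middle of the grey mat, lengthwise along the mat, while the jars wait in the tray. Then put every jar back on the board, upright and centred on the coaster of its own colour. Keep the jars upright all the way and leave the lacquered egg alone.

Things in the scene. Friction and masses are not known exactly. Their poses are not given: they have to be found in the camera images.
- jar_red: pigment jar with a red screw cap and a red band round its white side, an upright cylinder 46 mm in diameter and 85 mm tall, 125 to 225 g. Origin: centre of its underside, z up. It starts upright on the coaster of its own colour; the block's near long side is about 13 mm behind it and the next jar's side 18 mm beside it, so it is best gripped by its upper half, above the block, with the fingers in front of it and behind it (along the board's x axis).
- jar_yellow: pigment jar with a yellow screw cap and a yellow band round its white side, an upright cylinder 46 mm in diameter and 85 mm tall, 125 to 225 g. Origin: centre of its underside, z up. It starts upright on the coaster of its own colour; the block's near long side is about 13 mm behind it and the next jar's side 18 mm beside it, so it is best gripped by its upper half, above the block, with the fingers in front of it and behind it (along the board's x axis).
- jar_blue: pigment jar with a blue screw cap and a blue band round its white side, an upright cylinder 46 mm in diameter and 85 mm tall, 125 to 225 g. Origin: centre of its underside, z up. It starts upright on the coaster of its own colour; the block's near long side is about 13 mm behind it and the next jar's side 18 mm beside it, so it is best gripped by its upper half, above the block, with the fingers in front of it and behind it (along the board's x axis).
- coaster_red: red disc 60 mm in diameter and 3 mm thick, fixed on the board: home of the red jar. Origin: centre of its underside, which lies 10 mm above the table (top at 13 mm). The three coasters stand in a row along the board's y axis, 64 mm apart, in any order.
- coaster_yellow: yellow disc 60 mm in diameter and 3 mm thick, fixed on the board: home of the yellow jar. Origin: centre of its underside, which lies 10 mm above the table (top at 13 mm). The three coasters stand in a row along the board's y axis, 64 mm apart, in any order.
- coaster_blue: blue disc 60 mm in diameter and 3 mm thick, fixed on the board: home of the blue jar. Origin: centre of its underside, which lies 10 mm above the table (top at 13 mm). The three coasters stand in a row along the board's y axis, 64 mm apart, in any order.
- block: sanding block, cork below and pale wood above: 50 mm (its x) by 110 mm (its y) by 30 mm high, 110 to 200 g. Origin: centre of its underside, z up. It starts on the board behind the jars, its long side along the row; it is gripped across its 50 mm width (its x), for which the jars leave no finger room until they are gone.
- board: dark wooden board, fixed, 170 mm (x) by 230 mm (y), top 10 mm above the table; a rim on its far (+x) edge, 85 to 91 mm from the centre, rises 22 mm above the table. Origin: centre of its underside. Its x axis points from the row of jars to the block: the coasters' centres lie at x = -38 mm, the block at about x = +22 mm.
- tray: low white tray, fixed and empty: the side area for the jars. Outside 236 mm (its x) by 100 mm (its y) by 12 mm high, walls and floor 5 mm thick, so the inner floor (226 by 90 mm) is 5 mm above the table. Origin: centre of its underside. It holds the three jars in a row along its x, say 70 mm apart.
- mat: grey rubber mat, fixed: 90 mm (its x) by 150 mm (its y), top 3 mm above the table. Origin: centre of its underside.
- egg: green lacquered egg on a small wooden stand (base 60 mm in diameter, 92 mm tall in all), loose, beyond the board: a bystander to leave alone. Origin: centre of its underside.
Things that resemble listed ones, but are neither listed nor needed, are in the scene too. What is shaped like the jar_yellow but pink is not meant. Leave any pink look-alike of the jar_red alone.

How it is judged:
By the outcome, as a careful person would: the job done as asked, in the order asked, and still so for the second after the job is handed in, with the robot touching nothing.
It also fails if it takes over 144 s, if anything falls off the work surface, if the arm or the gripper's body presses on something with over 40 N, if the wrist force passes 120 N, or if a joint passes its speed limit or range.

## Working session

There is one attempt and no reset: what is moved stays moved. The work goes in short steps, Python scripts to look and compute and a tool call to move; the robot and the scene stay as the last step left them, time stands still between calls to the robot, and variables do not carry over. Pictures are saved under pics/ and viewed, and the job is handed in when it is done.

Besides the shell and the picture viewer there is one more tool, called as name([rows], argument=value, ...), one row to a line, values as JSON. jog_arm: Moves the arm, as the interface text tells. Its arguments: {"type":"object","properties":{"motion":{"type":"array"},"squeeze":{"type":"number"}},"required":["motion"]}

```bash
ls; mkdir -p pics; python3 - <<'E'
from cell import monitor, imaging, job
import cv2,json
o=monitor.get_obs(); print(o)
for n in ["side","top","wrist"]:
    im=imaging.camera(n); cv2.imwrite(f"pics/{n}0.png",im[:,:,::-1])
    p=imaging.camera_params(n); print(n,p)
E
```

```text
pics
{'time_s': 0.0, 'qpos': array([-1.40807780e+00,  2.45793140e-01,  1.55902965e+00,  7.36480906e-06,
        1.33869596e+00, -1.74070954e-01]), 'dq': array([-1.15257229e-03,  1.70186334e-06, -6.93883192e-04,  1.65743530e-04,
       -2.04348913e-04,  7.14852983e-04]), 'joint_efforts': array([-6.44387319e-05, -4.29502881e+01, -3.26123321e+01, -1.54866329e-04,
        5.38709370e-03, -4.75240668e-06]), 'tool_pos': array([ 0.21473081, -0.61291137,  0.23018531]), 'orientation': array([-9.63011970e-04,  9.85854764e-01,  1.67599095e-01,  9.04922421e-06]), 'contact_force': array([ 0.06418195, -0.03594707,  0.15066293]), 'wrist_torque': array([0.0079583 , 0.03070488, 0.02140066]), 'width': 0.08525171411588288}
side {'fx': 367.89422906214133, 'fy': 367.89422906214133, 'cx': 253.7701768514166, 'cy': 195.62526995484347, 'distortion': array([-0.04355173,  0.        ,  0.        ,  0.        ,  0.        ]), 'camera_from_world': array([[-0.86592012, -0.49959507,  0.02423028,  0.5114049 ],
       [ 0.2957652 , -0.47236391,  0.83029831, -0.17016622],
       [-0.40336743,  0.72613849,  0.55679225,
[... 484 characters left out ...]
01,  9.53302115e-03,  9.79500452e-01,
        -1.31865533e+00],
       [ 0.00000000e+00,  0.00000000e+00,  0.00000000e+00,
         1.00000000e+00]])}
wrist {'fx': 298.6260408332112, 'fy': 298.6260408332112, 'cx': 256.5759371380783, 'cy': 194.30930248371212, 'distortion': array([-0.02895136,  0.        ,  0.        ,  0.        ,  0.        ]), 'hand_eye': array([[-3.62197035e-04,  9.51552955e-01,  3.07484704e-01,
         7.97303040e-02],
       [ 9.99999934e-01,  3.47494397e-04,  1.02566700e-04,
         1.59514011e-04],
       [-9.25156477e-06,  3.07484721e-01, -9.51553018e-01,
        -1.42995243e-01],
       [ 0.00000000e+00,  0.00000000e+00,  0.00000000e+00,
         1.00000000e+00]])}
```

View pics/top0.png

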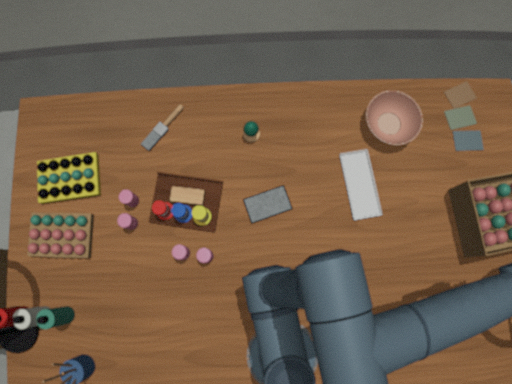

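View pics/side0.png

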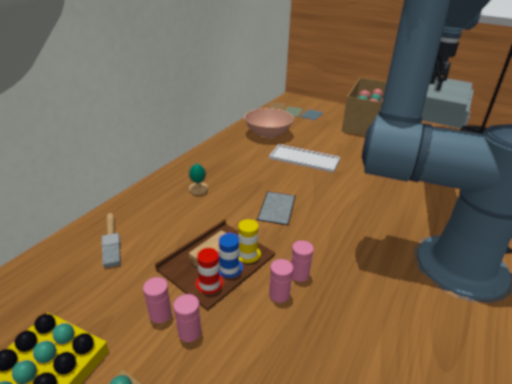

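View pics/wrist0.png

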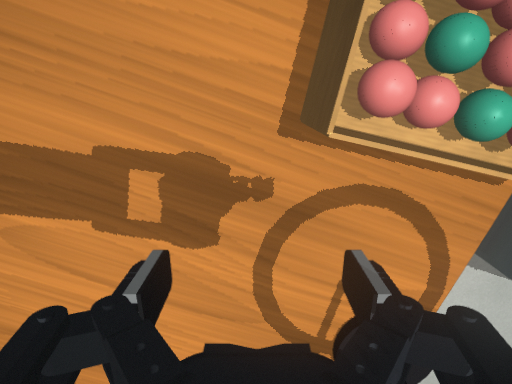

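The top view shows the board at about (187,202). The red, blue and yellow jars are at (163,210), (181,212) and (201,215), with the block at (187,195). The mat is at (268,204), the tray at (361,185) and the egg at (251,131). Four pink look-alikes, not meant, are at (128,198), (126,221), (180,253) and (204,256).

```bash
cat > h.py <<'E'
import numpy as np, cv2
from cell import monitor, imaging
from scipy.spatial.transform import Rotation as R
def Rq(q): return R.from_quat([q[1],q[2],q[3],q[0]]).as_matrix()
def cam(name,obs=None):
    p=imaging.camera_params(name)
    K=np.array([[p['fx'],0,p['cx']],[0,p['fy'],p['cy']],[0,0,1]]);D=np.array(p['distortion'],float)
    if name=='wrist':
        T=np.eye(4);T[:3,:3]=Rq(obs['orientation']);T[:3,3]=obs['tool_pos']
        W=T@p['hand_eye']; C=np.linalg.inv(W)
    else: C=p['camera_from_world']
    return K,D,C
F=np.diag([1.,-1,-1])
def pix2w(c,uv,z):
    K,D,C=c
    n=cv2.undistortPoints(np.array(uv,float).reshape(-1,1,2),K,D).reshape(-1,2)
    d=np.c_[n,np.ones(len(n))]@F   # to camera axes
    Rw=C[:3,:3].T; o=-Rw@C[:3,3]; dw=d@Rw.T
    t=(z-o[2])/dw[:,2]
    return o+dw*t[:,None]
def w2pix(c,X):
    K,D,C=c; X=np.atleast_2d(X)
    pc=(X@C[:3,:3].T+C[:3,3])@F
    return cv2.projectPoints(pc,np.zeros(3),np.zeros(3),K,D)[0].reshape(-1,2)
def snap(name,fn=None):
    o=monitor.get_obs(); im=imaging.camera(name)
    if fn: cv2.imwrite(f'pics/{fn}.png',im[:,:,::-1])
    return o,im,cam(name,o)
E
python3 - <<'E'
import cv2
im=cv2.imread('pics/top0.png')
cv2.imwrite('pics/top0b.png',cv2.resize(im[160:270,110:230],None,fx=6,fy=5.4,interpolation=cv2.INTER_CUBIC))
cv2.imwrite('pics/top0c.png',cv2.resize(im[110:230,235:395],None,fx=5,fy=5,interpolation=cv2.INTER_CUBIC))
E
```

```text
(no output)
```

View pics/top0b.png

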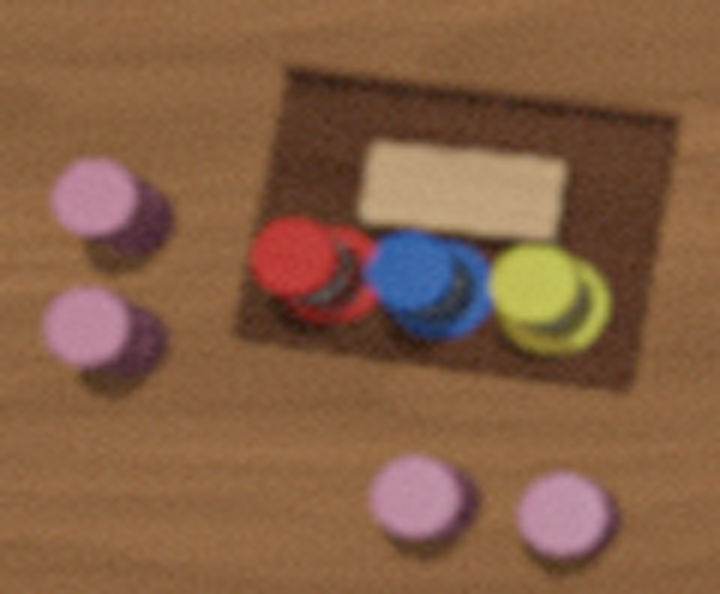

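View pics/top0c.png

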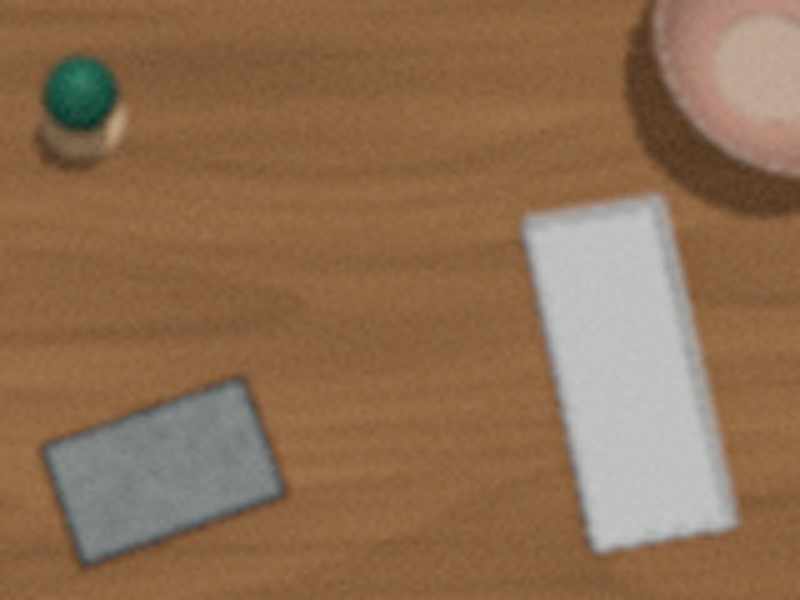

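```bash
python3 - <<'E'
from h import *
c=cam('top')
np.set_printoptions(precision=4,suppress=True)
def a(l): return [(110+(x-2.5)/6,160+(y-2.2)/5.4) for x,y in l]
def b(l): return [(235+(x-2)/5,110+(y-2)/5) for x,y in l]
print('caps',pix2w(c,a([(296,257),(412,271),(534,284)]),.098))
print('pinks',pix2w(c,a([(95,197),(86,325),(415,497),(562,515)]),.085))
print('block top',pix2w(c,a([(370,142),(568,158),(555,238),(360,222)]),.04))
print('board',pix2w(c,a([(288,70),(678,117),(630,390),(236,337)]),.01))
m=pix2w(c,b([(43,447),(243,377),(286,493),(85,565)]),.003);print('mat',m,m.mean(0))
t=pix2w(c,b([(523,216),(660,196),(738,522),(596,553)]),.012);print('tray',t,t.mean(0))
print('egg',pix2w(c,b([(80,145)]),.0))
E
```

```text
caps [[0.4916 0.373  0.098 ]
 [0.4806 0.3107 0.098 ]
 [0.4701 0.2458 0.098 ]]
pinks [[0.535  0.4875 0.085 ]
 [0.4574 0.4912 0.085 ]
 [0.349  0.3131 0.085 ]
 [0.3356 0.2356 0.085 ]]
block top [[0.5719 0.3451 0.04  ]
 [0.5567 0.2337 0.04  ]
 [0.5068 0.2419 0.04  ]
 [0.5216 0.3509 0.04  ]]
board [[0.6278 0.3993 0.01  ]
 [0.5866 0.1741 0.01  ]
 [0.4145 0.2058 0.01  ]
 [0.4567 0.4286 0.01  ]]
mat [[ 0.523   0.106   0.003 ]
 [ 0.5655 -0.033   0.003 ]
 [ 0.4838 -0.0577  0.003 ]
 [ 0.4409  0.0808  0.003 ]] [0.5033 0.024  0.003 ]
tray [[ 0.6694 -0.2344  0.012 ]
 [ 0.6801 -0.3329  0.012 ]
 [ 0.4477 -0.3644  0.012 ]
 [ 0.4316 -0.2644  0.012 ]] [ 0.5572 -0.299   0.012 ]
egg [[0.7384 0.0721 0.    ]]
```

```bash
cat >> h.py <<'E'
def yaw(o): X=Rq(o['orientation']); return np.arctan2(X[1,0],X[0,0])
def plan(p1,yaw1,n,o=None,clo=0,p0=None,y0=None):
    """rows from the measured pose to p1,yaw1 (tool down), straight; also corrects tilt in total"""
    if p0 is None:
        o=o or monitor.get_obs(); p0=o['tool_pos']; X0=Rq(o['orientation'])
    else: X0=down(y0)
    X1=down(yaw1)
    rv=R.from_matrix(X0.T@X1).as_rotvec()
    rows=[]
    p0=np.array(p0);d=(np.array(p1)-p0)/n
    for i in range(n):
        Xi=X0@R.from_rotvec(rv*i/n).as_matrix()
        s=Xi.T@d
        rows.append([[round(float(v),4) for v in s],[round(float(v),3) for v in rv/n],clo])
    print(str(rows).replace(' ',''))
def down(y):
    return np.array([[np.cos(y),np.sin(y),0],[np.sin(y),-np.cos(y),0],[0,0,-1.]])
def st():
    o=monitor.get_obs();X=Rq(o['orientation'])
    print('t %.2f'%o['time_s'],'p',np.round(o['tool_pos'],4),'yaw %.4f'%yaw(o),'tilt',np.round(X[:2,2],4),'F',np.round(o['contact_force'],2),'w %.4f'%o['width'])
    return o
E
python3 -c "
from h import *
o=st()
plan([.5,-.29,.28],.13,12)"
```

```text
t 0.15 p [ 0.2147 -0.6131  0.2304] yaw 0.3367 tilt [-0.0002  0.0015] F [-0.05 -0.04  0.46] w 0.0852
[[[0.0313,-0.0176,-0.0041],[-0.0,-0.0,0.017],0],[[0.031,-0.0181,-0.0041],[-0.0,-0.0,0.017],0],[[0.0307,-0.0186,-0.0041],[-0.0,-0.0,0.017],0],[[0.0304,-0.0192,-0.0041],[-0.0,-0.0,0.017],0],[[0.0301,-0.0197,-0.0041],[-0.0,-0.0,0.017],0],[[0.0297,-0.0202,-0.0041],[-0.0,-0.0,0.017],0],[[0.0294,-0.0207,-0.0041],[-0.0,-0.0,0.017],0],[[0.029,-0.0212,-0.0041],[-0.0,-0.0,0.017],0],[[0.0286,-0.0217,-0.0041],[-0.0,-0.0,0.017],0],[[0.0282,-0.0222,-0.0041],[-0.0,-0.0,0.017],0],[[0.0279,-0.0227,-0.0041],[-0.0,-0.0,0.017],0],[[0.0275,-0.0231,-0.0041],[-0.0,-0.0,0.017],0]]
```

jog_arm([
  [[0.031,-0.018,-0.004],[0,0,0.017],0],
  [[0.031,-0.018,-0.004],[0,0,0.017],0],
  [[0.031,-0.019,-0.004],[0,0,0.017],0],
  [[0.03,-0.019,-0.004],[0,0,0.017],0],
  [[0.03,-0.02,-0.004],[0,0,0.017],0],
  [[0.03,-0.02,-0.004],[0,0,0.017],0],
  [[0.029,-0.021,-0.004],[0,0,0.017],0],
  [[0.029,-0.021,-0.004],[0,0,0.017],0],
  [[0.029,-0.022,-0.004],[0,0,0.017],0],
  [[0.028,-0.022,-0.004],[0,0,0.017],0],
  [[0.028,-0.023,-0.004],[0,0,0.017],0],
  [[0.028,-0.023,-0.004],[0,0,0.017],0],
], squeeze=40)

```text
time_s: 1.65
tool_pos: [0.5068, -0.2791, 0.2761]
orientation: [-0.004, 0.998, 0.06, -0.002]
contact_force: [-0.3, -1.1, 0.0]
width: 0.0856
```

```bash
python3 -c "
from h import *
o=st()
snap('wrist','w1'); o=st()
plan([.47,.01,.28],.13,8)"
```

```text
t 1.65 p [ 0.5068 -0.2791  0.2761] yaw 0.1207 tilt [-0.0036  0.0086] F [-0.33 -1.06  0.02] w 0.0856
t 1.70 p [ 0.5091 -0.2763  0.2768] yaw 0.1237 tilt [-0.0011  0.01  ] F [1.6  2.99 0.55] w 0.0853
[[[-0.0004,-0.0361,-0.0],[-0.001,-0.0,-0.001],0],[[-0.0004,-0.0361,-0.0001],[-0.001,-0.0,-0.001],0],[[-0.0004,-0.0361,-0.0001],[-0.001,-0.0,-0.001],0],[[-0.0004,-0.0361,-0.0002],[-0.001,-0.0,-0.001],0],[[-0.0003,-0.0361,-0.0002],[-0.001,-0.0,-0.001],0],[[-0.0003,-0.0361,-0.0003],[-0.001,-0.0,-0.001],0],[[-0.0003,-0.0361,-0.0003],[-0.001,-0.0,-0.001],0],[[-0.0002,-0.0361,-0.0004],[-0.001,-0.0,-0.001],0]]
```

View pics/w1.png

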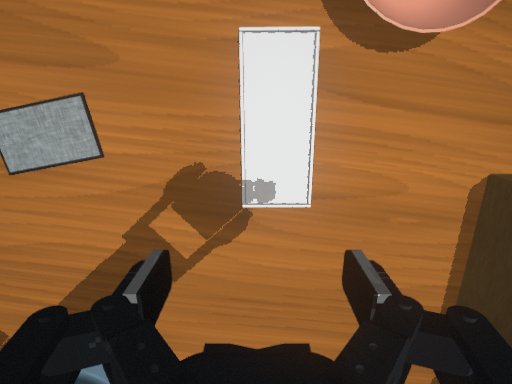

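The tray's outer corners in the wrist view are about (239,28), (320,27), (311,207) and (243,207). The mat is at upper left.

jog_arm([
  [[0,-0.036,0],[0,0,0.02],0],
  [[-0.002,-0.036,0],[0,0,0.02],0],
  [[-0.002,-0.036,0],[0,0,0.02],0],
  [[-0.002,-0.036,0],[0,0,-0.02],0],
  [[-0.002,-0.036,0],[0,0,-0.02],0],
  [[-0.002,-0.036,0],[0,0,-0.02],0],
  [[-0.002,-0.03,0],[0,0,0],0],
  [[0,-0.02,0],[0,0,0],0],
  [[0,0,0],[0,0,0],0],
  [[0,0,0],[0,0,0],0],
])

```text
time_s: 2.95
tool_pos: [0.4679, -0.0044, 0.2769]
orientation: [-0.006, 0.998, 0.063, -0.002]
contact_force: [-0.3, 0.3, -0.3]
width: 0.0856
```

```bash
python3 -c "
from h import *
o=st()
snap('wrist','w2'); o=st()
plan([.44,.30,.28],1.399,9)
"
```

```text
t 2.95 p [ 0.4679 -0.0044  0.2769] yaw 0.1266 tilt [-0.0046  0.0115] F [-0.28  0.28 -0.27] w 0.0856
t 3.00 p [ 0.468  -0.0045  0.2769] yaw 0.1261 tilt [-0.0046  0.0117] F [ 0.54  0.46 -0.5 ] w 0.0858
[[[0.0012,-0.034,0.0001],[-0.001,-0.001,-0.141],0],[[0.0059,-0.0335,0.0],[-0.001,-0.001,-0.141],0],[[0.0106,-0.0323,-0.0],[-0.001,-0.001,-0.141],0],[[0.015,-0.0305,-0.0001],[-0.001,-0.001,-0.141],0],[[0.0192,-0.028,-0.0001],[-0.001,-0.001,-0.141],0],[[0.023,-0.0251,-0.0002],[-0.001,-0.001,-0.141],0],[[0.0263,-0.0216,-0.0002],[-0.001,-0.001,-0.141],0],[[0.029,-0.0176,-0.0003],[-0.001,-0.001,-0.141],0],[[0.0312,-0.0134,-0.0003],[-0.001,-0.001,-0.141],0]]
```

View pics/w2.png

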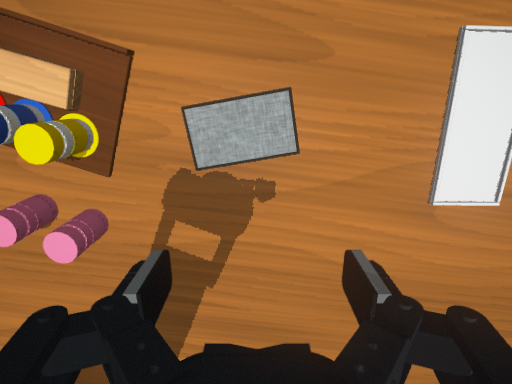

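The mat's corners are at (182,107), (290,88), (299,153) and (197,170). The board is at the left and two pink jars are at lower left.

jog_arm([
  [[0.001,-0.034,0],[-0.002,-0.001,-0.14],0],
  [[0.006,-0.034,0],[-0.002,-0.001,-0.14],0],
  [[0.011,-0.032,0],[-0.002,-0.001,-0.14],0],
  [[0.015,-0.03,0],[-0.002,-0.001,-0.14],0],
  [[0.019,-0.028,0],[-0.002,-0.001,-0.14],0],
  [[0.023,-0.025,0],[-0.001,-0.001,-0.14],0],
  [[0.026,-0.022,0],[-0.001,-0.001,-0.14],0],
  [[0.029,-0.018,0],[-0.001,-0.001,-0.14],0],
  [[0.03,-0.013,0],[0,-0.001,-0.14],0],
  [[0,0,0],[0,0,0],0],
  [[0,0,0],[0,0,0],0],
])

```text
time_s: 4.38
tool_pos: [0.4422, 0.2987, 0.2766]
orientation: [0.001, 0.761, 0.648, -0.004]
contact_force: [0.5, -0.5, -0.7]
width: 0.0858
```

```bash
python3 -c "
from h import *
o=st()
snap('wrist','w3'); o=st()
"
```

```text
t 4.38 p [0.4422 0.2987 0.2766] yaw 1.4105 tilt [-0.0041 -0.0075] F [ 0.47 -0.53 -0.66] w 0.0858
t 4.42 p [0.4422 0.2986 0.2766] yaw 1.4103 tilt [-0.0041 -0.0073] F [-0.45 -0.57 -0.27] w 0.0857
```

View pics/w3.png

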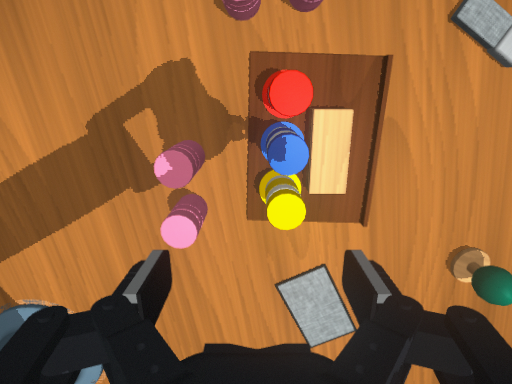

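The wrist view shows the caps at about red (291,93), blue (289,154) and yellow (286,211). The block is at (331,151), the board corners run from (249,52) to (367,225), and pink jars are at (174,168) and (180,230).

```bash
cat > m.py <<'E'
from h import *
import pickle
np.set_printoptions(precision=4,suppress=True)
E
python3 - <<'E'
from m import *
o=monitor.get_obs(); c=cam('wrist',o)
# subpixel corners
im=cv2.cvtColor(cv2.imread('pics/w3.png'),cv2.COLOR_BGR2GRAY)
def sub(im,p,w=4):
    q=np.array(p,np.float32).reshape(-1,1,2).copy()
    return cv2.cornerSubPix(im,q,(w,w),(-1,-1),(3,30,.01)).reshape(-1,2)
print('caps',pix2w(c,[(291,93),(289,154),(286,211)],.098))
b=sub(im,[(314,109),(353,109),(347,194),(310,193)]);print(b);w=pix2w(c,b,.04);print('block',w,w.mean(0))
for i,j in [(0,3),(1,2)]: d=w[i]-w[j];print('yaw',np.arctan2(-d[0],d[1]))
b=sub(im,[(249,52),(247,219),(392,56)]);print(b);w=pix2w(c,b[:2],.01);print('board near',w);d=w[0]-w[1];print('yaw',np.arctan2(-d[0],d[1]),np.linalg.norm(d))
y=np.arctan2(-d[0],d[1])
ex=np.array([np.cos(y),np.sin(y),0]);ey=np.array([-np.sin(y),np.cos(y),0])
bc=w.mean(0)+.085*ex;print('board c',bc)
for k in(-1,0,1):print('coaster',bc-.038*ex+k*.064*ey)
# mat from w2, with pose at that time
o2=dict(tool_pos=np.array([.468,-.0045,.2769]));
X=down(.1263); X=R.from_rotvec(np.cross([0,0,-1],[-.0046,.0117,-1])).as_matrix()@X
q=R.from_matrix(X).as_quat();o2['orientation']=np.array([q[3],q[0],q[1],q[2]])
c2=cam('wrist',o2);im2=cv2.cvtColor(cv2.imread('pics/w2.png'),cv2.COLOR_BGR2GRAY)
b=np.array([(182,107),(290,88),(299,153),(197,170)],float);w=pix2w(c2,b,.003);print('mat',w,w.mean(0))
for i,j in [(0,1),(3,2)]: d=w[i]-w[j];print('yaw',np.arctan2(-d[0],d[1]),np.linalg.norm(d))
# tray from w1: pose measured 
X=down(.1207); X=R.from_rotvec(np.cross([0,0,-1],[-.0036,.0086,-1])).as_matrix()@X
q=R.from_matrix(X).as_quat();o1=dict(tool_pos=np.array([.5068,-.2791,.2761]),orientation=np.array([q[3],q[0],q[1],q[2]]))
c1=cam('wrist',o1);w=pix2w(c1,[(239,28),(320,27),(311,207),(243,207)],.012);print('tray',w,w.mean(0))
for i,j in [(0,3),(1,2)]: d=w[i]-w[j];print('yaw',np.arctan2(d[1],d[0]),np.linalg.norm(d))
E
```

```text
caps [[0.4905 0.3745 0.098 ]
 [0.4805 0.3124 0.098 ]
 [0.4686 0.2471 0.098 ]]
[[313.6481 108.594 ]
 [353.0422 109.2924]
 [344.9344 193.1441]
 [308.7607 193.2587]]
block [[0.5218 0.3515 0.04  ]
 [0.5696 0.3431 0.04  ]
 [0.5521 0.2363 0.04  ]
 [0.5042 0.2439 0.04  ]] [0.537  0.2937 0.04  ]
yaw -0.16209870546192742
yaw -0.16211905963113243
[[249.3793  50.8398]
 [246.3779 219.36  ]
 [392.538   54.4462]]
board near [[0.4549 0.4319 0.01  ]
 [0.4123 0.2074 0.01  ]]
yaw -0.18774166500736164 0.22853890632275325
board c [0.5171 0.3038 0.01  ]
coaster [0.4678 0.248  0.01  ]
coaster [0.4798 0.3109 0.01  ]
coaster [0.4917 0.3738 0.01  ]
mat [[ 0.5215  0.1061  0.003 ]
 [ 0.5635 -0.0344  0.003 ]
 [ 0.4798 -0.0606  0.003 ]
 [ 0.4369  0.0802  0.003 ]] [0.5004 0.0228 0.003 ]
yaw 0.2907469946572719 0.14664903598014145
yaw 0.2955461490661074 0.14717260759343578
tray [[ 0.6635 -0.2371  0.012 ]
 [ 0.6766 -0.3351  0.012 ]
 [ 0.4442 -0.3649  0.012 ]
 [ 0.4321 -0.2668  0.012 ]] [ 0.5541 -0.301   0.012 ]
yaw 0.12782991598963653 0.23336384478394695
yaw 0.12729096136359558 0.23424597736830266
```

```bash
python3 -c "
from h import *
plan([.469,.247,.135],1.393,6)
"
```

```text
[[[-0.0076,0.0058,0.0236],[-0.0,0.001,0.003],0],[[-0.0076,0.0059,0.0236],[-0.0,0.001,0.003],0],[[-0.0076,0.0059,0.0236],[-0.0,0.001,0.003],0],[[-0.0076,0.0059,0.0236],[-0.0,0.001,0.003],0],[[-0.0076,0.0059,0.0236],[-0.0,0.001,0.003],0],[[-0.0077,0.0059,0.0236],[-0.0,0.001,0.003],0]]
```

jog_arm([
  [[-0.0076,0.006,0.0235],[0,0.0015,0.003],0],
  [[-0.0076,0.006,0.0235],[0,0.0015,0.003],0],
  [[-0.0076,0.006,0.0235],[0,0.0015,0.003],0],
  [[-0.0076,0.006,0.0235],[0,0.0015,0.003],0],
  [[-0.0076,0.006,0.0235],[0,0.0015,0.003],0],
  [[-0.0076,0.006,0.0235],[0,0,0.003],0],
  [[0,0,0],[0,0,0],0],
  [[0,0,0],[0,0,0],0],
])

```text
time_s: 5.42
tool_pos: [0.4742, 0.2376, 0.1344]
orientation: [0.0, 0.773, 0.634, 0.001]
contact_force: [0.0, 0.5, 0.8]
width: 0.0851
```

```bash
python3 -c "
from h import *
o=st()
snap('wrist','w4');snap('top','t4')
im=cv2.imread('pics/t4.png');cv2.imwrite('pics/t4b.png',cv2.resize(im[150:290,90:250],None,fx=5,fy=4.2,interpolation=cv2.INTER_CUBIC))
plan([.469,.247,.055],1.393,4)
"
```

```text
t 5.42 p [0.4742 0.2376 0.1344] yaw 1.3735 tilt [0.002  0.0011] F [0.01 0.53 0.78] w 0.0851
[[[0.0019,-0.0017,0.0199],[0.001,-0.0,-0.005],0],[[0.002,-0.0017,0.0199],[0.001,-0.0,-0.005],0],[[0.002,-0.0017,0.0199],[0.001,-0.0,-0.005],0],[[0.002,-0.0017,0.0199],[0.001,-0.0,-0.005],0]]
```

View pics/w4.png

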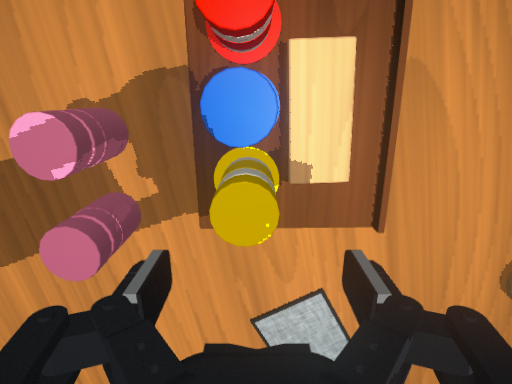

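The view shows the yellow cap at about (245,211), blue at (240,107) and the block at (322,110). The tool is about 1 cm past yellow and has to move back.

```bash
python3 -c "
from m import *
o=st();c=cam('wrist',o)
print(pix2w(c,[(245,211),(240,107)],.098))
"
```

```text
t 5.53 p [0.4741 0.2379 0.1345] yaw 1.3744 tilt [0.0023 0.0011] F [-0.32  0.08 -0.54] w 0.0854
[[0.4695 0.249  0.098 ]
 [0.48   0.3125 0.098 ]]
```

jog_arm([
  [[0.008,-0.007,0],[0.001,0,-0.018],0],
  [[0,0,0],[0,0,0],0],
  [[0,0,0],[0,0,0],0],
])

```text
time_s: 5.9
tool_pos: [0.469, 0.2489, 0.1365]
orientation: [0.001, 0.766, 0.642, 0.003]
contact_force: [-0.5, 0.5, -0.4]
width: 0.0852
```

```bash
python3 -c "
from m import *
o=st()
plan([.469,.247,.055],1.393,4)
"
```

```text
t 5.90 p [0.469  0.2489 0.1365] yaw 1.3949 tilt [0.0045 0.0024] F [-0.52  0.48 -0.35] w 0.0852
[[[-0.0005,-0.0,0.0204],[0.001,-0.001,0.0],0],[[-0.0005,0.0,0.0204],[0.001,-0.001,0.0],0],[[-0.0005,0.0,0.0204],[0.001,-0.001,0.0],0],[[-0.0005,0.0001,0.0204],[0.001,-0.001,0.0],0]]
```

jog_arm([
  [[0,0,0.02],[0.001,-0.001,0],0],
  [[0,0,0.02],[0.001,-0.001,0],0],
  [[0,0,0.02],[0.001,-0.001,0],0],
  [[0,0,0.019],[0,0,0],0],
  [[0,0,0],[0,0,0],0],
  [[0,0,0],[0,0,0],0],
])

```text
time_s: 6.65
tool_pos: [0.4709, 0.25, 0.0576]
orientation: [0.001, 0.766, 0.643, 0.002]
contact_force: [0.4, -0.2, -0.2]
width: 0.0851
```

```bash
python3 -c "
from m import *
o=st()
snap('wrist','w5')
"
```

```text
t 6.65 p [0.4709 0.25   0.0576] yaw 1.3961 tilt [0.005  0.0009] F [ 0.43 -0.17 -0.17] w 0.0851
```

View pics/w5.png

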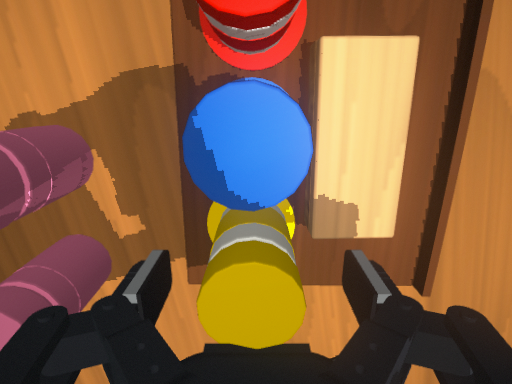

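The jar sits between the open fingers, with its cap at (251,292), about 2 mm off centre. I nudge and close.

jog_arm([
  [[0,-0.0015,0.001],[0,-0.004,0],0],
  [[0,0,0],[0,0,0],0.3],
  [[0,0,0],[0,0,0],0.6],
  [[0,0,0],[0,0,0],1],
  [[0,0,0],[0,0,0],1],
  [[0,0,0],[0,0,0],1],
], squeeze=45)

```text
time_s: 7.45
tool_pos: [0.4704, 0.2508, 0.0585]
orientation: [0.003, 0.766, 0.643, 0.002]
contact_force: [-0.5, 0.2, -0.2]
width: 0.0448
```

```bash
python3 -c "
from m import *
o=st()
"
```

```text
t 7.45 p [0.4704 0.2508 0.0585] yaw 1.3963 tilt [ 0.0076 -0.0023] F [-0.52  0.17 -0.19] w 0.0448
```

jog_arm([
  [[0,0,-0.005],[0,0,0],1],
  [[0,0,-0.012],[0,0,0],1],
  [[0,0,-0.02],[0.002,0,0],1],
  [[0,0,-0.025],[0.002,0,0],1],
  [[0,0,-0.025],[0.002,0,0],1],
  [[0,0,-0.015],[0.001,0,0],1],
])

```text
time_s: 8.2
tool_pos: [0.4685, 0.2504, 0.1643]
orientation: [0.0, 0.766, 0.643, -0.002]
contact_force: [-0.4, 0.1, -1.5]
width: 0.0451
```

```bash
python3 -c "
from m import *
o=st()
snap('side','s5')
plan([.4866,-.309,.16],.13,16)
"
```

```text
t 8.20 p [0.4685 0.2504 0.1643] yaw 1.3962 tilt [-0.0024 -0.0021] F [-0.4   0.1  -1.47] w 0.0451
[[[-0.0343,0.0071,0.0004],[0.0,0.0,0.079],0],[[-0.0336,0.0098,0.0004],[0.0,0.0,0.079],0],[[-0.0327,0.0124,0.0004],[0.0,0.0,0.079],0],[[-0.0316,0.015,0.0004],[0.0,0.0,0.079],0],[[-0.0304,0.0174,0.0004],[0.0,0.0,0.079],0],[[-0.0289,0.0198,0.0004],[0.0,0.0,0.079],0],[[-0.0272,0.022,0.0004],[0.0,0.0,0.079],0],[[-0.0254,0.0241,0.0004],[0.0,0.0,0.079],0],[[-0.0234,0.026,0.0004],[0.0,0.0,0.079],0],[[-0.0213,0.0278,0.0004],[0.0,0.0,0.079],0],[[-0.019,0.0294,0.0004],[0.0,0.0,0.079],0],[[-0.0166,0.0308,0.0004],[0.0,0.0,0.079],0],[[-0.0141,0.032,0.0004],[0.0,0.0,0.079],0],[[-0.0116,0.033,0.0004],[0.0,0.0,0.079],0],[[-0.0089,0.0338,0.0004],[0.0,0.0,0.079],0],[[-0.0062,0.0344,0.0004],[0.0,0.0,0.079],0]]
```

View pics/s5.png

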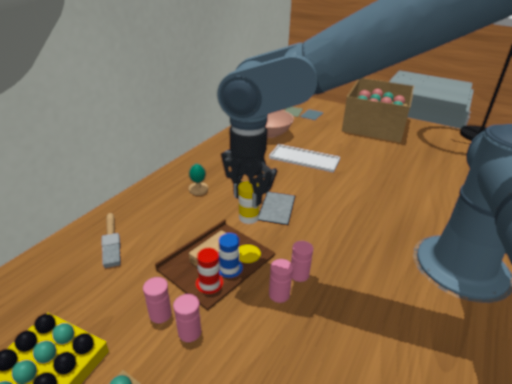

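The side view shows the yellow jar lifted upright at (248,200), with red and blue undisturbed.

jog_arm([
  [[-0.015,0.003,0],[0,0,0.04],1],
  [[-0.027,0.006,0],[0,0,0.06],1],
  [[-0.034,0.01,0],[0,0,0.079],1],
  [[-0.033,0.012,0],[0,0,0.079],1],
  [[-0.032,0.015,0],[0,0,0.079],1],
  [[-0.031,0.017,0],[0,0,0.079],1],
  [[-0.029,0.02,0],[0,0,0.079],1],
  [[-0.027,0.022,0],[0,0,0.079],1],
  [[-0.025,0.024,0],[0,0,0.079],1],
  [[-0.023,0.026,0],[0,0,0.079],1],
  [[-0.021,0.028,0],[0,0,0.079],1],
])

```text
time_s: 9.62
tool_pos: [0.4554, -0.1239, 0.1551]
orientation: [-0.002, 0.963, 0.268, -0.01]
contact_force: [0.1, -0.2, -1.7]
width: 0.0453
```

```bash
python3 -c "
from m import *
o=st()
plan([.4866,-.309,.16],.13,7)
"
```

```text
t 9.62 p [ 0.4554 -0.1239  0.1551] yaw 0.5434 tilt [-0.02   -0.0006] F [ 0.14 -0.21 -1.75] w 0.0453
[[[-0.0099,0.0249,-0.0008],[-0.001,0.003,0.059],0],[[-0.0084,0.0255,-0.0008],[-0.001,0.003,0.059],0],[[-0.0069,0.0259,-0.0008],[-0.001,0.003,0.059],0],[[-0.0053,0.0263,-0.0008],[-0.001,0.003,0.059],0],[[-0.0038,0.0265,-0.0008],[-0.001,0.003,0.059],0],[[-0.0022,0.0267,-0.0007],[-0.001,0.003,0.059],0],[[-0.0006,0.0268,-0.0007],[-0.001,0.003,0.059],0]]
```

jog_arm([
  [[-0.01,0.025,-0.001],[-0.001,0.003,0.059],1],
  [[-0.008,0.025,-0.001],[-0.001,0.003,0.059],1],
  [[-0.007,0.026,-0.001],[-0.001,0.003,0.059],1],
  [[-0.005,0.026,-0.001],[-0.001,0.003,0.059],1],
  [[-0.003,0.025,-0.001],[-0.001,0.003,0.05],1],
  [[-0.001,0.018,0],[-0.001,0.003,0.04],1],
  [[0,0.01,0],[0,0,0.02],1],
  [[0,0,0],[0,0,0],1],
])

```text
time_s: 10.62
tool_pos: [0.4746, -0.2903, 0.1513]
orientation: [-0.005, 0.996, 0.084, -0.006]
contact_force: [-1.0, -0.1, -2.1]
width: 0.0452
```

```bash
python3 -c "
from m import *
o=st()
plan([.4866,-.309,.09],.13,4)
"
```

```text
t 10.62 p [ 0.4746 -0.2903  0.1513] yaw 0.1687 tilt [-0.0127  0.0083] F [-1.01 -0.11 -2.06] w 0.0452
[[[0.0023,0.0053,0.0152],[-0.003,0.003,0.01],0],[[0.0023,0.0052,0.0153],[-0.003,0.003,0.01],0],[[0.0024,0.0052,0.0153],[-0.003,0.003,0.01],0],[[0.0024,0.0051,0.0153],[-0.003,0.003,0.01],0]]
```

jog_arm([
  [[0.006,0.008,0.01],[-0.006,0.007,0.02],1],
  [[0.004,0.007,0.015],[-0.006,0.007,0.018],1],
  [[0.001,0.005,0.017],[0,0,0],1],
  [[0,0,0.015],[0,0,0],1],
  [[0,0,0],[0,0,0],1],
])

```text
time_s: 11.25
tool_pos: [0.4886, -0.3067, 0.0881]
orientation: [-0.0, 0.998, 0.065, 0.001]
contact_force: [0.0, -0.6, -1.4]
width: 0.0449
```

```bash
python3 -c "
from m import *
o=st()
snap('wrist','w6')
plan([.4866,-.309,.06],.13,3)
"
```

```text
t 11.25 p [ 0.4886 -0.3067  0.0881] yaw 0.1304 tilt [0.0011 0.0009] F [ 0.04 -0.59 -1.4 ] w 0.0449
[[[-0.0009,0.0005,0.0097],[0.0,-0.001,0.0],0],[[-0.0009,0.0005,0.0097],[0.0,-0.001,0.0],0],[[-0.0009,0.0005,0.0097],[0.0,-0.001,0.0],0]]
```

View pics/w6.png

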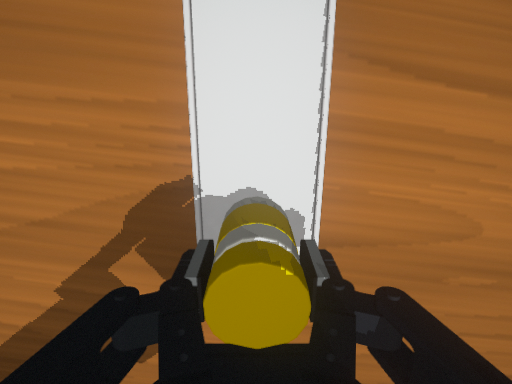

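The jar is centred across the tray, between walls at columns 200 and 315. Lowering.

jog_arm([
  [[-0.001,0.001,0.012],[0,0,0],1],
  [[0,0.0005,0.012],[0,0,0],1],
  [[0,0,0.008],[0,0,0],1],
  [[0,0,0.003],[0,0,0],1],
  [[0,0,0],[0,0,0],1],
])

```text
time_s: 11.92
tool_pos: [0.4889, -0.3093, 0.0527]
orientation: [0.001, 0.998, 0.065, 0.002]
contact_force: [0.4, -0.3, -1.5]
width: 0.0451
```

```bash
python3 -c "
from m import *
o=st()
"
```

```text
t 11.93 p [ 0.4889 -0.3093  0.0527] yaw 0.1306 tilt [ 0.0039 -0.0017] F [ 0.44 -0.28 -1.5 ] w 0.0451
```

jog_arm([
  [[0,0,0.0015],[0,-0.003,0],1],
  [[0,0,0.001],[0,0,0],1],
])

```text
time_s: 12.18
tool_pos: [0.4894, -0.3097, 0.0508]
orientation: [0.002, 0.998, 0.065, 0.001]
contact_force: [0.4, 0.8, -1.7]
width: 0.045
```

```bash
python3 -c "
from m import *
o=st()
"
```

```text
t 12.18 p [ 0.4894 -0.3097  0.0508] yaw 0.1307 tilt [ 0.0018 -0.0031] F [ 0.38  0.78 -1.68] w 0.0450
```

jog_arm([
  [[0,0,0.0015],[0,0,0],1],
  [[0,0,0],[0,0,0],1],
])

```text
time_s: 12.42
tool_pos: [0.4901, -0.3099, 0.051]
orientation: [0.002, 0.998, 0.065, 0.001]
contact_force: [0.3, -0.4, -1.4]
width: 0.0448
```

```bash
python3 -c "
from m import *
o=st()
"
```

```text
t 12.43 p [ 0.4901 -0.3099  0.051 ] yaw 0.1309 tilt [ 0.0023 -0.0034] F [ 0.28 -0.4  -1.44] w 0.0448
```

jog_arm([
  [[0,0,0.003],[0,0,0],1],
  [[0,0,0.001],[0,0,0],1],
])

```text
time_s: 12.68
tool_pos: [0.4912, -0.3105, 0.0506]
orientation: [0.002, 0.998, 0.066, 0.001]
contact_force: [-1.2, 0.0, 1.2]
width: 0.0452
```

```bash
python3 -c "
from m import *
o=st()
"
```

```text
t 12.68 p [ 0.4912 -0.3105  0.0506] yaw 0.1311 tilt [ 0.0028 -0.0036] F [-1.23  0.02  1.2 ] w 0.0452
```

Contact has been reached: the wrist force went from -1.5 N to +1.2 N. Release and rise.

jog_arm([
  [[0,0,0],[0,0,0],0.4],
  [[0,0,0],[0,0,0],0.2],
  [[0,0,0],[0,0,0],0],
  [[0,0,0],[0,0,0],0],
  [[0,0,-0.015],[0,0,0],0],
  [[0,0,-0.025],[0,0,0],0],
  [[0,0,-0.03],[0,0,0],0],
  [[0,0,-0.03],[0,0,0],0],
])

```text
time_s: 13.68
tool_pos: [0.49, -0.3095, 0.1533]
orientation: [0.001, 0.998, 0.065, 0.0]
contact_force: [0.3, -0.2, -0.5]
width: 0.0851
```

```bash
python3 -c "
from m import *
o=st()
snap('wrist','w7')
plan([.48,.311,.16],1.393,14)
"
```

```text
t 13.68 p [ 0.49   -0.3095  0.1533] yaw 0.1309 tilt [ 0.0008 -0.0016] F [ 0.26 -0.19 -0.52] w 0.0851
[[[0.0049,-0.0442,-0.0004],[0.001,0.0,-0.09],0],[[0.0089,-0.0436,-0.0004],[0.001,0.0,-0.09],0],[[0.0128,-0.0426,-0.0004],[0.001,0.0,-0.09],0],[[0.0166,-0.0413,-0.0003],[0.001,0.0,-0.09],0],[[0.0202,-0.0396,-0.0003],[0.001,0.0,-0.09],0],[[0.0237,-0.0376,-0.0003],[0.001,0.0,-0.09],0],[[0.027,-0.0353,-0.0003],[0.001,0.0,-0.09],0],[[0.0301,-0.0328,-0.0002],[0.001,0.0,-0.09],0],[[0.0329,-0.0299,-0.0002],[0.001,0.0,-0.09],0],[[0.0355,-0.0268,-0.0002],[0.001,0.0,-0.09],0],[[0.0377,-0.0235,-0.0002],[0.001,0.0,-0.09],0],[[0.0397,-0.02,-0.0002],[0.001,0.0,-0.09],0],[[0.0413,-0.0164,-0.0001],[0.001,0.0,-0.09],0],[[0.0426,-0.0126,-0.0001],[0.001,0.0,-0.09],0]]
```

View pics/w7.png

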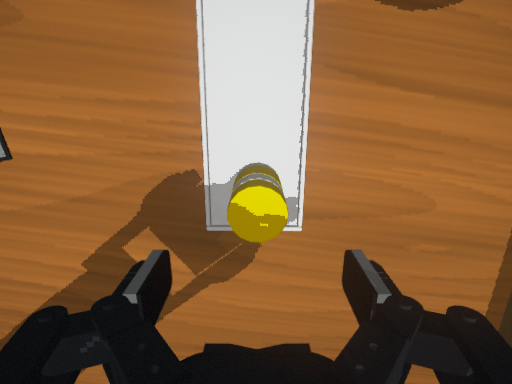

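Yellow stands upright in the tray at (257,205). Now blue.

jog_arm([
  [[0.005,-0.044,-0.001],[0,0,-0.09],0],
  [[0.009,-0.044,-0.001],[0,0,-0.09],0],
  [[0.013,-0.043,-0.001],[0,0,-0.09],0],
  [[0.017,-0.041,-0.001],[0,0,-0.09],0],
  [[0.02,-0.04,-0.001],[0,0,-0.09],0],
  [[0.024,-0.038,-0.001],[0,0,-0.09],0],
  [[0.027,-0.035,-0.001],[0,0,-0.09],0],
  [[0.03,-0.033,-0.001],[0,0,-0.09],0],
  [[0.033,-0.03,-0.001],[0,0,-0.09],0],
  [[0.035,-0.027,-0.001],[0,0,-0.09],0],
  [[0.037,-0.023,0],[0,0,-0.09],0],
])

```text
time_s: 15.1
tool_pos: [0.4804, 0.1883, 0.175]
orientation: [0.014, 0.84, 0.543, 0.008]
contact_force: [-0.3, -0.6, -0.1]
width: 0.0853
```

```bash
python3 -c "
from m import *
o=st()
plan([.48,.311,.14],1.393,4)
"
```

```text
t 15.10 p [0.4804 0.1883 0.175 ] yaw 1.1477 tilt [ 0.0287 -0.0151] F [-0.34 -0.61 -0.1 ] w 0.0853
[[[0.0279,-0.013,0.0083],[0.008,0.001,-0.061],0],[[0.0287,-0.0112,0.0084],[0.008,0.001,-0.061],0],[[0.0293,-0.0093,0.0085],[0.008,0.001,-0.061],0],[[0.0298,-0.0074,0.0086],[0.008,0.001,-0.061],0]]
```

jog_arm([
  [[0.028,-0.013,0.006],[0.009,0.001,-0.062],0],
  [[0.028,-0.011,0.008],[0.009,0.001,-0.062],0],
  [[0.026,-0.009,0.008],[0.009,0.001,-0.05],0],
  [[0.018,-0.005,0.008],[0.004,0.001,-0.03],0],
  [[0.006,0,0],[0,0,-0.01],0],
  [[0,0,0],[0,0,0],0],
])

```text
time_s: 15.85
tool_pos: [0.4804, 0.3077, 0.1474]
orientation: [0.002, 0.773, 0.634, 0.003]
contact_force: [-0.1, 0.5, 0.3]
width: 0.085
```

```bash
python3 -c "
from m import *
o=st()
snap('wrist','w8')
plan([.48,.311,.135],1.393,1)
"
```

```text
t 15.85 p [0.4804 0.3077 0.1474] yaw 1.3738 tilt [0.0068 0.0002] F [-0.09  0.52  0.32] w 0.0850
[[[0.0034,-0.0011,0.0123],[0.006,-0.001,-0.02],0]]
```

View pics/w8.png

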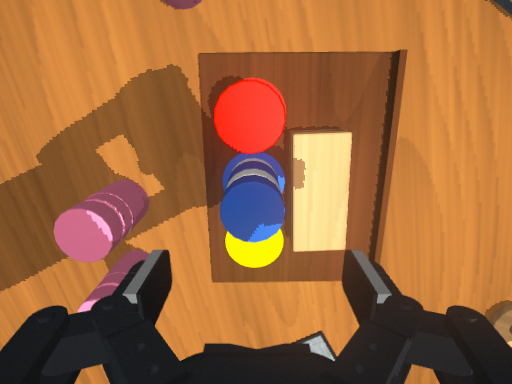

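The blue cap is at (252,209) and the red cap at (250,116). The empty yellow coaster shows at (254,241).

```bash
python3 -c "
from m import *
o=st();c=cam('wrist',o)
print(pix2w(c,[(252,209),(250,116)],.098), pix2w(c,[(226,243),(283,243),(254,267)],.013))
"
```

```text
t 15.90 p [0.4803 0.3074 0.1474] yaw 1.3735 tilt [0.0066 0.0001] F [-0.15  0.17 -0.  ] w 0.0855
[[0.4796 0.3142 0.098 ]
 [0.4908 0.3752 0.098 ]] [[0.4387 0.2516 0.013 ]
 [0.4963 0.2398 0.013 ]
 [0.4614 0.2181 0.013 ]]
```

jog_arm([
  [[0.003,-0.001,0.01],[0.007,0,-0.019],0],
  [[0,0,0.003],[0,0,0],0],
  [[0,0,0],[0,0,0],0],
])

```text
time_s: 16.27
tool_pos: [0.4803, 0.3093, 0.1337]
orientation: [-0.001, 0.768, 0.641, 0.0]
contact_force: [-0.2, -0.3, -0.4]
width: 0.0853
```

```bash
python3 -c "
from m import *
o=st()
plan([.48,.312,.0575],1.393,4)
"
```

```text
t 16.27 p [0.4803 0.3093 0.1337] yaw 1.3913 tilt [-0.0006  0.0013] F [-0.19 -0.3  -0.43] w 0.0853
[[[0.0006,-0.0002,0.019],[-0.0,-0.0,-0.0],0],[[0.0006,-0.0002,0.019],[-0.0,-0.0,-0.0],0],[[0.0006,-0.0002,0.019],[-0.0,-0.0,-0.0],0],[[0.0007,-0.0002,0.019],[-0.0,-0.0,-0.0],0]]
```

jog_arm([
  [[0.001,0,0.018],[0,0,0],0],
  [[0.001,0,0.02],[0,0,0],0],
  [[0,0,0.02],[0,0,0],0],
  [[0,0,0.017],[0,0,0],0],
  [[0,0,0],[0,0,0],0],
  [[0,0,0],[0,0,0],0],
])

```text
time_s: 17.02
tool_pos: [0.4799, 0.3108, 0.0528]
orientation: [-0.001, 0.768, 0.641, -0.001]
contact_force: [-0.2, -0.4, 1.3]
width: 0.0852
```

```bash
python3 -c "
from m import *
o=st()
snap('wrist','w9')
plan([.48,.312,.0575],1.393,1)
"
```

```text
t 17.02 p [0.4799 0.3108 0.0528] yaw 1.3905 tilt [-0.0024  0.0006] F [-0.19 -0.35  1.29] w 0.0852
[[[0.0013,0.0,-0.0047],[-0.003,-0.0,-0.003],0]]
```

View pics/w9.png

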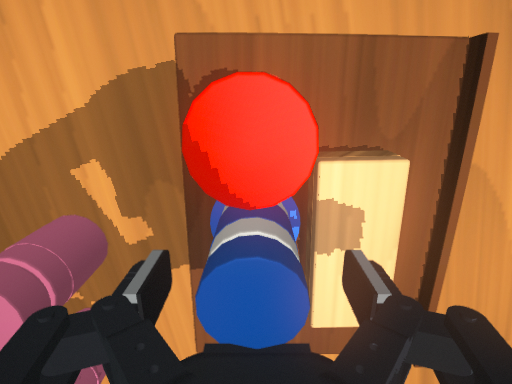

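The blue jar is between the fingers, with its cap at (252,290). I rise 4 mm and close.

jog_arm([
  [[0,-0.001,-0.005],[-0.003,0,0],0],
  [[0,0,0],[0,0,0],0.3],
  [[0,0,0],[0,0,0],0.6],
  [[0,0,0],[0,0,0],1],
  [[0,0,0],[0,0,0],1],
  [[0,0,0],[0,0,0],1],
], squeeze=45)

```text
time_s: 17.82
tool_pos: [0.48, 0.3116, 0.0606]
orientation: [0.001, 0.768, 0.641, 0.002]
contact_force: [-0.3, 0.9, 1.0]
width: 0.0447
```

```bash
python3 -c "
from m import *
o=st()
"
```

```text
t 17.82 p [0.48   0.3116 0.0606] yaw 1.3907 tilt [0.0045 0.0015] F [-0.32  0.86  0.99] w 0.0447
```

jog_arm([
  [[0,0,-0.005],[0,0,0],1],
  [[0,0,-0.012],[0,0,0],1],
  [[0,0,-0.02],[0.001,0,0],1],
  [[0,0,-0.025],[0.001,0,0],1],
  [[0,0,-0.025],[0.001,0,0],1],
  [[0,0,-0.015],[0,0,0],1],
])

```text
time_s: 18.58
tool_pos: [0.4787, 0.3108, 0.1663]
orientation: [-0.001, 0.768, 0.641, -0.0]
contact_force: [0.3, 0.2, -1.7]
width: 0.045
```

```bash
python3 -c "
from m import *
o=st()
plan([.556,-.300,.165],.13,20)
"
```

```text
t 18.57 p [0.4787 0.3108 0.1663] yaw 1.3905 tilt [-0.0011  0.0009] F [ 0.32  0.17 -1.75] w 0.0450
[[[-0.0294,0.0093,0.0],[-0.0,0.0,0.063],0],[[-0.0287,0.0111,0.0],[-0.0,0.0,0.063],0],[[-0.028,0.0129,0.0],[-0.0,0.0,0.063],0],[[-0.0271,0.0146,0.0],[-0.0,0.0,0.063],0],[[-0.0261,0.0163,0.0],[-0.0,0.0,0.063],0],[[-0.025,0.0179,0.0],[-0.0,0.0,0.063],0],[[-0.0239,0.0195,0.0],[-0.0,0.0,0.063],0],[[-0.0226,0.0209,0.0],[-0.0,0.0,0.063],0],[[-0.0212,0.0223,0.0],[-0.0,0.0,0.063],0],[[-0.0198,0.0236,0.0],[-0.0,0.0,0.063],0],[[-0.0182,0.0248,0.0],[-0.0,0.0,0.063],0],[[-0.0166,0.0259,0.0],[-0.0,0.0,0.063],0],[[-0.015,0.0269,0.0],[-0.0,0.0,0.063],0],[[-0.0133,0.0278,0.0001],[-0.0,0.0,0.063],0],[[-0.0115,0.0286,0.0001],[-0.0,0.0,0.063],0],[[-0.0097,0.0292,0.0001],[-0.0,0.0,0.063],0],[[-0.0078,0.0298,0.0001],[-0.0,0.0,0.063],0],[[-0.0059,0.0302,0.0001],[-0.0,0.0,0.063],0],[[-0.004,0.0305,0.0001],[-0.0,0.0,0.063],0],[[-0.0021,0.0307,0.0001],[-0.0,0.0,0.063],0]]
```

jog_arm([
  [[-0.015,0.004,0],[-0.001,0,0.04],1],
  [[-0.025,0.008,-0.001],[-0.001,0,0.063],1],
  [[-0.028,0.012,-0.001],[-0.001,0,0.063],1],
  [[-0.028,0.014,-0.001],[-0.001,0.001,0.063],1],
  [[-0.027,0.016,-0.001],[-0.001,0.001,0.063],1],
  [[-0.026,0.017,-0.001],[-0.001,0.001,0.063],1],
  [[-0.025,0.019,-0.001],[-0.001,0.001,0.063],1],
  [[-0.024,0.02,-0.001],[-0.001,0.001,0.063],1],
  [[-0.022,0.021,-0.001],[-0.001,0.001,0.063],1],
  [[-0.021,0.023,-0.001],[-0.001,0.001,0.063],1],
])

```text
time_s: 19.82
tool_pos: [0.4981, 0.0067, 0.1661]
orientation: [-0.0, 0.931, 0.366, -0.002]
contact_force: [0.5, -1.4, -1.0]
width: 0.0454
```

```bash
python3 -c "
from m import *
o=st()
plan([.556,-.300,.165],.13,11)
"
```

```text
t 19.82 p [0.4981 0.0067 0.1661] yaw 0.7498 tilt [-0.0038 -0.0006] F [ 0.54 -1.37 -1.03] w 0.0454
[[[-0.0151,0.024,0.0001],[-0.0,0.0,0.056],0],[[-0.0138,0.0248,0.0001],[-0.0,0.0,0.056],0],[[-0.0124,0.0255,0.0001],[-0.0,0.0,0.056],0],[[-0.0109,0.0262,0.0001],[-0.0,0.0,0.056],0],[[-0.0094,0.0268,0.0001],[-0.0,0.0,0.056],0],[[-0.0079,0.0273,0.0001],[-0.0,0.0,0.056],0],[[-0.0063,0.0277,0.0001],[-0.0,0.0,0.056],0],[[-0.0048,0.028,0.0001],[-0.0,0.0,0.056],0],[[-0.0032,0.0282,0.0001],[-0.0,0.0,0.056],0],[[-0.0016,0.0283,0.0001],[-0.0,0.0,0.056],0],[[0.0,0.0284,0.0001],[-0.0,0.0,0.056],0]]
```

jog_arm([
  [[-0.015,0.024,-0.001],[-0.001,0.001,0.056],1],
  [[-0.014,0.025,-0.001],[-0.001,0.001,0.056],1],
  [[-0.012,0.026,-0.001],[-0.001,0.001,0.056],1],
  [[-0.011,0.026,-0.001],[-0.001,0.001,0.056],1],
  [[-0.009,0.027,-0.001],[-0.001,0.001,0.056],1],
  [[-0.008,0.027,-0.001],[-0.001,0.001,0.056],1],
  [[-0.006,0.028,-0.001],[-0.001,0.001,0.056],1],
  [[-0.005,0.028,-0.001],[-0.001,0.001,0.056],1],
  [[-0.003,0.025,0],[0,0.001,0.05],1],
  [[-0.001,0.018,0],[0,0,0.03],1],
  [[0,0.008,0],[0,0,0.01],1],
  [[0,0,0],[0,0,0],1],
])

```text
time_s: 21.32
tool_pos: [0.5339, -0.2827, 0.1599]
orientation: [-0.004, 0.996, 0.085, -0.007]
contact_force: [0.1, 0.3, -1.2]
width: 0.0454
```

```bash
python3 -c "
from m import *
o=st()
plan([.558,-.300,.09],.13,4)
"
```

```text
t 21.32 p [ 0.5339 -0.2827  0.1599] yaw 0.1702 tilt [-0.0139  0.0059] F [ 0.05  0.26 -1.2 ] w 0.0454
[[[0.0054,0.0054,0.0174],[-0.002,0.003,0.01],0],[[0.0054,0.0053,0.0174],[-0.002,0.003,0.01],0],[[0.0054,0.0052,0.0174],[-0.002,0.003,0.01],0],[[0.0054,0.0052,0.0174],[-0.002,0.003,0.01],0]]
```

jog_arm([
  [[0.011,0.01,0],[-0.005,0.007,0.02],1],
  [[0.01,0.009,0.002],[-0.005,0.007,0.018],1],
  [[0.002,0.002,0.004],[0,0,0],1],
  [[0,0,0.004],[0,0,0],1],
])

```text
time_s: 21.82
tool_pos: [0.5626, -0.2993, 0.1493]
orientation: [0.001, 0.998, 0.066, 0.002]
contact_force: [-0.7, 0.7, -1.4]
width: 0.0452
```

```bash
python3 -c "
from m import *
o=st()
plan([.558,-.300,.06],.13,4)
"
```

```text
t 21.82 p [ 0.5626 -0.2993  0.1493] yaw 0.1322 tilt [ 0.0032 -0.0024] F [-0.68  0.73 -1.4 ] w 0.0452
[[[-0.0012,-0.0,0.0223],[0.001,-0.001,0.001],0],[[-0.0012,-0.0,0.0223],[0.001,-0.001,0.001],0],[[-0.0012,-0.0,0.0223],[0.001,-0.001,0.001],0],[[-0.0012,0.0,0.0223],[0.001,-0.001,0.001],0]]
```

jog_arm([
  [[-0.001,0,0.018],[0,-0.001,0],1],
  [[-0.001,0,0.022],[0,-0.001,0],1],
  [[0,0,0.022],[0,0,0],1],
  [[0,0,0.018],[0,0,0],1],
  [[0,0,0.01],[0,0,0],1],
  [[0,0,0],[0,0,0],1],
])

```text
time_s: 22.58
tool_pos: [0.5588, -0.2977, 0.0521]
orientation: [-0.0, 0.998, 0.066, -0.001]
contact_force: [0.1, 2.2, 5.2]
width: 0.0449
```

```bash
python3 -c "
from m import *
o=st()
snap('wrist','w10')
"
```

```text
t 22.57 p [ 0.5588 -0.2977  0.0521] yaw 0.1325 tilt [-0.0024  0.0008] F [0.06 2.22 5.24] w 0.0449
```

View pics/w10.png

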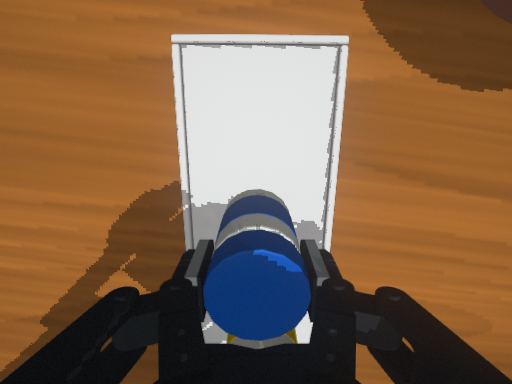

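Blue is on the tray floor, with the wrist force at +5 N, and stands centred in the tray. Release.

jog_arm([
  [[0,0,0],[0,0,0],0.4],
  [[0,0,0],[0,0,0],0.2],
  [[0,0,0],[0,0,0],0],
  [[0,0,0],[0,0,0],0],
  [[0,0,-0.015],[0,0,0],0],
  [[0,0,-0.025],[0,0,0],0],
  [[0,0,-0.03],[0,0,0],0],
  [[0,0,-0.03],[0,0,0],0],
])

```text
time_s: 23.62
tool_pos: [0.5586, -0.2979, 0.1565]
orientation: [-0.0, 0.998, 0.066, -0.001]
contact_force: [-0.9, 0.3, -0.5]
width: 0.0854
```

```bash
python3 -c "
from m import *
o=st()
plan([.49,.373,.165],1.393,15)
"
```

```text
t 23.62 p [ 0.5586 -0.2979  0.1565] yaw 0.1324 tilt [-0.0026  0.0003] F [-0.87  0.31 -0.46] w 0.0854
[[[0.0014,-0.0449,-0.0005],[-0.0,0.0,-0.084],0],[[0.0051,-0.0447,-0.0005],[-0.0,0.0,-0.084],0],[[0.0089,-0.0441,-0.0006],[-0.0,0.0,-0.084],0],[[0.0125,-0.0432,-0.0006],[-0.0,0.0,-0.084],0],[[0.0161,-0.042,-0.0006],[-0.0,0.0,-0.084],0],[[0.0196,-0.0405,-0.0006],[-0.0,0.0,-0.084],0],[[0.0229,-0.0387,-0.0006],[-0.0,0.0,-0.084],0],[[0.0261,-0.0366,-0.0006],[-0.0,0.0,-0.084],0],[[0.0291,-0.0343,-0.0006],[-0.0,0.0,-0.084],0],[[0.0318,-0.0317,-0.0006],[-0.0,0.0,-0.084],0],[[0.0344,-0.029,-0.0006],[-0.0,0.0,-0.084],0],[[0.0367,-0.026,-0.0006],[-0.0,0.0,-0.084],0],[[0.0388,-0.0228,-0.0006],[-0.0,0.0,-0.084],0],[[0.0405,-0.0195,-0.0006],[-0.0,0.0,-0.084],0],[[0.042,-0.016,-0.0006],[-0.0,0.0,-0.084],0]]
```

jog_arm([
  [[0.001,-0.045,0],[0,0,-0.084],0],
  [[0.005,-0.045,0],[0.001,0.001,-0.084],0],
  [[0.009,-0.044,0],[0.001,0.001,-0.084],0],
  [[0.012,-0.043,0],[0.001,0.001,-0.084],0],
  [[0.016,-0.042,0],[0.001,0.001,-0.084],0],
  [[0.02,-0.04,0],[0.001,0.001,-0.084],0],
  [[0.023,-0.039,0],[0.001,0.001,-0.084],0],
  [[0.026,-0.037,0],[0.001,0.001,-0.084],0],
  [[0.029,-0.034,0],[0.001,0.001,-0.084],0],
  [[0.032,-0.032,0],[0.001,0.001,-0.084],0],
  [[0.034,-0.029,0],[0.001,0.001,-0.084],0],
  [[0.037,-0.026,0],[0.001,0.001,-0.084],0],
])

```text
time_s: 25.12
tool_pos: [0.5007, 0.2496, 0.1766]
orientation: [0.005, 0.834, 0.551, 0.014]
contact_force: [0.6, -0.3, 0.7]
width: 0.0855
```

```bash
python3 -c "
from m import *
o=st()
plan([.491,.373,.15],1.393,4)
"
```

```text
t 25.12 p [0.5007 0.2496 0.1766] yaw 1.1685 tilt [0.0291 0.0065] F [ 0.65 -0.35  0.7 ] w 0.0855
[[[0.0273,-0.0145,0.0068],[0.007,-0.004,-0.056],0],[[0.0281,-0.0129,0.0068],[0.007,-0.004,-0.056],0],[[0.0288,-0.0112,0.0067],[0.007,-0.004,-0.056],0],[[0.0294,-0.0096,0.0067],[0.007,-0.004,-0.056],0]]
```

jog_arm([
  [[0.027,-0.014,0.004],[0.009,-0.005,-0.056],0],
  [[0.028,-0.013,0.006],[0.009,-0.005,-0.056],0],
  [[0.026,-0.011,0.006],[0.009,-0.004,-0.05],0],
  [[0.018,-0.006,0.006],[0.005,-0.002,-0.03],0],
  [[0.006,-0.002,0.002],[0,0,-0.01],0],
  [[0,0,0],[0,0,0],0],
])

```text
time_s: 25.88
tool_pos: [0.4904, 0.3709, 0.1587]
orientation: [-0.001, 0.771, 0.637, 0.001]
contact_force: [0.1, 0.6, -0.2]
width: 0.0853
```

```bash
python3 -c "
from m import *
o=st()
snap('wrist','w11')
plan([.491,.374,.135],1.393,1)
"
```

```text
t 25.88 p [0.4904 0.3709 0.1587] yaw 1.3819 tilt [0.0006 0.0031] F [ 0.12  0.58 -0.23] w 0.0853
[[[0.0032,-0.0001,0.0238],[0.0,-0.003,-0.012],0]]
```

View pics/w11.png

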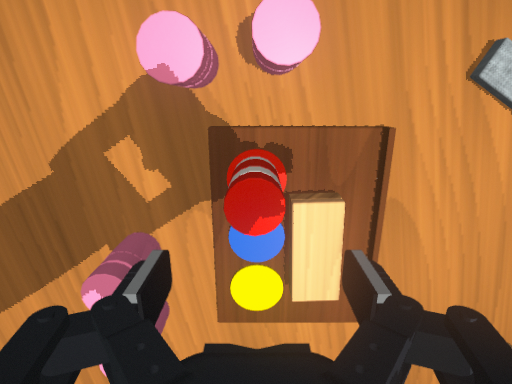

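The red jar's cap is at (255,203), and it is the jar with the white side and red band. The pink look-alikes at (170,45) and (286,27) are off the board and not meant. The empty coasters show at blue (257,240) and yellow (257,288).

```bash
python3 -c "
from m import *
o=st();c=cam('wrist',o)
im=cv2.imread('pics/w11.png');hsv=cv2.cvtColor(im,cv2.COLOR_BGR2HSV)
m=cv2.inRange(hsv,(22,120,120),(35,255,255));m[:250]=0
p=np.argwhere(m)[:,::-1];print(len(p),p.mean(0),pix2w(c,[p.mean(0)],.013))
print(pix2w(c,[(255,203)],.098))
"
```

```text
t 25.93 p [0.4905 0.3707 0.1588] yaw 1.3814 tilt [0.0007 0.0033] F [-0.43 -0.37  0.63] w 0.0853
1966 [256.237 287.351] [[0.4675 0.2485 0.013 ]]
[[0.4915 0.3775 0.098 ]]
```

jog_arm([
  [[0.003,0,0.015],[0,-0.003,-0.012],0],
  [[0,0,0.02],[0,0,0],0],
  [[0,0,0],[0,0,0],0],
])

```text
time_s: 26.3
tool_pos: [0.4911, 0.372, 0.1208]
orientation: [0.0, 0.768, 0.641, -0.001]
contact_force: [1.0, -0.2, -0.6]
width: 0.0853
```

```bash
python3 -c "
from m import *
o=st()
plan([.491,.374,.0585],1.393,4)
"
```

```text
t 26.30 p [0.4911 0.372  0.1208] yaw 1.3917 tilt [-0.001  -0.0009] F [ 0.98 -0.25 -0.65] w 0.0853
[[[0.0005,-0.0001,0.0156],[-0.0,0.0,-0.0],0],[[0.0005,-0.0001,0.0156],[-0.0,0.0,-0.0],0],[[0.0005,-0.0001,0.0156],[-0.0,0.0,-0.0],0],[[0.0005,-0.0001,0.0156],[-0.0,0.0,-0.0],0]]
```

jog_arm([
  [[0.001,0,0.016],[0,0,0],0],
  [[0.001,0,0.02],[0,0,0],0],
  [[0,0,0.015],[0,0,0],0],
  [[0,0,0.007],[0,0,0],0],
  [[0,0,0],[0,0,0],0],
])

```text
time_s: 26.92
tool_pos: [0.491, 0.3735, 0.0576]
orientation: [-0.0, 0.768, 0.641, -0.002]
contact_force: [0.1, 0.3, -0.0]
width: 0.0852
```

```bash
python3 -c "
from m import *
o=st()
snap('wrist','w12')
"
```

```text
t 26.93 p [0.491  0.3735 0.0576] yaw 1.3913 tilt [-0.0027 -0.0018] F [ 0.12  0.29 -0.02] w 0.0852
```

View pics/w12.png

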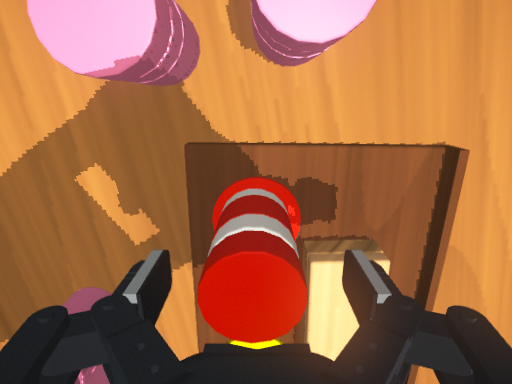

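Red is between the fingers, with its cap at (252,295). Close and lift.

jog_arm([
  [[0,-0.001,-0.001],[0,0,0],0.1],
  [[0,0,0],[0,0,0],0.3],
  [[0,0,0],[0,0,0],0.6],
  [[0,0,0],[0,0,0],1],
  [[0,0,0],[0,0,0],1],
  [[0,0,0],[0,0,0],1],
], squeeze=45)

```text
time_s: 27.72
tool_pos: [0.4912, 0.3745, 0.0612]
orientation: [0.0, 0.768, 0.641, 0.0]
contact_force: [-0.2, 0.5, 0.1]
width: 0.0452
```

```bash
python3 -c "
from m import *
o=st()
"
```

```text
t 27.73 p [0.4912 0.3745 0.0612] yaw 1.3914 tilt [0.001  0.0003] F [-0.25  0.55  0.08] w 0.0452
```

jog_arm([
  [[0,0,-0.005],[0,0,0],1],
  [[0,0,-0.012],[0,0,0],1],
  [[0,0,-0.02],[0,0,0],1],
  [[0,0,-0.025],[0,0,0],1],
  [[0,0,-0.025],[0,0,0],1],
  [[0,0,-0.015],[0,0,0],1],
])

```text
time_s: 28.48
tool_pos: [0.4907, 0.3743, 0.1697]
orientation: [0.0, 0.768, 0.641, 0.0]
contact_force: [-0.0, -0.4, -1.5]
width: 0.0453
```

```bash
python3 -c "
from m import *
o=st()
plan([.628,-.290,.168],.13,22)
"
```

```text
t 28.48 p [0.4907 0.3743 0.1697] yaw 1.3914 tilt [0.0007 0.0001] F [-0.05 -0.41 -1.47] w 0.0453
[[[-0.0286,0.0115,0.0001],[0.0,-0.0,0.057],0],[[-0.0279,0.0131,0.0001],[0.0,-0.0,0.057],0],[[-0.0271,0.0147,0.0001],[0.0,-0.0,0.057],0],[[-0.0262,0.0163,0.0001],[0.0,-0.0,0.057],0],[[-0.0252,0.0177,0.0001],[0.0,-0.0,0.057],0],[[-0.0242,0.0191,0.0001],[0.0,-0.0,0.057],0],[[-0.023,0.0205,0.0001],[0.0,-0.0,0.057],0],[[-0.0218,0.0218,0.0001],[0.0,-0.0,0.057],0],[[-0.0205,0.023,0.0001],[0.0,-0.0,0.057],0],[[-0.0192,0.0241,0.0001],[0.0,-0.0,0.057],0],[[-0.0178,0.0252,0.0001],[0.0,-0.0,0.057],0],[[-0.0163,0.0262,0.0001],[0.0,-0.0,0.057],0],[[-0.0148,0.0271,0.0001],[0.0,-0.0,0.057],0],[[-0.0132,0.0279,0.0001],[0.0,-0.0,0.057],0],[[-0.0116,0.0286,0.0001],[0.0,-0.0,0.057],0],[[-0.0099,0.0292,0.0001],[0.0,-0.0,0.057],0],[[-0.0082,0.0297,0.0001],[0.0,-0.0,0.057],0],[[-0.0065,0.0301,0.0001],[0.0,-0.0,0.057],0],[[-0.0048,0.0305,0.0001],[0.0,-0.0,0.057],0],[[-0.003,0.0307,0.0001],[0.0,-0.0,0.057],0],[[-0.0013,0.0308,0.0001],[0.0,-0.0,0.057],0],[[0.0005,0.0308,0.0001],[0.0,-0.0,0.057],0]]
```

jog_arm([
  [[-0.015,0.006,0],[-0.001,0,0.035],1],
  [[-0.025,0.011,-0.001],[-0.001,0,0.057],1],
  [[-0.027,0.014,-0.001],[-0.001,0,0.057],1],
  [[-0.027,0.016,-0.001],[-0.001,0.001,0.057],1],
  [[-0.026,0.017,-0.001],[-0.001,0.001,0.057],1],
  [[-0.025,0.019,-0.001],[-0.001,0.001,0.057],1],
  [[-0.024,0.02,-0.001],[-0.001,0.001,0.057],1],
  [[-0.022,0.021,-0.001],[-0.001,0.001,0.057],1],
  [[-0.021,0.023,-0.001],[-0.001,0.001,0.057],1],
  [[-0.02,0.024,-0.001],[-0.001,0.001,0.057],1],
  [[-0.018,0.025,-0.001],[-0.001,0.001,0.057],1],
])

```text
time_s: 29.85
tool_pos: [0.5462, 0.039, 0.1721]
orientation: [0.001, 0.93, 0.367, -0.0]
contact_force: [1.1, 0.1, -1.8]
width: 0.0454
```

```bash
python3 -c "
from m import *
o=st()
plan([.628,-.290,.168],.13,12)
"
```

```text
t 29.85 p [0.5462 0.039  0.1721] yaw 0.7518 tilt [ 0.     -0.0025] F [ 1.11  0.07 -1.76] w 0.0454
[[[-0.0137,0.0247,0.0004],[0.0,0.0,0.052],0],[[-0.0124,0.0254,0.0004],[0.0,0.0,0.052],0],[[-0.0111,0.026,0.0004],[0.0,0.0,0.052],0],[[-0.0098,0.0265,0.0004],[0.0,0.0,0.052],0],[[-0.0084,0.027,0.0004],[0.0,0.0,0.052],0],[[-0.007,0.0274,0.0004],[0.0,0.0,0.052],0],[[-0.0055,0.0277,0.0004],[0.0,0.0,0.052],0],[[-0.0041,0.028,0.0004],[0.0,0.0,0.052],0],[[-0.0026,0.0281,0.0004],[0.0,0.0,0.052],0],[[-0.0012,0.0282,0.0004],[0.0,0.0,0.052],0],[[0.0003,0.0283,0.0004],[0.0,0.0,0.052],0],[[0.0018,0.0282,0.0003],[0.0,0.0,0.052],0]]
```

jog_arm([
  [[-0.014,0.025,0],[0,0.001,0.052],1],
  [[-0.012,0.025,0],[-0.001,0.001,0.052],1],
  [[-0.011,0.026,0],[-0.001,0.001,0.052],1],
  [[-0.009,0.026,0],[-0.001,0.001,0.052],1],
  [[-0.007,0.027,0],[-0.001,0.002,0.052],1],
  [[-0.005,0.027,0],[-0.001,0.002,0.052],1],
  [[-0.003,0.027,0],[-0.001,0.002,0.052],1],
  [[-0.002,0.028,0],[-0.001,0.002,0.052],1],
  [[0,0.026,0],[-0.001,0.002,0.052],1],
  [[0.001,0.02,0],[0,0.001,0.03],1],
  [[0.001,0.01,0],[0,0,0.01],1],
  [[0,0,0],[0,0,0],1],
])

```text
time_s: 31.35
tool_pos: [0.613, -0.2475, 0.1608]
orientation: [-0.001, 0.995, 0.102, -0.001]
contact_force: [0.4, -0.1, -1.4]
width: 0.0451
```

```bash
python3 -c "
from m import *
o=st()
plan([.6275,-.290,.16],.13,2)
"
```

```text
t 31.35 p [ 0.613  -0.2475  0.1608] yaw 0.2043 tilt [-0.0022  0.0021] F [ 0.4  -0.14 -1.37] w 0.0451
[[[0.0028,0.0223,0.0004],[-0.001,0.001,0.037],0],[[0.0036,0.0222,0.0004],[-0.001,0.001,0.037],0]]
```

jog_arm([
  [[0.003,0.015,-0.001],[0,0.001,0.025],1],
  [[0.003,0.015,-0.001],[0,0.001,0.028],1],
  [[0.002,0.01,0],[0,0.001,0.018],1],
  [[0.001,0.002,0],[0,0,0],1],
])

```text
time_s: 31.85
tool_pos: [0.6305, -0.2885, 0.1629]
orientation: [-0.001, 0.998, 0.065, 0.001]
contact_force: [0.2, 0.9, -2.1]
width: 0.045
```

```bash
python3 -c "
from m import *
o=st()
plan([.6275,-.290,.065],.13,4)
"
```

```text
t 31.85 p [ 0.6305 -0.2885  0.1629] yaw 0.1302 tilt [0.0009 0.0028] F [ 0.18  0.89 -2.12] w 0.0450
[[[-0.0008,0.0003,0.0245],[-0.001,-0.0,0.0],0],[[-0.0008,0.0003,0.0245],[-0.001,-0.0,0.0],0],[[-0.0008,0.0003,0.0245],[-0.001,-0.0,0.0],0],[[-0.0008,0.0003,0.0245],[-0.001,-0.0,0.0],0]]
```

jog_arm([
  [[-0.001,0.001,0.018],[-0.001,0,0],1],
  [[-0.001,0,0.023],[-0.001,0,0],1],
  [[0,0,0.023],[0,0,0],1],
  [[0,0,0.02],[0,0,0],1],
  [[0,0,0.012],[0,0,0],1],
  [[0,0,0],[0,0,0],1],
])

```text
time_s: 32.6
tool_pos: [0.6267, -0.2874, 0.0584]
orientation: [-0.002, 0.998, 0.066, -0.001]
contact_force: [0.9, -0.4, -1.7]
width: 0.0453
```

```bash
python3 -c "
from m import *
o=st()
"
```

```text
t 32.60 p [ 0.6267 -0.2874  0.0584] yaw 0.1314 tilt [-0.0031  0.0039] F [ 0.93 -0.37 -1.71] w 0.0453
```

jog_arm([
  [[0,0,0.004],[-0.003,0.002,0],1],
  [[0,0,0.002],[0,0,0],1],
])

```text
time_s: 32.85
tool_pos: [0.6278, -0.288, 0.0538]
orientation: [0.0, 0.998, 0.066, 0.001]
contact_force: [-0.0, -0.1, -2.9]
width: 0.0452
```

```bash
python3 -c "
from m import *
o=st()
"
```

```text
t 32.85 p [ 0.6278 -0.288   0.0538] yaw 0.1315 tilt [ 0.0019 -0.0007] F [-0.01 -0.14 -2.87] w 0.0452
```

jog_arm([
  [[0,0,0.002],[0,0,0],1],
  [[0,0,0.002],[0,0,0],1],
])

```text
time_s: 33.1
tool_pos: [0.6289, -0.2883, 0.0531]
orientation: [0.001, 0.998, 0.066, 0.002]
contact_force: [-4.9, 4.2, 7.9]
width: 0.0453
```

```bash
python3 -c "
from m import *
o=st()
"
```

```text
t 33.10 p [ 0.6289 -0.2883  0.0531] yaw 0.1315 tilt [ 0.0035 -0.0011] F [-4.86  4.25  7.91] w 0.0453
```

Red is in contact with the tray floor. Release and return for the block.

jog_arm([
  [[0,0,0],[0,0,0],0.4],
  [[0,0,0],[0,0,0],0.2],
  [[0,0,0],[0,0,0],0],
  [[0,0,0],[0,0,0],0],
  [[0,0,-0.015],[0,0,0],0],
  [[0,0,-0.025],[0,0,0],0],
  [[0,0,-0.03],[0,0,0],0],
  [[0,0,-0.03],[0,0,0],0],
])

```text
time_s: 34.1
tool_pos: [0.6283, -0.2883, 0.1572]
orientation: [0.001, 0.998, 0.066, 0.002]
contact_force: [0.1, -0.1, 0.3]
width: 0.0853
```

```bash
python3 -c "
from m import *
o=st()
plan([.525,.28,.19],1.40,15)
"
```

```text
t 34.10 p [ 0.6283 -0.2883  0.1572] yaw 0.1314 tilt [ 0.0034 -0.0013] F [ 0.13 -0.12  0.32] w 0.0853
[[[-0.0019,-0.0385,-0.0023],[0.0,-0.0,-0.085],0],[[0.0014,-0.0385,-0.0022],[0.0,-0.0,-0.085],0],[[0.0046,-0.0382,-0.0022],[0.0,-0.0,-0.085],0],[[0.0079,-0.0377,-0.0022],[0.0,-0.0,-0.085],0],[[0.011,-0.0369,-0.0022],[0.0,-0.0,-0.085],0],[[0.0141,-0.0358,-0.0022],[0.0,-0.0,-0.085],0],[[0.0171,-0.0345,-0.0022],[0.0,-0.0,-0.085],0],[[0.0199,-0.033,-0.0022],[0.0,-0.0,-0.085],0],[[0.0226,-0.0312,-0.0022],[0.0,-0.0,-0.085],0],[[0.0252,-0.0291,-0.0022],[0.0,-0.0,-0.085],0],[[0.0276,-0.0269,-0.0022],[0.0,-0.0,-0.085],0],[[0.0297,-0.0245,-0.0022],[0.0,-0.0,-0.085],0],[[0.0317,-0.0219,-0.0022],[0.0,-0.0,-0.085],0],[[0.0334,-0.0191,-0.0022],[0.0,-0.0,-0.085],0],[[0.0349,-0.0162,-0.0022],[0.0,-0.0,-0.085],0]]
```

jog_arm([
  [[-0.002,-0.038,-0.002],[0,0,-0.085],0],
  [[0.001,-0.038,-0.002],[0.001,0,-0.085],0],
  [[0.005,-0.038,-0.002],[0.002,-0.001,-0.085],0],
  [[0.008,-0.038,-0.002],[0.002,-0.001,-0.085],0],
  [[0.011,-0.037,-0.002],[0.002,-0.001,-0.085],0],
  [[0.014,-0.036,-0.002],[0.002,0,-0.085],0],
  [[0.017,-0.034,-0.002],[0.002,0,-0.085],0],
  [[0.02,-0.033,-0.002],[0.002,0,-0.085],0],
  [[0.023,-0.031,-0.002],[0.002,0,-0.085],0],
  [[0.025,-0.029,-0.002],[0.002,0,-0.085],0],
  [[0.028,-0.027,-0.002],[0.002,0,-0.085],0],
  [[0.03,-0.024,-0.002],[0.002,0,-0.085],0],
])

```text
time_s: 35.6
tool_pos: [0.5424, 0.1736, 0.2008]
orientation: [0.002, 0.831, 0.557, 0.007]
contact_force: [-0.5, 0.0, -0.1]
width: 0.0851
```

```bash
python3 -c "
from m import *
o=st()
plan([.52,.28,.19],1.405,4)
"
```

```text
t 35.60 p [0.5424 0.1736 0.2008] yaw 1.1806 tilt [0.0141 0.0043] F [-0.46  0.   -0.08] w 0.0851
[[[0.0224,-0.0153,0.0027],[0.003,-0.002,-0.056],0],[[0.0233,-0.014,0.0027],[0.003,-0.002,-0.056],0],[[0.024,-0.0127,0.0027],[0.003,-0.002,-0.056],0],[[0.0247,-0.0113,0.0027],[0.003,-0.002,-0.056],0]]
```

jog_arm([
  [[0.022,-0.015,0.003],[0.005,-0.002,-0.056],0],
  [[0.023,-0.014,0.003],[0.005,-0.002,-0.056],0],
  [[0.02,-0.012,0.003],[0.004,-0.002,-0.05],0],
  [[0.014,-0.007,0.003],[0.002,-0.001,-0.03],0],
  [[0.005,-0.003,0],[0,0,-0.01],0],
  [[0,0,0],[0,0,0],0],
  [[0,0,0],[0,0,0],0],
])

```text
time_s: 36.48
tool_pos: [0.5195, 0.2742, 0.1953]
orientation: [0.0, 0.767, 0.641, 0.003]
contact_force: [0.4, -0.7, -0.8]
width: 0.0855
```

```bash
python3 -c "
from m import *
o=st()
snap('wrist','w13')
o=st()
"
```

```text
t 36.48 p [0.5195 0.2742 0.1953] yaw 1.3924 tilt [0.0051 0.0036] F [ 0.43 -0.67 -0.78] w 0.0855
t 36.52 p [0.5195 0.2741 0.1954] yaw 1.3922 tilt [0.0052 0.0037] F [-0.41 -0.06  1.15] w 0.0852
```

View pics/w13.png

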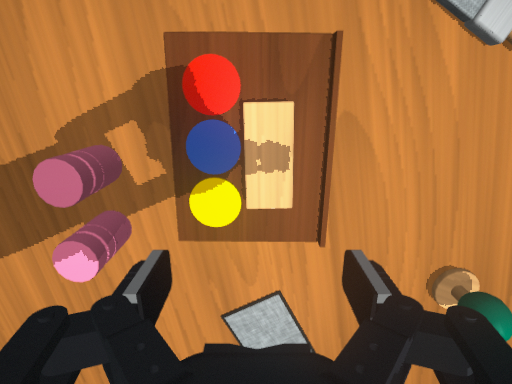

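All three coasters are free: red (212,84), blue (213,147) and yellow (215,203). The block's top spans (243,101) to (293,209).

```bash
python3 - <<'E'
from m import *
o=st();c=cam('wrist',o)
im=cv2.imread('pics/w13.png')[:,:,::-1].astype(int);r,g,b=im[...,0],im[...,1],im[...,2]
ms={'red':(r>2.5*g)&(r>2.5*b)&(r>80),'yellow':(r>3*b)&(g>3*b)&(g>0.8*r),'blue':(b>1.8*r)&(b>1.3*g)}
for k,m in ms.items():
    m=m.astype(np.uint8);m[:, :170]=0;m[:,260:]=0;m[250:]=0
    n,l,s,ce=cv2.connectedComponentsWithStats(m);i=1+s[1:,4].argmax()
    cnt=max(cv2.findContours((l==i).astype(np.uint8),0,1)[0],key=len)
    w=pix2w(c,cnt.reshape(-1,2),.013)[:,:2].astype(np.float32)
    (cx,cy),rad=cv2.minEnclosingCircle(w)
    e=cv2.fitEllipse(w)
    print(k,s[i],'min',(cx,cy),rad,'ell',e)
# block top segmentation
m=((r>170)&(g>130)&(b>70))|((r>110)&(g>85)&(b>45)&(g>0.68*r)&(b>.4*r)); m=m.astype(np.uint8);m[:,:236]=0;m[:,300:]=0;m[:90]=0;m[220:]=0
m=cv2.morphologyEx(m,cv2.MORPH_OPEN,np.ones((3,3)));m=cv2.morphologyEx(m,cv2.MORPH_CLOSE,np.ones((9,9)))
cnt=max(cv2.findContours(m,0,1)[0],key=len)
w=pix2w(c,cnt.reshape(-1,2),.04)[:,:2].astype(np.float32)
R_=cv2.minAreaRect(w);print(R_,cv2.boundingRect(cnt))
E
```

```text
t 36.52 p [0.5195 0.2741 0.1954] yaw 1.3922 tilt [0.0052 0.0037] F [-0.41 -0.06  1.15] w 0.0852
red [ 182   53   59   63 2898] min (0.4915858805179596, 0.37362349033355713) 0.030667148530483246 ell ((0.4914489686489105, 0.37361016869544983), (0.059708371758461, 0.06012452021241188), 100.59252166748047)
yellow [ 189  178   52   49 2036] min (0.46777138113975525, 0.24772542715072632) 0.030541086569428444 ell ((0.4676145017147064, 0.24775315821170807), (0.059082746505737305, 0.059788111597299576), 129.6554412841797)
blue [ 186  120   55   54 2332] min (0.47941961884498596, 0.3109455406665802) 0.030019676312804222 ell ((0.4794333279132843, 0.310693621635437), (0.058294400572776794, 0.05861777439713478), 114.92687225341797)
((0.5369979739189148, 0.29373130202293396), (0.10948624461889267, 0.04956334829330444), 80.86354064941406) (243, 101, 51, 108)
```

```bash
python3 -c "
from m import *
plan([.537,.2937,.09],1.411,4)
"
```

```text
[[[0.0055,0.0033,0.0264],[0.001,-0.001,-0.005],0],[[0.0055,0.0034,0.0264],[0.001,-0.001,-0.005],0],[[0.0055,0.0034,0.0264],[0.001,-0.001,-0.005],0],[[0.0055,0.0035,0.0264],[0.001,-0.001,-0.005],0]]
```

jog_arm([
  [[0.006,0.004,0.02],[0.003,-0.002,-0.008],0],
  [[0.006,0.004,0.025],[0.002,-0.002,-0.006],0],
  [[0.004,0.003,0.025],[0,0,-0.003],0],
  [[0.002,0.001,0.02],[0,0,0],0],
  [[0,0,0.005],[0,0,0],0],
  [[0,0,0],[0,0,0],0],
])

```text
time_s: 37.28
tool_pos: [0.5376, 0.2879, 0.0994]
orientation: [0.001, 0.763, 0.646, 0.001]
contact_force: [0.3, -0.5, -0.4]
width: 0.0855
```

```bash
python3 -c "
from m import *
o=st()
snap('wrist','w14')
plan([.537,.2937,.05],1.411,2)
"
```

```text
t 37.27 p [0.5376 0.2879 0.0994] yaw 1.4048 tilt [0.0029 0.0009] F [ 0.26 -0.53 -0.39] w 0.0855
[[[0.0027,-0.0009,0.0249],[0.002,-0.001,-0.003],0],[[0.0028,-0.0008,0.0249],[0.002,-0.001,-0.003],0]]
```

View pics/w14.png

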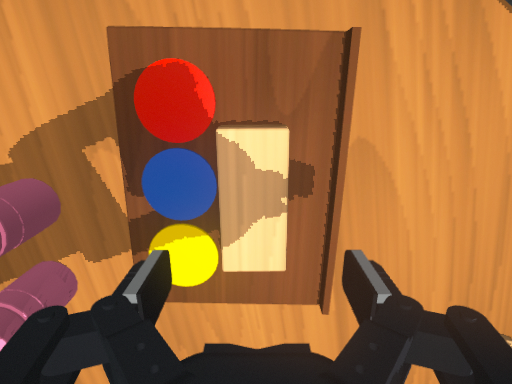

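The block is centred between the jaws at column 253, and its sides are parallel to the fingers. Descend.

jog_arm([
  [[0.004,-0.001,0.018],[0.002,-0.001,-0.005],0],
  [[0.002,0,0.022],[0,0,-0.002],0],
  [[0,0,0.018],[0,0,0],0],
  [[0,0,0.012],[0,0,0],0],
  [[0,0,0],[0,0,0],0],
])

```text
time_s: 37.95
tool_pos: [0.5388, 0.2951, 0.0275]
orientation: [0.001, 0.761, 0.649, 0.002]
contact_force: [0.6, 0.1, 0.1]
width: 0.0857
```

```bash
python3 -c "
from m import *
o=st()
plan([.537,.2937,.015],1.411,1)
"
```

```text
t 37.95 p [0.5388 0.2951 0.0275] yaw 1.4126 tilt [0.0043 0.0015] F [0.55 0.07 0.14] w 0.0857
[[[-0.0017,-0.0017,0.0125],[0.004,-0.002,0.002],0]]
```

jog_arm([
  [[-0.001,-0.002,0.008],[0.004,-0.002,0.002],0],
  [[0,0,0.003],[0,0,0],0],
  [[0,0,0],[0,0,0],0],
])

```text
time_s: 38.33
tool_pos: [0.5377, 0.2947, 0.0171]
orientation: [0.0, 0.762, 0.648, 0.001]
contact_force: [0.5, 0.9, -0.0]
width: 0.0856
```

```bash
python3 -c "
from m import *
o=st()
plan([.537,.2937,.015],1.411,1)
"
```

```text
t 38.33 p [0.5377 0.2947 0.0171] yaw 1.4103 tilt [0.0021 0.0009] F [ 0.47  0.86 -0.03] w 0.0856
[[[-0.0011,-0.0005,0.0021],[0.002,-0.001,-0.001],0]]
```

jog_arm([
  [[0,-0.001,0.002],[0.002,0,0],0.1],
  [[0,0,0],[0,0,0],0.3],
  [[0,0,0],[0,0,0],0.6],
  [[0,0,0],[0,0,0],1],
  [[0,0,0],[0,0,0],1],
  [[0,0,0],[0,0,0],1],
], squeeze=50)

```text
time_s: 39.08
tool_pos: [0.5374, 0.2952, 0.016]
orientation: [-0.0, 0.761, 0.648, 0.001]
contact_force: [0.4, 0.3, 0.0]
width: 0.0486
```

```bash
python3 -c "
from m import *
o=st()
"
```

```text
t 39.08 p [0.5374 0.2952 0.016 ] yaw 1.4104 tilt [0.0019 0.0018] F [0.39 0.33 0.  ] w 0.0486
```

jog_arm([
  [[0,0,-0.005],[0,0,0],1],
  [[0,0,-0.012],[0,0,0],1],
  [[0,0,-0.02],[0,0,0],1],
  [[0,0,-0.025],[0,0,0],1],
  [[0,0,-0.015],[0,0,0],1],
])

```text
time_s: 39.7
tool_pos: [0.5365, 0.2948, 0.0972]
orientation: [-0.0, 0.761, 0.648, 0.001]
contact_force: [0.4, -0.5, -1.3]
width: 0.0488
```

```bash
python3 - <<'E'
from m import *
o=st()
plan([.5015,.025,.10],1.866,11)
def pose(p,y,t):
    X=down(y);X=R.from_rotvec(np.cross([0,0,-1],[*t,-1])).as_matrix()@X
    q=R.from_matrix(X).as_quat();return dict(tool_pos=np.array(p),orientation=np.array([q[3],q[0],q[1],q[2]]))
def meas(c,im,box,z):
    im=im.astype(int);r,g,b=im[...,2],im[...,1],im[...,0]
    m=(abs(r-b)<0.22*np.maximum(r,1)+6).astype(np.uint8)
    k=np.zeros_like(m);x0,y0,x1,y1=box;k[y0:y1,x0:x1]=m[y0:y1,x0:x1]
    k=cv2.morphologyEx(k,cv2.MORPH_OPEN,np.ones((3,3)))
    cnt=max(cv2.findContours(k,0,1)[0],key=cv2.contourArea)
    w=pix2w(c,cnt.reshape(-1,2),z)[:,:2].astype(np.float32)
    return cv2.minAreaRect(w),cv2.boundingRect(cnt)
c2=cam('wrist',pose([.468,-.0045,.2769],.1263,[-.0046,.0117]))
print('mat wrist',meas(c2,cv2.imread('pics/w2.png'),(170,75,310,180),.003))
print('mat top',meas(cam('top'),cv2.imread('pics/top0.png'),(238,180,300,230),.003))
E
```

```text
t 39.70 p [0.5365 0.2948 0.0972] yaw 1.4104 tilt [0.0003 0.0013] F [ 0.43 -0.51 -1.28] w 0.0488
[[[-0.0247,0.0008,-0.0003],[0.0,-0.0,-0.041],0],[[-0.0247,-0.0002,-0.0003],[0.0,-0.0,-0.041],0],[[-0.0247,-0.0013,-0.0003],[0.0,-0.0,-0.041],0],[[-0.0246,-0.0023,-0.0003],[0.0,-0.0,-0.041],0],[[-0.0245,-0.0033,-0.0003],[0.0,-0.0,-0.041],0],[[-0.0244,-0.0043,-0.0003],[0.0,-0.0,-0.041],0],[[-0.0242,-0.0053,-0.0003],[0.0,-0.0,-0.041],0],[[-0.0239,-0.0063,-0.0003],[0.0,-0.0,-0.041],0],[[-0.0236,-0.0073,-0.0003],[0.0,-0.0,-0.041],0],[[-0.0233,-0.0083,-0.0003],[0.0,-0.0,-0.041],0],[[-0.0229,-0.0092,-0.0003],[0.0,-0.0,-0.041],0]]
mat wrist (((0.5007315874099731, 0.02315802127122879), (0.08803901821374893, 0.1479751467704773), 16.915861129760742), (183, 89, 116, 81))
mat top (((0.5030303001403809, 0.025063052773475647), (0.08770094066858292, 0.14718174934387207), 17.034870147705078), (244, 186, 48, 37))
```

jog_arm([
  [[-0.015,0,0],[0,0,-0.025],1],
  [[-0.024,0,0],[0,0,-0.041],1],
  [[-0.025,-0.001,0],[0,0,-0.041],1],
  [[-0.025,-0.002,0],[0,0,-0.041],1],
  [[-0.025,-0.003,0],[0,0,-0.041],1],
  [[-0.024,-0.004,0],[0,0,-0.041],1],
  [[-0.024,-0.005,0],[0,0,-0.041],1],
  [[-0.024,-0.006,0],[0,0,-0.041],1],
  [[-0.024,-0.007,0],[0,0,-0.041],1],
  [[-0.016,-0.006,0],[0,0,-0.03],1],
  [[-0.006,-0.003,0],[0,0,-0.01],1],
  [[0,0,0],[0,0,0],1],
])

```text
time_s: 41.2
tool_pos: [0.5069, 0.0542, 0.1084]
orientation: [0.005, 0.615, 0.789, 0.006]
contact_force: [-0.5, -0.6, -1.2]
width: 0.0491
```

```bash
python3 -c "
from m import *
o=st()
plan([.5011,.0252,.09],1.867,2)
"
```

```text
t 41.20 p [0.5069 0.0542 0.1084] yaw 1.8174 tilt [0.0146 0.0034] F [-0.53 -0.55 -1.21] w 0.0491
[[[-0.0134,-0.0065,0.0091],[0.007,0.0,-0.025],0],[[-0.0132,-0.0068,0.0092],[0.007,0.0,-0.025],0]]
```

jog_arm([
  [[-0.01,-0.005,0.005],[0.006,0,-0.018],1],
  [[-0.01,-0.005,0.008],[0.006,0,-0.018],1],
  [[-0.005,-0.002,0.008],[0.002,0,-0.01],1],
  [[0,0,0.005],[0,0,0],1],
  [[0,0,0],[0,0,0],1],
])

```text
time_s: 41.82
tool_pos: [0.5026, 0.0291, 0.0823]
orientation: [0.001, 0.595, 0.804, 0.001]
contact_force: [0.3, -0.1, -2.3]
width: 0.0489
```

```bash
python3 -c "
from m import *
o=st()
plan([.5011,.0252,.04],1.867,2)
snap('wrist','w15')
"
```

```text
t 41.83 p [0.5026 0.0291 0.0823] yaw 1.8668 tilt [0.0024 0.0006] F [ 0.25 -0.09 -2.28] w 0.0489
[[[-0.0017,-0.0014,0.0211],[0.001,0.0,-0.0],0],[[-0.0017,-0.0013,0.0211],[0.001,0.0,-0.0],0]]
```

View pics/w15.png

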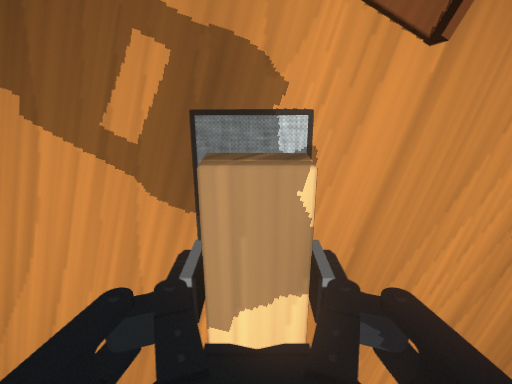

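The block is held level and parallel to the mat, whose far edge runs from (191,111) to (313,110).

```bash
python3 -c "
from m import *
o=st();c=cam('wrist',o)
w=pix2w(c,[(191,110.5),(313,110)],.003);print(w,np.linalg.norm(w[0]-w[1]))
d=w[1]-w[0];a=np.arctan2(d[1],d[0]);print('yaw',a)
print('centre',w.mean(0)+.075*np.array([np.sin(a),-np.cos(a),0]))
# block top far edge z
X=Rq(o['orientation']);bt=pix2w(c,[(204,163),(312,164)],.082-.016+.04);print('block far top edge in tool',(bt-o['tool_pos'])@X)
"
```

```text
t 41.88 p [0.5028 0.0291 0.0825] yaw 1.8668 tilt [0.0029 0.0005] F [-0.22  0.33 -2.59] w 0.0493
[[0.4382 0.0829 0.003 ]
 [0.5221 0.1088 0.003 ]] 0.08784123554283316
yaw 0.2992516763319274
centre [0.5023 0.0242 0.003 ]
block far top edge in tool [[ 0.0536 -0.0206 -0.0236]
 [ 0.0531  0.0234 -0.0234]]
```

jog_arm([
  [[-0.002,-0.001,0.015],[0.002,0,0],1],
  [[-0.001,-0.001,0.02],[0,0,0],1],
  [[0,0,0.015],[0,0,0],1],
  [[0,0,0.006],[0,0,0],1],
  [[0,0,0],[0,0,0],1],
])

```text
time_s: 42.5
tool_pos: [0.5021, 0.026, 0.0234]
orientation: [0.001, 0.595, 0.804, 0.0]
contact_force: [-0.7, -0.2, -1.4]
width: 0.0488
```

```bash
python3 -c "
from m import *
o=st()
plan([.5018,.0257,.012],1.868,1)
"
```

```text
t 42.50 p [0.5021 0.026  0.0234] yaw 1.8675 tilt [ 0.0013 -0.0002] F [-0.69 -0.19 -1.35] w 0.0488
[[[-0.0002,-0.0004,0.0114],[0.001,0.001,-0.001],0]]
```

jog_arm([
  [[0,0,0.008],[0,0,0],1],
  [[0,0,0.003],[0,0,0],1],
  [[0,0,0.001],[0,0,0],1],
])

```text
time_s: 42.88
tool_pos: [0.5033, 0.0258, 0.0117]
orientation: [0.002, 0.595, 0.804, 0.001]
contact_force: [0.1, -0.4, -1.3]
width: 0.0489
```

```bash
python3 -c "
from m import *
o=st()
"
```

```text
t 42.88 p [0.5033 0.0258 0.0117] yaw 1.8675 tilt [ 0.0038 -0.0006] F [ 0.14 -0.37 -1.34] w 0.0489
```

jog_arm([
  [[0,-0.001,0.003],[0.003,0,0],1],
  [[0,0,0.002],[0,0,0],1],
])

```text
time_s: 43.12
tool_pos: [0.5028, 0.0255, 0.0089]
orientation: [0.0, 0.595, 0.804, -0.001]
contact_force: [-15.4, 0.7, 32.0]
width: 0.0494
```

```bash
python3 -c "
from m import *
o=st()
"
```

```text
t 43.12 p [0.5028 0.0255 0.0089] yaw 1.8676 tilt [-0.0008 -0.0014] F [-15.43   0.65  32.02] w 0.0494
```

Contact at 32 N, firmer than planned. I relieve it and release.

jog_arm([
  [[0,0,-0.0005],[0,0,0],0.45],
  [[0,0,0],[0,0,0],0.2],
  [[0,0,0],[0,0,0],0],
  [[0,0,0],[0,0,0],0],
  [[0,0,-0.015],[0,0,0],0],
  [[0,0,-0.025],[0,0,0],0],
  [[0,0,-0.03],[0,0,0],0],
  [[0,0,-0.03],[0,0,0],0],
  [[-0.02,0,-0.03],[0,0,0],0],
  [[-0.02,0,-0.02],[0,0,0],0],
  [[0,0,0],[0,0,0],0],
])

```text
time_s: 44.5
tool_pos: [0.5163, -0.0134, 0.1711]
orientation: [0.004, 0.594, 0.804, 0.001]
contact_force: [0.0, -0.2, 0.3]
width: 0.0854
```

```bash
python3 -c "
from m import *
o=st()
snap('wrist','w16')
o=st()
"
```

```text
t 44.50 p [ 0.5163 -0.0134  0.1711] yaw 1.8685 tilt [ 0.0067 -0.0032] F [ 0.05 -0.21  0.26] w 0.0854
t 44.55 p [ 0.5154 -0.0127  0.1697] yaw 1.8691 tilt [ 0.0043 -0.0024] F [-1.09  0.17 -0.77] w 0.0855
```

View pics/w16.png

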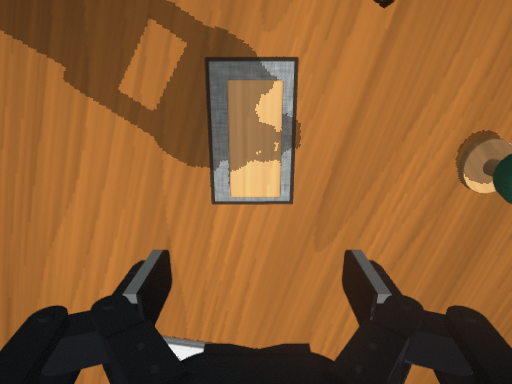

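The block lies flat within the mat. Block top: (228,81) to (281,197). Mat: (206,58) to (293,203).

```bash
python3 - <<'E'
from m import *
o=monitor.get_obs()
c=cam('wrist',o)
im=cv2.imread('pics/w16.png');cv2.imwrite('pics/w16b.png',cv2.resize(im[45:215,195:310],None,fx=4.5,fy=3.5,interpolation=cv2.INTER_CUBIC))
m=pix2w(c,[(206,58),(297,58),(292.5,203),(212.5,203)],.003)
b=pix2w(c,[(228.5,80.5),(283.5,80.5),(280.5,196.5),(231,197)],.033)
for w in(m,b):
    d=w[1]-w[2]+w[0]-w[3]; print(w.mean(0),'yaw',np.arctan2(-d[0],d[1]),[round(float(np.linalg.norm(w[i]-w[(i+1)%4])),4) for i in range(4)])
y=.297;print('offset in mat', np.array([[np.cos(y),np.sin(y)],[-np.sin(y),np.cos(y)]])@(b.mean(0)-m.mean(0))[:2])
E
```

```text
[0.5003 0.0259 0.003 ] yaw 0.3004016206185805 [0.0868, 0.147, 0.0881, 0.1469]
[0.5046 0.0249 0.033 ] yaw 0.29505322059452066 [0.0483, 0.1076, 0.0489, 0.108]
offset in mat [ 0.0039 -0.0022]
```

View pics/w16b.png

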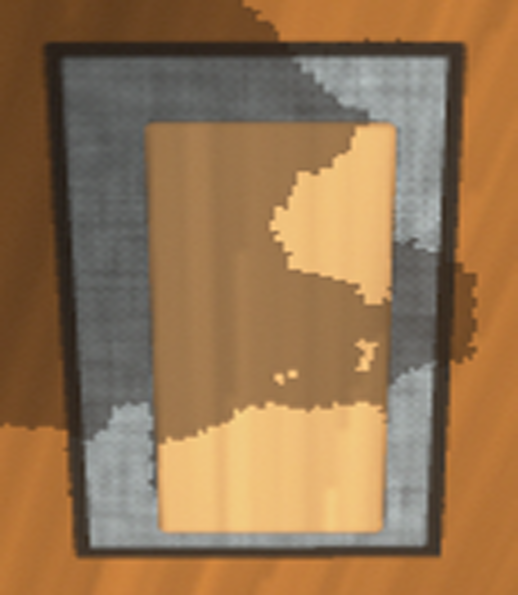

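```bash
python3 -c "
from m import *
o=st()
snap('top','t5')
im=cv2.imread('pics/t5.png');cv2.imwrite('pics/t5b.png',cv2.resize(im[170:250,220:320],None,fx=7,fy=7,interpolation=cv2.INTER_CUBIC))
"
```

```text
t 44.55 p [ 0.5154 -0.0127  0.1697] yaw 1.8691 tilt [ 0.0043 -0.0024] F [-1.09  0.17 -0.77] w 0.0855
```

View pics/t5.png

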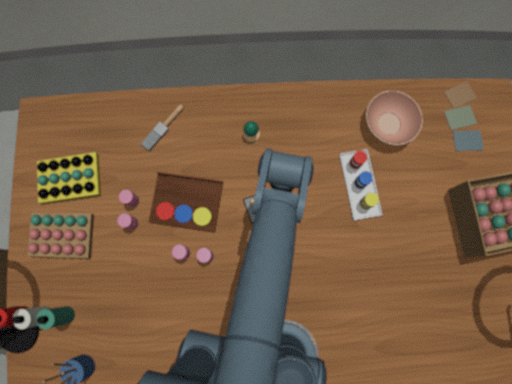

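View pics/t5b.png

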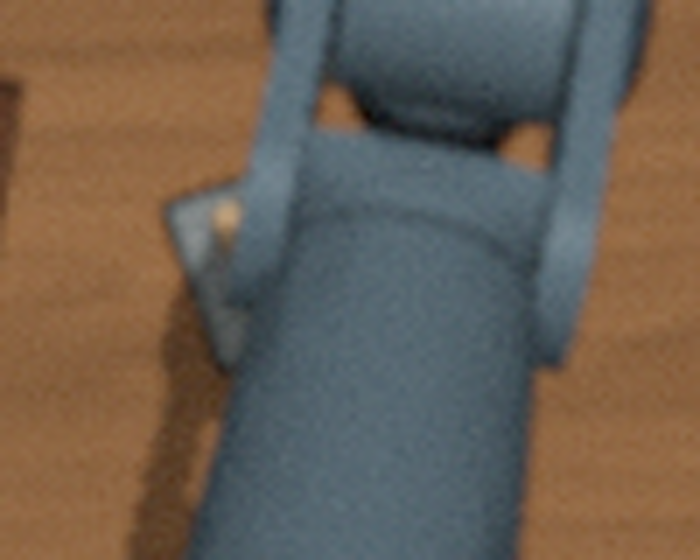

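The arm hides the block in the top view. The wrist view puts the block about 4 mm off in mat x and 2 mm in y. I recentre it by closing the jaws about the mat's centreline.

```bash
python3 -c "
from m import *
plan([.4993,.0244,.08],1.867,4)
"
```

```text
[[[0.0099,-0.001,0.0221],[0.0,0.001,0.001],0],[[0.0099,-0.001,0.0221],[0.0,0.001,0.001],0],[[0.0099,-0.001,0.0221],[0.0,0.001,0.001],0],[[0.0099,-0.001,0.0221],[0.0,0.001,0.001],0]]
```

jog_arm([
  [[0.009,-0.001,0.02],[0.002,0.001,0.001],0],
  [[0.01,-0.001,0.022],[0.001,0.001,0.001],0],
  [[0.009,-0.001,0.022],[0,0,0],0],
  [[0.006,-0.001,0.016],[0,0,0],0],
  [[0,0,0],[0,0,0],0],
])

```text
time_s: 45.22
tool_pos: [0.4945, 0.0239, 0.0804]
orientation: [-0.006, 0.594, 0.805, -0.003]
contact_force: [0.3, -0.4, 0.9]
width: 0.0854
```

```bash
python3 -c "
from m import *
o=st()
plan([.4993,.0244,.012],1.867,3)
"
```

```text
t 45.23 p [0.4945 0.0239 0.0804] yaw 1.8706 tilt [-0.0124  0.0019] F [ 0.25 -0.39  0.89] w 0.0854
[[[-0.0005,0.0018,0.0228],[-0.004,-0.002,0.001],0],[[-0.0004,0.0017,0.0228],[-0.004,-0.002,0.001],0],[[-0.0004,0.0016,0.0228],[-0.004,-0.002,0.001],0]]
```

jog_arm([
  [[0,0.003,0.01],[-0.007,-0.001,0.003],0],
  [[0,0.002,0.018],[-0.004,-0.001,0],0],
  [[0,0,0.018],[0,0,0],0],
  [[0,0,0.01],[0,0,0],0],
  [[0,0,0],[0,0,0],0],
])

```text
time_s: 45.85
tool_pos: [0.5028, 0.0247, 0.0245]
orientation: [0.002, 0.595, 0.803, 0.003]
contact_force: [-0.1, -0.4, 0.1]
width: 0.0851
```

```bash
python3 -c "
from m import *
o=st()
plan([.4993,.0244,.014],1.867,1)
"
```

```text
t 45.85 p [0.5028 0.0247 0.0245] yaw 1.8662 tilt [0.0061 0.0022] F [-0.11 -0.38  0.08] w 0.0851
[[[0.0008,-0.0035,0.0104],[0.007,-0.0,-0.001],0]]
```

jog_arm([
  [[0,-0.003,0.006],[0.005,0,0],0],
  [[0,-0.001,0.003],[0,0,0],0],
  [[0,0,0],[0,0,0],0],
])

```text
time_s: 46.22
tool_pos: [0.5001, 0.0231, 0.0163]
orientation: [0.002, 0.595, 0.803, 0.001]
contact_force: [-0.3, -0.3, -0.2]
width: 0.0852
```

```bash
python3 -c "
from m import *
o=st()
plan([.4993,.0244,.012],1.867,1)
"
```

```text
t 46.23 p [0.5001 0.0231 0.0163] yaw 1.8661 tilt [0.0039 0.0001] F [-0.29 -0.29 -0.16] w 0.0852
[[[0.0015,-0.0004,0.0043],[0.004,0.001,-0.001],0]]
```

jog_arm([
  [[0,0,0.001],[0.002,0,0],0.2],
  [[0,0,0],[0,0,0],0.35],
  [[0,0,0],[0,0,0],0.45],
  [[0,0,0],[0,0,0],0.6],
  [[0,0,0],[0,0,0],0.8],
  [[0.0025,0,0],[0,0,0],0.8],
], squeeze=25)

```text
time_s: 46.98
tool_pos: [0.5006, 0.0252, 0.0163]
orientation: [0.002, 0.595, 0.803, 0.001]
contact_force: [-0.2, -0.6, 0.1]
width: 0.0493
```

```bash
python3 -c "
from m import *
o=st()
"
```

```text
t 46.98 p [0.5006 0.0252 0.0163] yaw 1.8659 tilt [ 0.0047 -0.0012] F [-0.15 -0.61  0.09] w 0.0493
```

jog_arm([
  [[0,0,0],[0,0,0],0.4],
  [[0,0,0],[0,0,0],0.2],
  [[0,0,0],[0,0,0],0],
  [[0,0,0],[0,0,0],0],
  [[0,0,-0.015],[0,0,0],0],
  [[0,0,-0.03],[0,0,0],0],
  [[-0.01,0,-0.035],[0,0,0],0],
  [[-0.02,0,-0.035],[0,0,0],0],
  [[-0.02,0,-0.02],[0,0,0],0],
  [[0,0,0],[0,0,0],0],
  [[0,0,0],[0,0,0],0],
])

```text
time_s: 48.35
tool_pos: [0.5143, -0.0227, 0.1598]
orientation: [0.003, 0.595, 0.804, 0.001]
contact_force: [-0.4, -0.4, -0.5]
width: 0.0852
```

```bash
python3 -c "
from m import *
o=st()
snap('wrist','w17')
im=cv2.imread('pics/w17.png');cv2.imwrite('pics/w17b.png',cv2.resize(im[45:225,190:320],None,fx=4,fy=3.3,interpolation=cv2.INTER_CUBIC))
o=st()
"
```

```text
t 48.35 p [ 0.5143 -0.0227  0.1598] yaw 1.8670 tilt [ 0.0064 -0.0017] F [-0.38 -0.37 -0.54] w 0.0852
t 48.40 p [ 0.5143 -0.0226  0.1597] yaw 1.8673 tilt [ 0.0063 -0.0017] F [-0.27 -0.58  0.93] w 0.0853
```

View pics/w17.png

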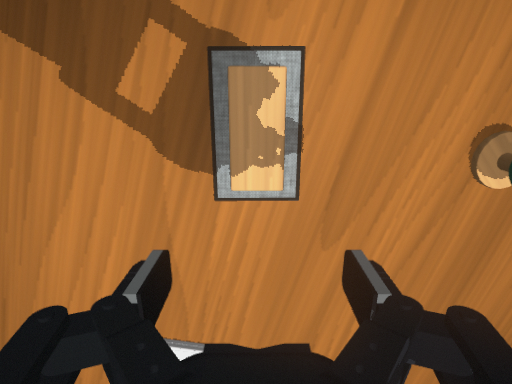

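View pics/w17b.png

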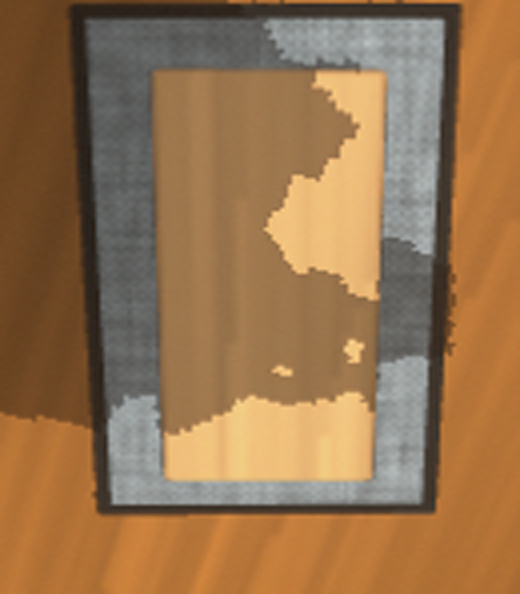

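The block now looks centred, with side margins of about equal width. I check it numerically and plan the next pick.

```bash
python3 - <<'E'
from m import *
o=monitor.get_obs()
c=cam('wrist',o)
f=lambda l:[(190+(x-1.5)/4,45+(y-1.2)/3.3) for x,y in l]
m=pix2w(c,f([(73,6),(460,6),(434,513),(99,513)]),.003)
b=pix2w(c,f([(152,70),(387,70),(374,481),(164,481)]),.033)
y=.297;print(m.mean(0),b.mean(0),'offset in mat', np.array([[np.cos(y),np.sin(y)],[-np.sin(y),np.cos(y)]])@(b.mean(0)-m.mean(0))[:2])
plan([.629,-.288,.16],.131,14)
E
```

```text
[0.5014 0.0248 0.003 ] [0.5017 0.0253 0.033 ] offset in mat [0.0004 0.0004]
[[[-0.0205,0.0023,0.0001],[0.001,-0.0,0.124],0],[[-0.0201,0.0048,0.0001],[0.001,-0.0,0.124],0],[[-0.0193,0.0073,0.0001],[0.001,-0.0,0.124],0],[[-0.0183,0.0096,0.0001],[0.001,-0.0,0.124],0],[[-0.017,0.0118,0.0001],[0.001,-0.0,0.124],0],[[-0.0154,0.0138,0.0001],[0.001,-0.0,0.124],0],[[-0.0135,0.0156,0.0001],[0.001,-0.0,0.124],0],[[-0.0115,0.0171,0.0],[0.001,-0.0,0.124],0],[[-0.0093,0.0184,0.0],[0.001,-0.0,0.124],0],[[-0.0069,0.0194,0.0],[0.001,-0.0,0.124],0],[[-0.0045,0.0202,0.0],[0.001,-0.0,0.124],0],[[-0.002,0.0206,0.0],[0.001,-0.0,0.124],0],[[0.0006,0.0206,0.0],[0.001,-0.0,0.124],0],[[0.0031,0.0204,-0.0],[0.001,-0.0,0.124],0]]
```

The block is now within 0.5 mm of the mat's centre. On to the jars, red first.

jog_arm([
  [[-0.02,0.002,-0.001],[0,0,0.124],0],
  [[-0.02,0.005,-0.001],[0,0,0.124],0],
  [[-0.019,0.007,-0.001],[-0.001,0,0.124],0],
  [[-0.018,0.01,-0.001],[-0.001,0,0.124],0],
  [[-0.017,0.012,-0.001],[-0.001,0,0.124],0],
  [[-0.015,0.014,-0.001],[-0.001,0,0.124],0],
  [[-0.013,0.016,-0.001],[-0.001,0.001,0.124],0],
  [[-0.011,0.017,-0.001],[-0.001,0.001,0.124],0],
  [[-0.009,0.018,-0.001],[-0.001,0.001,0.124],0],
  [[-0.007,0.019,-0.001],[-0.001,0.001,0.124],0],
  [[-0.004,0.02,-0.001],[-0.001,0.001,0.124],0],
  [[-0.002,0.02,-0.001],[-0.001,0.001,0.124],0],
])

```text
time_s: 49.9
tool_pos: [0.6022, -0.2395, 0.1509]
orientation: [-0.008, 0.985, 0.17, -0.005]
contact_force: [1.0, -0.4, 0.1]
width: 0.0854
```

```bash
python3 -c "
from m import *
o=st()
plan([.6285,-.2883,.15],.131,4)
"
```

```text
t 49.90 p [ 0.6022 -0.2395  0.1509] yaw 0.3418 tilt [-0.0128  0.0138] F [ 0.97 -0.38  0.13] w 0.0854
[[[0.0021,0.0137,-0.0],[-0.004,0.002,0.053],0],[[0.0028,0.0136,0.0],[-0.004,0.002,0.053],0],[[0.0035,0.0134,0.0001],[-0.004,0.002,0.053],0],[[0.0042,0.0132,0.0002],[-0.004,0.002,0.053],0]]
```

jog_arm([
  [[0.002,0.014,0],[-0.005,0.003,0.053],0],
  [[0.003,0.013,0],[-0.005,0.003,0.053],0],
  [[0.003,0.012,0],[-0.004,0.002,0.045],0],
  [[0.003,0.007,0],[-0.002,0.001,0.025],0],
  [[0.001,0.003,0],[0,0,0.01],0],
  [[0,0,0],[0,0,0],0],
])

```text
time_s: 50.65
tool_pos: [0.6249, -0.2798, 0.1413]
orientation: [-0.005, 0.997, 0.076, -0.006]
contact_force: [0.1, -0.7, 0.7]
width: 0.0857
```

```bash
python3 -c "
from m import *
o=st()
plan([.6285,-.2883,.13],.131,1)
snap('wrist','w18')
"
```

```text
t 50.65 p [ 0.6249 -0.2798  0.1413] yaw 0.1518 tilt [-0.0118  0.0089] F [ 0.13 -0.69  0.73] w 0.0857
[[[0.0024,0.009,0.0112],[-0.01,0.01,0.021],0]]
```

View pics/w18.png

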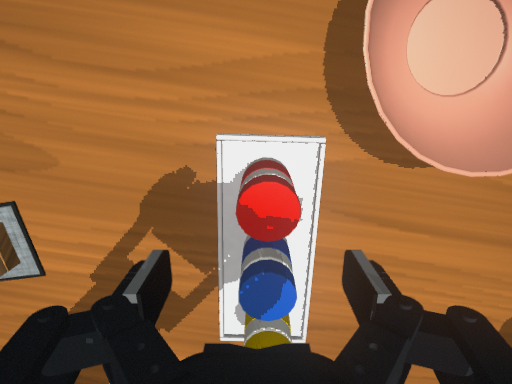

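All three jars are upright in the tray, with the red cap at (268,210). Align and descend.

jog_arm([
  [[0.002,0.007,0],[-0.008,0.007,0.018],0],
  [[0.001,0.002,0.005],[-0.002,0.003,0.002],0],
  [[0,0,0.01],[0,0,0],0],
])

```text
time_s: 51.08
tool_pos: [0.6298, -0.2886, 0.1267]
orientation: [0.001, 0.998, 0.066, 0.001]
contact_force: [0.1, -0.2, -0.7]
width: 0.0852
```

```bash
python3 -c "
from m import *
o=st()
plan([.6285,-.2883,.054],.131,4)
"
```

```text
t 51.08 p [ 0.6298 -0.2886  0.1267] yaw 0.1312 tilt [ 0.0021 -0.0013] F [ 0.11 -0.21 -0.68] w 0.0852
[[[-0.0004,-0.0002,0.0182],[0.0,-0.0,0.0],0],[[-0.0003,-0.0001,0.0182],[0.0,-0.0,0.0],0],[[-0.0003,-0.0001,0.0182],[0.0,-0.0,0.0],0],[[-0.0003,-0.0001,0.0182],[0.0,-0.0,0.0],0]]
```

jog_arm([
  [[0,0,0.015],[0,0,0],0],
  [[0,0,0.02],[0,0,0],0],
  [[0,0,0.018],[0,0,0],0],
  [[0,0,0.01],[0,0,0],0],
  [[0,0,0],[0,0,0],0],
])

```text
time_s: 51.7
tool_pos: [0.6278, -0.2873, 0.0554]
orientation: [-0.001, 0.998, 0.066, -0.002]
contact_force: [0.5, -0.5, 0.1]
width: 0.0855
```

```bash
python3 -c "
from m import *
o=st()
plan([.6285,-.2883,.054],.131,1)
"
```

```text
t 51.70 p [ 0.6278 -0.2873  0.0554] yaw 0.1312 tilt [-0.0032  0.0023] F [ 0.55 -0.48  0.06] w 0.0855
[[[0.0005,0.0011,0.0014],[-0.003,0.003,0.0],0]]
```

jog_arm([
  [[0.001,0.001,0.001],[-0.003,0.003,0],0.1],
  [[0,0,0],[0,0,0],0.3],
  [[0,0,0],[0,0,0],0.6],
  [[0,0,0],[0,0,0],1],
  [[0,0,0],[0,0,0],1],
  [[0,0,0],[0,0,0],1],
], squeeze=45)

```text
time_s: 52.45
tool_pos: [0.6301, -0.2887, 0.0564]
orientation: [0.001, 0.998, 0.066, 0.002]
contact_force: [1.0, 0.0, 0.0]
width: 0.0449
```

```bash
python3 -c "
from m import *
o=st()
"
```

```text
t 52.45 p [ 0.6301 -0.2887  0.0564] yaw 0.1313 tilt [ 0.0032 -0.0021] F [1.   0.01 0.02] w 0.0449
```

jog_arm([
  [[0,0,-0.005],[0,0,0],1],
  [[0,0,-0.012],[0,0,0],1],
  [[0,0,-0.02],[0,0,0],1],
  [[0,0,-0.025],[0,0,0],1],
  [[0,0,-0.025],[0,0,0],1],
  [[0,0,-0.015],[0,0,0],1],
])

```text
time_s: 53.2
tool_pos: [0.6297, -0.2885, 0.1654]
orientation: [0.001, 0.998, 0.066, 0.002]
contact_force: [-0.5, -0.3, -1.9]
width: 0.0452
```

```bash
python3 -c "
from m import *
o=st()
plan([.4915,.3736,.165],1.385,22)
"
```

```text
t 53.20 p [ 0.6297 -0.2885  0.1654] yaw 0.1312 tilt [ 0.0037 -0.0024] F [-0.49 -0.32 -1.88] w 0.0452
[[[-0.0023,-0.0307,-0.0001],[0.0,-0.0,-0.057],0],[[-0.0005,-0.0307,-0.0001],[0.0,-0.0,-0.057],0],[[0.0012,-0.0307,-0.0001],[0.0,-0.0,-0.057],0],[[0.003,-0.0306,-0.0001],[0.0,-0.0,-0.057],0],[[0.0047,-0.0304,-0.0001],[0.0,-0.0,-0.057],0],[[0.0064,-0.0301,-0.0],[0.0,-0.0,-0.057],0],[[0.0081,-0.0296,-0.0],[0.0,-0.0,-0.057],0],[[0.0098,-0.0291,-0.0],[0.0,-0.0,-0.057],0],[[0.0114,-0.0285,-0.0],[0.0,-0.0,-0.057],0],[[0.013,-0.0278,-0.0],[0.0,-0.0,-0.057],0],[[0.0146,-0.027,-0.0],[0.0,-0.0,-0.057],0],[[0.0161,-0.0262,-0.0],[0.0,-0.0,-0.057],0],[[0.0176,-0.0252,-0.0],[0.0,-0.0,-0.057],0],[[0.019,-0.0242,-0.0],[0.0,-0.0,-0.057],0],[[0.0203,-0.023,-0.0],[0.0,-0.0,-0.057],0],[[0.0216,-0.0218,0.0],[0.0,-0.0,-0.057],0],[[0.0228,-0.0206,0.0],[0.0,-0.0,-0.057],0],[[0.024,-0.0192,0.0],[0.0,-0.0,-0.057],0],[[0.025,-0.0179,0.0],[0.0,-0.0,-0.057],0],[[0.026,-0.0164,0.0],[0.0,-0.0,-0.057],0],[[0.0269,-0.0149,0.0],[0.0,-0.0,-0.057],0],[[0.0277,-0.0133,0.0],[0.0,-0.0,-0.057],0]]
```

jog_arm([
  [[-0.001,-0.015,0],[0.001,0,-0.03],1],
  [[-0.001,-0.026,0.001],[0.002,0,-0.05],1],
  [[0.001,-0.03,0.001],[0.002,-0.001,-0.057],1],
  [[0.002,-0.03,0.001],[0.002,-0.001,-0.057],1],
  [[0.004,-0.03,0.001],[0.002,-0.001,-0.057],1],
  [[0.006,-0.03,0.001],[0.002,-0.001,-0.057],1],
  [[0.007,-0.03,0.001],[0.002,-0.001,-0.057],1],
  [[0.009,-0.029,0.001],[0.002,0,-0.057],1],
  [[0.01,-0.029,0.001],[0.002,0,-0.057],1],
  [[0.012,-0.028,0.001],[0.002,0,-0.057],1],
  [[0.014,-0.027,0.001],[0.002,0,-0.057],1],
])

```text
time_s: 54.58
tool_pos: [0.5514, 0.0378, 0.1498]
orientation: [-0.015, 0.929, 0.369, -0.008]
contact_force: [-0.2, -0.1, -1.7]
width: 0.045
```

```bash
python3 -c "
from m import *
o=st()
plan([.4919,.3756,.17],1.385,13)
"
```

```text
t 54.58 p [0.5514 0.0378 0.1498] yaw 0.7560 tilt [-0.0257  0.0225] F [-0.16 -0.14 -1.72] w 0.0450
[[[0.0145,-0.0221,-0.0008],[-0.003,-0.001,-0.048],0],[[0.0155,-0.0214,-0.0009],[-0.003,-0.001,-0.048],0],[[0.0166,-0.0206,-0.001],[-0.003,-0.001,-0.048],0],[[0.0175,-0.0198,-0.001],[-0.003,-0.001,-0.048],0],[[0.0185,-0.0189,-0.0011],[-0.003,-0.001,-0.048],0],[[0.0194,-0.018,-0.0012],[-0.003,-0.001,-0.048],0],[[0.0202,-0.017,-0.0012],[-0.003,-0.001,-0.048],0],[[0.021,-0.016,-0.0013],[-0.003,-0.001,-0.048],0],[[0.0217,-0.015,-0.0013],[-0.003,-0.001,-0.048],0],[[0.0224,-0.0139,-0.0014],[-0.003,-0.001,-0.048],0],[[0.0231,-0.0128,-0.0014],[-0.003,-0.001,-0.048],0],[[0.0237,-0.0116,-0.0015],[-0.003,-0.001,-0.048],0],[[0.0242,-0.0105,-0.0015],[-0.003,-0.001,-0.048],0]]
```

jog_arm([
  [[0.014,-0.022,-0.002],[-0.006,-0.002,-0.048],1],
  [[0.015,-0.021,-0.002],[-0.006,-0.002,-0.048],1],
  [[0.017,-0.021,-0.002],[-0.005,-0.002,-0.048],1],
  [[0.017,-0.02,-0.002],[-0.004,-0.001,-0.048],1],
  [[0.018,-0.019,-0.002],[-0.002,-0.001,-0.048],1],
  [[0.019,-0.018,-0.002],[0,0,-0.048],1],
  [[0.02,-0.017,-0.002],[0,0,-0.048],1],
])

```text
time_s: 55.45
tool_pos: [0.5035, 0.2284, 0.1588]
orientation: [-0.008, 0.848, 0.529, -0.012]
contact_force: [0.3, 0.7, -1.5]
width: 0.0449
```

```bash
python3 -c "
from m import *
o=st()
plan([.4919,.3756,.165],1.385,6)
"
```

```text
t 55.45 p [0.5035 0.2284 0.1588] yaw 1.1152 tilt [-0.0292  0.0016] F [ 0.28  0.75 -1.48] w 0.0449
[[[0.0212,-0.0126,-0.0009],[-0.005,0.001,-0.045],0],[[0.0217,-0.0116,-0.001],[-0.005,0.001,-0.045],0],[[0.0222,-0.0106,-0.001],[-0.005,0.001,-0.045],0],[[0.0227,-0.0096,-0.001],[-0.005,0.001,-0.045],0],[[0.0231,-0.0086,-0.001],[-0.005,0.001,-0.045],0],[[0.0234,-0.0075,-0.001],[-0.005,0.001,-0.045],0]]
```

jog_arm([
  [[0.021,-0.012,-0.002],[-0.008,0.001,-0.045],1],
  [[0.021,-0.011,-0.002],[-0.008,0.001,-0.045],1],
  [[0.022,-0.01,-0.002],[-0.006,0.001,-0.045],1],
  [[0.022,-0.009,-0.002],[-0.003,0,-0.045],1],
  [[0.018,-0.007,0],[0,0,-0.035],1],
  [[0.01,-0.003,0],[0,0,-0.02],1],
  [[0.003,-0.001,0],[0,0,0],1],
  [[0,0,0],[0,0,0],1],
])

```text
time_s: 56.45
tool_pos: [0.4833, 0.363, 0.1598]
orientation: [-0.002, 0.775, 0.632, -0.01]
contact_force: [-0.2, 0.6, -1.3]
width: 0.0449
```

```bash
python3 -c "
from m import *
o=st()
plan([.4919,.3756,.165],1.385,1)
snap('wrist','w19')
"
```

```text
t 56.45 p [0.4833 0.363  0.1598] yaw 1.3694 tilt [-0.0173 -0.0095] F [-0.17  0.59 -1.31] w 0.0449
[[[0.014,0.0058,-0.0055],[-0.015,0.013,-0.016],0]]
```

View pics/w19.png

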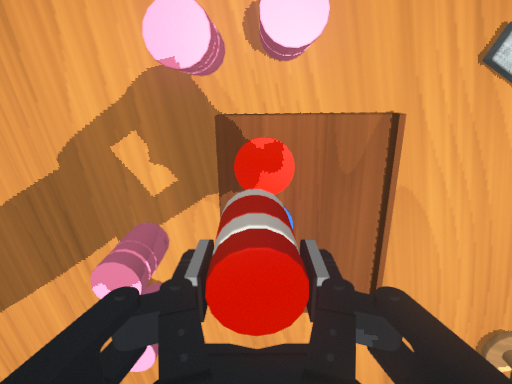

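The red jar is held upright with its cap at (257,285), just short of the red coaster at (265,166). I align and level it.

jog_arm([
  [[0.007,0.003,-0.002],[-0.007,0.006,-0.008],1],
  [[0.005,0.002,0],[-0.006,0.005,-0.006],1],
  [[0.001,0,0],[0,0,0],1],
  [[0,0,0],[0,0,0],1],
])

```text
time_s: 57.0
tool_pos: [0.4922, 0.3743, 0.162]
orientation: [-0.0, 0.771, 0.637, -0.001]
contact_force: [-0.9, 0.0, -2.0]
width: 0.0449
```

```bash
python3 -c "
from m import *
o=st()
plan([.4919,.3756,.08],1.385,4)
"
```

```text
t 57.00 p [0.4922 0.3743 0.162 ] yaw 1.3820 tilt [-0.0009 -0.0005] F [-0.94  0.01 -1.95] w 0.0449
[[[0.0003,-0.0001,0.0205],[-0.0,0.0,-0.001],0],[[0.0003,-0.0001,0.0205],[-0.0,0.0,-0.001],0],[[0.0003,-0.0001,0.0205],[-0.0,0.0,-0.001],0],[[0.0003,-0.0001,0.0205],[-0.0,0.0,-0.001],0]]
```

jog_arm([
  [[0,0,0.015],[0,0,0],1],
  [[0,0,0.02],[0,0,0],1],
  [[0,0,0.02],[0,0,0],1],
  [[0,0,0.015],[0,0,0],1],
  [[0,0,0],[0,0,0],1],
])

```text
time_s: 57.62
tool_pos: [0.4903, 0.3732, 0.0843]
orientation: [-0.001, 0.771, 0.637, -0.003]
contact_force: [-0.5, 0.2, -1.9]
width: 0.0451
```

```bash
python3 -c "
from m import *
o=st()
snap('wrist','w20')
im=cv2.imread('pics/w20.png');cv2.imwrite('pics/w20b.png',cv2.resize(im[140:350,180:340],None,fx=3,fy=2.8,interpolation=cv2.INTER_CUBIC))
"
```

```text
t 57.62 p [0.4903 0.3732 0.0843] yaw 1.3818 tilt [-0.0054 -0.0029] F [-0.48  0.2  -1.95] w 0.0451
```

View pics/w20b.png

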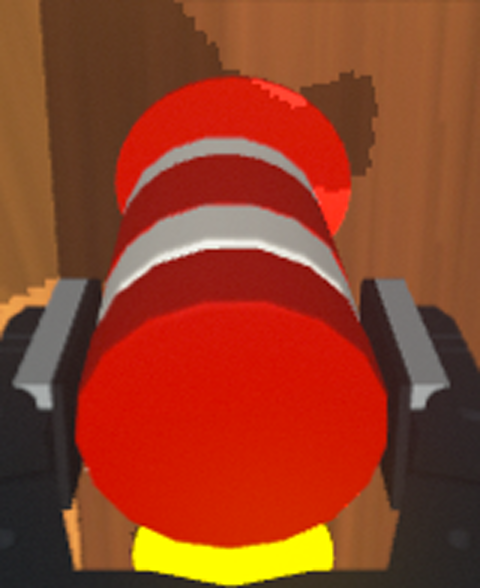

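```bash
python3 - <<'E'
from m import *
o=monitor.get_obs();c=cam('wrist',o);X=Rq(o['orientation'])
th=np.linspace(0,2*np.pi,200)
for d in (-.004,-.002,0,.002):
    P=o['tool_pos']+(np.c_[d+.023*np.cos(th),.023*np.sin(th),0*th+.0514])@X.T
    q=w2pix(c,P); i=q[:,1].argmin(); print('jar bottom far pt',d,q[i],'u range',q[:,0].min(),q[:,0].max())
for C in([.4915,.3736],):
    P=np.c_[C[0]+.03*np.cos(th),C[1]+.03*np.sin(th),0*th+.013];q=w2pix(c,P);i=q[:,1].argmin();print('coaster',q[i],q[:,0].min(),q[:,0].max())
print('obs ring far', 180+225/3,140+137/2.8,' coaster far',180+234/3,140+75/2.8,'u',180+116/3,180+351/3)
plan([.4919,.3756,.067],1.385,1)
E
```

```text
jar bottom far pt -0.004 [255.4033 190.5909] u range 222.8387210898403 288.0671067842627
jar bottom far pt -0.002 [255.3987 187.7789] u range 222.7372695254327 288.159798397677
jar bottom far pt 0 [255.394  184.9499] u range 222.63536645706205 288.25289954265634
jar bottom far pt 0.002 [255.3893 182.1037] u range 222.53301056794214 288.34641137063784
coaster [256.3396 167.3958] 217.55915965042664 295.77183396705624
obs ring far 255.0 188.92857142857144  coaster far 258.0 166.78571428571428 u 218.66666666666666 297.0
[[[0.0023,0.0007,0.0183],[-0.003,0.003,-0.003],0]]
```

jog_arm([
  [[0.004,0.0015,0.004],[-0.004,0.003,0],1],
  [[0,0,0.006],[0,0,0],1],
  [[0,0,0.003],[0,0,0],1],
  [[0,0,0],[0,0,0],1],
])

```text
time_s: 58.18
tool_pos: [0.4948, 0.3783, 0.0737]
orientation: [0.001, 0.771, 0.637, 0.003]
contact_force: [-0.3, 0.0, -1.9]
width: 0.0452
```

```bash
python3 -c "
from m import *
o=st()
plan([.4925,.3768,.0644],1.385,1)
"
```

```text
t 58.17 p [0.4948 0.3783 0.0737] yaw 1.3820 tilt [0.0047 0.0022] F [-0.35  0.04 -1.92] w 0.0452
[[[-0.0019,-0.002,0.0093],[0.004,-0.003,-0.003],0]]
```

jog_arm([
  [[-0.001,-0.001,0.004],[0.002,-0.0015,0],1],
  [[0,0,0.002],[0,0,0],1],
  [[0,0,0],[0,0,0],1],
])

```text
time_s: 58.55
tool_pos: [0.4937, 0.3775, 0.0676]
orientation: [0.0, 0.771, 0.637, 0.002]
contact_force: [0.0, 0.1, -2.0]
width: 0.0451
```

```bash
python3 -c "
from m import *
o=st()
plan([.4925,.3768,.0644],1.385,1)
"
```

```text
t 58.55 p [0.4937 0.3775 0.0676] yaw 1.3819 tilt [0.0028 0.0013] F [ 0.03  0.05 -2.05] w 0.0451
[[[-0.0009,-0.0011,0.0032],[0.003,-0.002,-0.003],0]]
```

jog_arm([
  [[-0.0007,-0.001,0.0025],[0.002,-0.001,0],1],
  [[0,0,0.001],[0,0,0],1],
])

```text
time_s: 58.8
tool_pos: [0.4926, 0.3771, 0.0643]
orientation: [-0.0, 0.771, 0.637, 0.0]
contact_force: [-2.5, -1.0, 1.4]
width: 0.045
```

```bash
python3 -c "
from m import *
o=st()
plan([.4925,.3768,.0644],1.385,1)
"
```

```text
t 58.80 p [0.4926 0.3771 0.0643] yaw 1.3818 tilt [0.0004 0.0008] F [-2.54 -0.99  1.42] w 0.0450
[[[-0.0003,-0.0,-0.0001],[0.0,-0.001,-0.003],0]]
```

The red jar touches its coaster within 0.5 mm of the target. Release and rise.

jog_arm([
  [[0,0,0],[0,0,0],0.4],
  [[0,0,0],[0,0,0],0.2],
  [[0,0,0],[0,0,0],0],
  [[0,0,0],[0,0,0],0],
  [[0,0,-0.015],[0,0,0],0],
  [[0,0,-0.025],[0,0,0],0],
  [[-0.005,0,-0.03],[0,0,0],0],
  [[-0.02,0,-0.03],[0,0,0],0],
  [[-0.02,0,-0.01],[0,0,0],0],
  [[0,0,0],[0,0,0],0],
])

```text
time_s: 60.05
tool_pos: [0.4861, 0.333, 0.1851]
orientation: [0.001, 0.77, 0.638, 0.005]
contact_force: [-0.5, -0.3, -0.7]
width: 0.0855
```

```bash
cat >> m.py <<'E'
th=np.linspace(0,2*np.pi,400)
def fit(c,im,col,cx,jar=True,box=None):
    pass
E
python3 -c "
from m import *
o=st()
snap('wrist','w21')
im=cv2.imread('pics/w21.png');cv2.imwrite('pics/w21b.png',cv2.resize(im[40:260,160:340],None,fx=3,fy=2.7,interpolation=cv2.INTER_CUBIC))
o=st()
"
```

```text
t 60.05 p [0.4861 0.333  0.1851] yaw 1.3825 tilt [0.009  0.0045] F [-0.45 -0.34 -0.74] w 0.0855
t 60.10 p [0.4861 0.3335 0.1848] yaw 1.3830 tilt [0.0088 0.0046] F [-0.09 -0.09  0.89] w 0.0853
```

View pics/w21b.png

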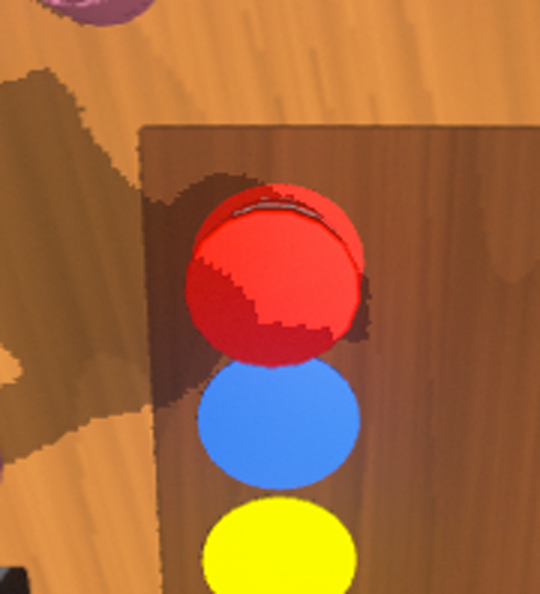

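The red jar stands on its coaster. I measure the cap at (251,146) against the blue coaster at (253,196).

```bash
python3 - <<'E'
from m import *
o=monitor.get_obs()
c=cam('wrist',o)
f=lambda x,y:(160+(x-1)/3,40+(y-.9)/2.7)
cap=pix2w(c,[f(187,280),f(360.5,280),f(273.5,207),f(272,367)],.098)
print('cap x-extents',cap[:,:2], 'ctr',(cap[0]+cap[1])/2)
bl=pix2w(c,[f(198,422),f(360,422),f(279,489)],.013);print('blue',(bl[0]+bl[1])/2,bl[2])
rc=pix2w(c,[f(281,183.5)],.013);print('red far edge',rc)
im=cv2.imread('pics/w21.png').astype(int);b,g,r=im[...,0],im[...,1],im[...,2]
for k,m in {'yellow':(r>3*b)&(g>3*b)&(g>0.8*r)}.items():
    m=m.astype(np.uint8);m[:,:170]=0
    cnt=max(cv2.findContours(m,0,1)[0],key=len);w=pix2w(c,cnt.reshape(-1,2),.013)[:,:2].astype(np.float32);print(k,cv2.fitEllipse(w))
E
```

```text
cap x-extents [[0.4702 0.3838]
 [0.5139 0.3755]
 [0.4959 0.3995]
 [0.4867 0.3548]] ctr [0.4921 0.3797 0.098 ]
blue [0.4797 0.3109 0.013 ] [0.474  0.2817 0.013 ]
red far edge [[0.4984 0.4033 0.013 ]]
yellow ((0.4675034284591675, 0.24854184687137604), (0.05938057601451874, 0.06041676551103592), 171.7159423828125)
```

```bash
python3 -c "
from m import *
plan([.5588,-.2977,.165],.131,15)
"
```

```text
[[[-0.0404,0.0126,0.0012],[0.0,-0.001,0.083],0],[[-0.0393,0.0159,0.0012],[0.0,-0.001,0.083],0],[[-0.0378,0.0191,0.0012],[0.0,-0.001,0.083],0],[[-0.0361,0.0222,0.0012],[0.0,-0.001,0.083],0],[[-0.0341,0.0252,0.0013],[0.0,-0.001,0.083],0],[[-0.0319,0.0279,0.0013],[0.0,-0.001,0.083],0],[[-0.0294,0.0305,0.0013],[0.0,-0.001,0.083],0],[[-0.0268,0.0328,0.0013],[0.0,-0.001,0.083],0],[[-0.0239,0.0349,0.0013],[0.0,-0.001,0.083],0],[[-0.0209,0.0368,0.0013],[0.0,-0.001,0.083],0],[[-0.0178,0.0384,0.0013],[0.0,-0.001,0.083],0],[[-0.0145,0.0398,0.0013],[0.0,-0.001,0.083],0],[[-0.0112,0.0409,0.0013],[0.0,-0.001,0.083],0],[[-0.0077,0.0416,0.0013],[0.0,-0.001,0.083],0],[[-0.0042,0.0421,0.0013],[0.0,-0.001,0.083],0]]
```

jog_arm([
  [[-0.04,0.013,0],[0,0,0.083],0],
  [[-0.039,0.016,0],[-0.001,0,0.083],0],
  [[-0.038,0.019,0],[-0.001,0,0.083],0],
  [[-0.036,0.022,0],[-0.001,0,0.083],0],
  [[-0.034,0.025,0],[-0.001,0.001,0.083],0],
  [[-0.032,0.028,0],[-0.001,0.001,0.083],0],
  [[-0.029,0.03,0],[-0.001,0.001,0.083],0],
  [[-0.027,0.033,0],[-0.001,0.001,0.083],0],
  [[-0.024,0.035,0],[-0.001,0.001,0.083],0],
  [[-0.021,0.037,0],[-0.001,0.001,0.083],0],
  [[-0.018,0.038,0],[-0.001,0.001,0.083],0],
  [[-0.014,0.04,0],[-0.001,0.001,0.083],0],
])

```text
time_s: 61.6
tool_pos: [0.5432, -0.1774, 0.1783]
orientation: [-0.002, 0.983, 0.182, 0.009]
contact_force: [0.6, -0.8, -0.6]
width: 0.0857
```

```bash
python3 - <<'E'
from m import *
o=st()
snap('top','t6')
plan([.5588,-.2977,.155],.131,5)
def cen(fn):
    im=cv2.imread(fn).astype(float);b,g,r=im[...,0],im[...,1],im[...,2]
    w=np.clip(r-1.0*np.maximum(g,b)-40,0,None); 
    # red-only: g and b both low
    w=w*((g<0.45*r)&(b<0.45*r)); w[:195]=0;w[232:]=0;w[:,:145]=0;w[:,177:]=0
    yy,xx=np.mgrid[:384,:512];s=w.sum();return s,(w*xx).sum()/s,(w*yy).sum()/s
for f in('pics/top0.png','pics/t6.png'):print(cen(f))
A=cv2.imread('pics/top0.png')[190:240,145:215];B=cv2.imread('pics/t6.png')[190:240,145:215]
cv2.imwrite('pics/cmp6.png',cv2.resize(np.hstack([A,B]),None,fx=5.5,fy=5.5,interpolation=cv2.INTER_CUBIC))
E
```

```text
t 61.60 p [ 0.5432 -0.1774  0.1783] yaw 0.3654 tilt [0.0177 0.0071] F [ 0.57 -0.81 -0.6 ] w 0.0857
[[[-0.0054,0.0227,0.0047],[0.0,-0.004,0.046],0],[[-0.0043,0.0229,0.0047],[0.0,-0.004,0.046],0],[[-0.0033,0.0231,0.0047],[0.0,-0.004,0.046],0],[[-0.0022,0.0232,0.0047],[0.0,-0.004,0.046],0],[[-0.0011,0.0233,0.0047],[0.0,-0.004,0.046],0]]
(np.float64(17042.0), np.float64(160.23307123577044), np.float64(207.90470602042015))
(np.float64(19862.0), np.float64(161.49934548383848), np.float64(208.03619977847146))
```

View pics/cmp6.png

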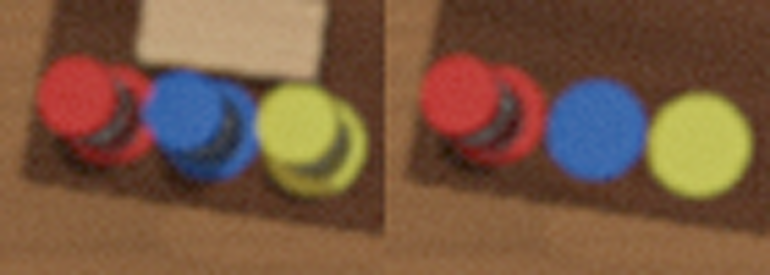

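Top view, before (left) and after (right): the red jar is home again. Its cap seems shifted about half a pixel to the left, so I quantify that.

```bash
python3 - <<'E'
from m import *
A=cv2.imread('pics/top0.png')[...,2].astype(np.float32)-cv2.imread('pics/top0.png')[...,1];B=cv2.imread('pics/t6.png')[...,2].astype(np.float32)-cv2.imread('pics/t6.png')[...,1]
def ecc(box):
    x0,y0,x1,y1=box
    t=A[y0:y1,x0:x1];W=np.eye(2,3,dtype=np.float32)
    s=B[y0-4:y1+4,x0-4:x1+4];W[:,2]=4
    cc,W=cv2.findTransformECC(t,s,W,cv2.MOTION_TRANSLATION,(3,200,1e-6),None,3);return cc,W[:,2]-4
print('cap',ecc((149,197,163,218)),ecc((149,198,160,216)))
# control: pink jars
print('pink',ecc((115,188,140,212)),ecc((168,242,190,265)))
c=cam('top');p=pix2w(c,[(159,207),(158,207),(159,206)],.098);print(p-p[0])
E
```

```text
cap (0.9976374755065156, array([-0.4728, -0.2658], dtype=float32)) (0.9971738075308759, array([-0.4673, -0.3017], dtype=float32))
pink (0.9921607137642613, array([0.0178, 0.0092], dtype=float32)) (0.986190655923607, array([ 0.0584, -0.0294], dtype=float32))
[[0.     0.     0.    ]
 [0.0001 0.0032 0.    ]
 [0.0032 0.     0.    ]]
```

Relative to its start, red is about 1.5 mm off in y and 0.9 mm off in x, which is fine. For the others I use the dead-reckoned poses. Next is blue.

jog_arm([
  [[-0.005,0.023,0.003],[0,-0.005,0.046],0],
  [[-0.004,0.023,0.003],[0,-0.005,0.046],0],
  [[-0.003,0.023,0.003],[0,-0.004,0.046],0],
  [[-0.002,0.02,0.003],[0,-0.003,0.04],0],
  [[0,0.013,0],[0,0,0.02],0],
  [[0,0.004,0],[0,0,0.005],0],
  [[0,0,0],[0,0,0],0],
])

```text
time_s: 62.52
tool_pos: [0.5603, -0.2939, 0.1639]
orientation: [-0.001, 0.997, 0.072, -0.0]
contact_force: [0.4, 0.0, 1.0]
width: 0.0854
```

```bash
python3 -c "
from m import *
o=st()
plan([.5588,-.2977,.13],.132,1)
"
```

```text
t 62.52 p [ 0.5603 -0.2939  0.1639] yaw 0.1451 tilt [-0.0005  0.001 ] F [0.39 0.   1.01] w 0.0854
[[[-0.002,0.0036,0.0339],[-0.001,0.0,0.013],0]]
```

jog_arm([
  [[-0.001,0.003,0.012],[0,0,0.012],0],
  [[0,0,0.02],[0,0,0],0],
  [[0,0,0.02],[0,0,0],0],
  [[0,0,0.012],[0,0,0],0],
  [[0,0,0],[0,0,0],0],
])

```text
time_s: 63.15
tool_pos: [0.5584, -0.2945, 0.0935]
orientation: [-0.002, 0.998, 0.067, -0.002]
contact_force: [0.0, 0.6, 0.5]
width: 0.0854
```

```bash
python3 -c "
from m import *
o=st()
snap('wrist','w22')
plan([.5588,-.2977,.055],.132,1)
"
```

```text
t 63.15 p [ 0.5584 -0.2945  0.0935] yaw 0.1342 tilt [-0.0037  0.0037] F [0.02 0.56 0.47] w 0.0854
[[[-0.0003,0.003,0.0393],[-0.003,0.002,0.002],0]]
```

View pics/w22.png

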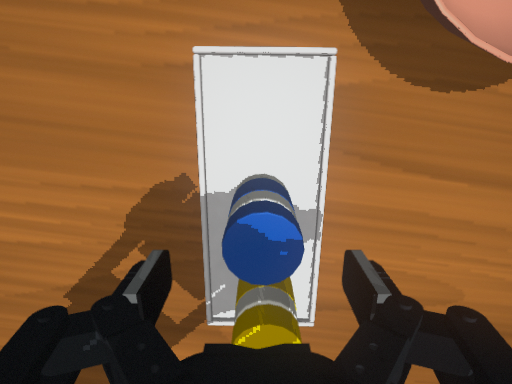

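The blue cap is at (263,243), between the fingers and about 2–3 mm to the right. I correct while descending.

jog_arm([
  [[0,0.003,0.01],[-0.003,0.002,0.001],0],
  [[0,0,0.015],[0,0,0],0],
  [[0,0,0.008],[0,0,0],0],
  [[0,0,0],[0,0,0],0],
])

```text
time_s: 63.7
tool_pos: [0.5599, -0.2986, 0.0602]
orientation: [0.001, 0.998, 0.066, 0.001]
contact_force: [0.2, -0.2, 0.3]
width: 0.0852
```

```bash
python3 -c "
from m import *
o=st()
plan([.5588,-.2977,.055],.132,1)
"
```

```text
t 63.70 p [ 0.5599 -0.2986  0.0602] yaw 0.1330 tilt [ 0.0016 -0.0014] F [ 0.18 -0.24  0.29] w 0.0852
[[[-0.001,-0.0011,0.0052],[0.002,-0.001,0.001],0]]
```

jog_arm([
  [[-0.001,-0.001,0.005],[0.001,-0.001,0],0.1],
  [[0,0,0],[0,0,0],0.3],
  [[0,0,0],[0,0,0],0.6],
  [[0,0,0],[0,0,0],1],
  [[0,0,0],[0,0,0],1],
  [[0,0,0],[0,0,0],1],
], squeeze=45)

```text
time_s: 64.45
tool_pos: [0.5593, -0.2979, 0.0558]
orientation: [0.001, 0.998, 0.067, 0.001]
contact_force: [-0.3, -1.1, -0.7]
width: 0.0449
```

```bash
python3 -c "
from m import *
o=st()
"
```

```text
t 64.45 p [ 0.5593 -0.2979  0.0558] yaw 0.1332 tilt [ 0.0017 -0.0013] F [-0.26 -1.1  -0.66] w 0.0449
```

jog_arm([
  [[0,0,-0.005],[0,0,0],1],
  [[0,0,-0.012],[0,0,0],1],
  [[0,0,-0.02],[0,0,0],1],
  [[0,0,-0.025],[0,0,0],1],
  [[0,0,-0.025],[0,0,0],1],
  [[0,0,-0.015],[0,0,0],1],
])

```text
time_s: 65.2
tool_pos: [0.5593, -0.2979, 0.1653]
orientation: [0.001, 0.998, 0.067, 0.001]
contact_force: [0.7, -0.6, -1.7]
width: 0.0451
```

```bash
python3 -c "
from m import *
o=st()
plan([.4795,.3116,.165],1.388,22)
"
```

```text
t 65.20 p [ 0.5593 -0.2979  0.1653] yaw 0.1331 tilt [ 0.003  -0.0023] F [ 0.66 -0.57 -1.74] w 0.0451
[[[0.0001,-0.0279,-0.0001],[0.0,-0.0,-0.057],0],[[0.0017,-0.0279,-0.0001],[0.0,-0.0,-0.057],0],[[0.0033,-0.0277,-0.0001],[0.0,-0.0,-0.057],0],[[0.0048,-0.0275,-0.0],[0.0,-0.0,-0.057],0],[[0.0064,-0.0272,-0.0],[0.0,-0.0,-0.057],0],[[0.0079,-0.0268,-0.0],[0.0,-0.0,-0.057],0],[[0.0095,-0.0263,-0.0],[0.0,-0.0,-0.057],0],[[0.0109,-0.0257,-0.0],[0.0,-0.0,-0.057],0],[[0.0124,-0.025,-0.0],[0.0,-0.0,-0.057],0],[[0.0138,-0.0243,-0.0],[0.0,-0.0,-0.057],0],[[0.0152,-0.0235,-0.0],[0.0,-0.0,-0.057],0],[[0.0165,-0.0226,-0.0],[0.0,-0.0,-0.057],0],[[0.0177,-0.0216,-0.0],[0.0,-0.0,-0.057],0],[[0.0189,-0.0205,-0.0],[0.0,-0.0,-0.057],0],[[0.0201,-0.0194,-0.0],[0.0,-0.0,-0.057],0],[[0.0211,-0.0183,0.0],[0.0,-0.0,-0.057],0],[[0.0222,-0.017,0.0],[0.0,-0.0,-0.057],0],[[0.0231,-0.0157,0.0],[0.0,-0.0,-0.057],0],[[0.0239,-0.0144,0.0],[0.0,-0.0,-0.057],0],[[0.0247,-0.013,0.0],[0.0,-0.0,-0.057],0],[[0.0254,-0.0116,0.0],[0.0,-0.0,-0.057],0],[[0.0261,-0.0101,0.0],[0.0,-0.0,-0.057],0]]
```

jog_arm([
  [[0,-0.014,0],[0,0,-0.03],1],
  [[0.001,-0.024,0],[0,0,-0.05],1],
  [[0.003,-0.028,0],[0.001,0,-0.057],1],
  [[0.004,-0.028,0],[0.001,0,-0.057],1],
  [[0.006,-0.027,0],[0.001,0,-0.057],1],
  [[0.007,-0.027,0],[0.001,0,-0.057],1],
  [[0.009,-0.026,0],[0.001,0,-0.057],1],
])

```text
time_s: 66.08
tool_pos: [0.5301, -0.1071, 0.1597]
orientation: [-0.006, 0.966, 0.259, -0.003]
contact_force: [-0.2, 0.7, -1.2]
width: 0.045
```

```bash
python3 -c "
from m import *
o=st()
plan([.4797,.3121,.165],1.388,16)
"
```

```text
t 66.08 p [ 0.5301 -0.1071  0.1597] yaw 0.5234 tilt [-0.0085  0.0092] F [-0.22  0.7  -1.25] w 0.0450
[[[0.0104,-0.0243,-0.0001],[-0.001,-0.0,-0.054],0],[[0.0117,-0.0237,-0.0001],[-0.001,-0.0,-0.054],0],[[0.0129,-0.023,-0.0001],[-0.001,-0.0,-0.054],0],[[0.0141,-0.0223,-0.0001],[-0.001,-0.0,-0.054],0],[[0.0153,-0.0215,-0.0001],[-0.001,-0.0,-0.054],0],[[0.0165,-0.0206,-0.0002],[-0.001,-0.0,-0.054],0],[[0.0176,-0.0197,-0.0002],[-0.001,-0.0,-0.054],0],[[0.0186,-0.0187,-0.0002],[-0.001,-0.0,-0.054],0],[[0.0196,-0.0177,-0.0002],[-0.001,-0.0,-0.054],0],[[0.0205,-0.0166,-0.0002],[-0.001,-0.0,-0.054],0],[[0.0214,-0.0155,-0.0003],[-0.001,-0.0,-0.054],0],[[0.0222,-0.0143,-0.0003],[-0.001,-0.0,-0.054],0],[[0.0229,-0.0131,-0.0003],[-0.001,-0.0,-0.054],0],[[0.0236,-0.0118,-0.0003],[-0.001,-0.0,-0.054],0],[[0.0242,-0.0105,-0.0003],[-0.001,-0.0,-0.054],0],[[0.0247,-0.0092,-0.0003],[-0.001,-0.0,-0.054],0]]
```

jog_arm([
  [[0.01,-0.024,-0.001],[-0.001,-0.001,-0.054],1],
  [[0.012,-0.024,-0.001],[-0.001,-0.001,-0.054],1],
  [[0.013,-0.023,-0.001],[-0.001,0,-0.054],1],
  [[0.014,-0.022,-0.001],[-0.001,0,-0.054],1],
  [[0.015,-0.021,-0.001],[-0.001,0,-0.054],1],
  [[0.016,-0.021,-0.001],[-0.001,0,-0.054],1],
  [[0.018,-0.02,-0.001],[-0.001,0,-0.054],1],
  [[0.019,-0.019,-0.001],[-0.001,0,-0.054],1],
])

```text
time_s: 67.08
tool_pos: [0.4848, 0.1213, 0.1584]
orientation: [-0.01, 0.879, 0.476, -0.01]
contact_force: [0.5, -0.6, -0.9]
width: 0.0451
```

```bash
python3 -c "
from m import *
o=st()
plan([.4797,.3121,.165],1.388,8)
"
```

```text
t 67.08 p [0.4848 0.1213 0.1584] yaw 0.9931 tilt [-0.0273  0.0083] F [ 0.51 -0.6  -0.9 ] w 0.0451
[[[0.0196,-0.0136,-0.0006],[-0.004,0.0,-0.049],0],[[0.0203,-0.0126,-0.0007],[-0.004,0.0,-0.049],0],[[0.0209,-0.0116,-0.0007],[-0.004,0.0,-0.049],0],[[0.0214,-0.0105,-0.0007],[-0.004,0.0,-0.049],0],[[0.0219,-0.0095,-0.0007],[-0.004,0.0,-0.049],0],[[0.0223,-0.0084,-0.0008],[-0.004,0.0,-0.049],0],[[0.0227,-0.0072,-0.0008],[-0.004,0.0,-0.049],0],[[0.0231,-0.0061,-0.0008],[-0.004,0.0,-0.049],0]]
```

jog_arm([
  [[0.02,-0.014,-0.002],[-0.007,0,-0.049],1],
  [[0.02,-0.013,-0.002],[-0.007,0,-0.049],1],
  [[0.021,-0.012,-0.002],[-0.006,0,-0.049],1],
  [[0.021,-0.01,-0.002],[-0.005,0,-0.049],1],
  [[0.022,-0.009,-0.002],[-0.004,0,-0.049],1],
  [[0.021,-0.008,-0.001],[-0.003,0,-0.049],1],
  [[0.016,-0.005,-0.001],[0,0,-0.035],1],
  [[0.008,-0.002,0],[0,0,-0.015],1],
  [[0,0,0],[0,0,0],1],
])

```text
time_s: 68.2
tool_pos: [0.4596, 0.3004, 0.1594]
orientation: [-0.002, 0.773, 0.634, -0.011]
contact_force: [-0.5, 0.6, -0.5]
width: 0.0452
```

```bash
python3 -c "
from m import *
o=st()
plan([.4797,.3121,.165],1.388,1)
"
```

```text
t 68.20 p [0.4596 0.3004 0.1594] yaw 1.3738 tilt [-0.0194 -0.0098] F [-0.48  0.58 -0.53] w 0.0452
[[[0.0153,0.0174,-0.0061],[-0.017,0.013,-0.014],0]]
```

jog_arm([
  [[0.007,0.009,-0.003],[-0.008,0.006,-0.007],1],
  [[0.006,0.007,0],[-0.007,0.005,-0.006],1],
  [[0.001,0,0],[0,0,0],1],
  [[0,0,0],[0,0,0],1],
])

```text
time_s: 68.7
tool_pos: [0.4801, 0.3103, 0.1621]
orientation: [0.0, 0.77, 0.638, -0.001]
contact_force: [-0.2, -0.8, -0.2]
width: 0.045
```

```bash
python3 -c "
from m import *
o=st()
plan([.4797,.3121,.085],1.388,4)
"
```

```text
t 68.70 p [0.4801 0.3103 0.1621] yaw 1.3850 tilt [-0.0014 -0.0017] F [-0.2  -0.81 -0.17] w 0.0450
[[[0.0005,-0.0002,0.0193],[-0.0,0.0,-0.001],0],[[0.0004,-0.0002,0.0193],[-0.0,0.0,-0.001],0],[[0.0004,-0.0002,0.0193],[-0.0,0.0,-0.001],0],[[0.0004,-0.0002,0.0193],[-0.0,0.0,-0.001],0]]
```

jog_arm([
  [[0.0005,0,0.015],[0,0,0],1],
  [[0.0005,0,0.02],[0,0,0],1],
  [[0,0,0.02],[0,0,0],1],
  [[0,0,0.018],[0,0,0],1],
  [[0,0,0.006],[0,0,0],1],
  [[0,0,0],[0,0,0],1],
])

```text
time_s: 69.45
tool_pos: [0.4786, 0.3103, 0.0768]
orientation: [-0.0, 0.77, 0.638, -0.003]
contact_force: [0.1, -0.2, -1.5]
width: 0.0448
```

```bash
python3 -c "
from m import *
o=st()
plan([.4797,.3121,.0638],1.388,1)
"
```

```text
t 69.45 p [0.4786 0.3103 0.0768] yaw 1.3846 tilt [-0.0045 -0.003 ] F [ 0.1  -0.23 -1.54] w 0.0448
[[[0.0021,0.0008,0.013],[-0.004,0.004,-0.003],0]]
```

jog_arm([
  [[0.0012,0.0004,0.005],[-0.002,0.002,0],1],
  [[0,0,0.004],[0,0,0],1],
  [[0,0,0],[0,0,0],1],
])

```text
time_s: 69.82
tool_pos: [0.4804, 0.3119, 0.0689]
orientation: [0.0, 0.77, 0.638, 0.0]
contact_force: [0.7, -0.7, -0.2]
width: 0.0449
```

```bash
python3 -c "
from m import *
o=st()
plan([.4797,.3121,.0638],1.388,1)
"
```

```text
t 69.83 p [0.4804 0.3119 0.0689] yaw 1.3846 tilt [ 0.0011 -0.    ] F [ 0.65 -0.75 -0.19] w 0.0449
[[[0.0,-0.0007,0.0051],[0.001,-0.0,-0.003],0]]
```

jog_arm([
  [[0,-0.0004,0.003],[0.0005,0,0],1],
  [[0,0,0.0015],[0,0,0],1],
])

```text
time_s: 70.08
tool_pos: [0.4804, 0.3122, 0.0647]
orientation: [0.0, 0.77, 0.638, 0.001]
contact_force: [0.2, -0.5, -1.5]
width: 0.045
```

```bash
python3 -c "
from m import *
o=st()
"
```

```text
t 70.08 p [0.4804 0.3122 0.0647] yaw 1.3846 tilt [0.0016 0.0005] F [ 0.23 -0.52 -1.5 ] w 0.0450
```

jog_arm([
  [[0,-0.0005,0.0015],[0,0,0],1],
  [[0,0,0.001],[0,0,0],1],
])

```text
time_s: 70.32
tool_pos: [0.4804, 0.3125, 0.0637]
orientation: [0.0, 0.77, 0.638, 0.001]
contact_force: [-3.8, -2.7, 8.1]
width: 0.0451
```

```bash
python3 -c "
from m import *
o=st()
"
```

```text
t 70.33 p [0.4804 0.3125 0.0637] yaw 1.3848 tilt [0.0017 0.0003] F [-3.81 -2.75  8.05] w 0.0451
```

Blue is on its coaster, with the wrist force at +8 N. Release, rise and head back for yellow.

jog_arm([
  [[0,0,0],[0,0,0],0.4],
  [[0,0,0],[0,0,0],0.2],
  [[0,0,0],[0,0,0],0],
  [[0,0,0],[0,0,0],0],
  [[0,0,-0.015],[0,0,0],0],
  [[0,0,-0.025],[0,0,0],0],
  [[0,0,-0.03],[0,0,0],0],
  [[-0.01,0,-0.03],[0,0,0],0],
])

```text
time_s: 71.32
tool_pos: [0.4775, 0.3025, 0.1673]
orientation: [0.0, 0.77, 0.639, -0.0]
contact_force: [1.3, -0.4, 0.5]
width: 0.0856
```

```bash
python3 -c "
from m import *
o=st()
plan([.4912,-.3105,.165],.131,14)
"
```

```text
t 71.33 p [0.4775 0.3025 0.1673] yaw 1.3854 tilt [-0.0003 -0.0004] F [ 1.3  -0.36  0.48] w 0.0856
[[[-0.0429,0.009,0.0002],[0.0,0.0,0.09],0],[[-0.0419,0.0128,0.0002],[0.0,0.0,0.09],0],[[-0.0406,0.0165,0.0002],[0.0,0.0,0.09],0],[[-0.0389,0.0201,0.0002],[0.0,0.0,0.09],0],[[-0.037,0.0235,0.0002],[0.0,0.0,0.09],0],[[-0.0347,0.0267,0.0002],[0.0,0.0,0.09],0],[[-0.0322,0.0297,0.0002],[0.0,0.0,0.09],0],[[-0.0294,0.0325,0.0002],[0.0,0.0,0.09],0],[[-0.0264,0.035,0.0002],[0.0,0.0,0.09],0],[[-0.0231,0.0372,0.0002],[0.0,0.0,0.09],0],[[-0.0197,0.0391,0.0002],[0.0,0.0,0.09],0],[[-0.0161,0.0407,0.0002],[0.0,0.0,0.09],0],[[-0.0124,0.042,0.0002],[0.0,0.0,0.09],0],[[-0.0086,0.0429,0.0002],[0.0,0.0,0.09],0]]
```

jog_arm([
  [[-0.043,0.009,0],[0,0,0.09],0],
  [[-0.042,0.013,0],[-0.001,0,0.09],0],
  [[-0.041,0.016,0],[-0.001,0,0.09],0],
  [[-0.039,0.02,0],[-0.001,0,0.09],0],
  [[-0.037,0.023,0],[-0.001,0,0.09],0],
  [[-0.035,0.027,0],[-0.001,0,0.09],0],
  [[-0.032,0.03,0],[-0.001,0,0.09],0],
  [[-0.029,0.032,0],[-0.001,0.001,0.09],0],
  [[-0.026,0.035,0],[-0.001,0.001,0.09],0],
  [[-0.023,0.037,0],[-0.001,0.001,0.09],0],
  [[-0.02,0.039,0],[-0.001,0.001,0.09],0],
])

```text
time_s: 72.7
tool_pos: [0.486, -0.1917, 0.1863]
orientation: [0.007, 0.983, 0.183, 0.018]
contact_force: [0.3, 0.1, 0.1]
width: 0.0853
```

```bash
python3 - <<'E'
from m import *
o=st()
snap('top','t7')
plan([.4912,-.3105,.155],.131,5)
def ch(f,k):
    i=cv2.imread(f).astype(np.float32)
    return i[...,2]-i[...,1] if k=='r' else i[...,0]-i[...,2]
def ecc(k,box):
    A=ch('pics/top0.png',k);B=ch('pics/t7.png',k);x0,y0,x1,y1=box
    t=A[y0:y1,x0:x1];W=np.eye(2,3,dtype=np.float32);s=B[y0-4:y1+4,x0-4:x1+4];W[:,2]=4
    cc,W=cv2.findTransformECC(t,s,W,cv2.MOTION_TRANSLATION,(3,200,1e-6),None,3);return cc,W[:,2]-4
print('red',ecc('r',(149,198,161,217)))
print('blue',ecc('b',(171,201,183,217)))
A=cv2.imread('pics/top0.png')[190:240,145:215];B=cv2.imread('pics/t7.png')[190:240,145:215]
cv2.imwrite('pics/cmp7.png',cv2.resize(np.hstack([A,B]),None,fx=5.5,fy=5.5,interpolation=cv2.INTER_CUBIC))
E
```

```text
t 72.70 p [ 0.486  -0.1917  0.1863] yaw 0.3684 tilt [ 0.0383 -0.0062] F [0.27 0.12 0.1 ] w 0.0853
[[[-0.0074,0.0215,0.0067],[0.004,-0.007,0.046],0],[[-0.0063,0.0219,0.0066],[0.004,-0.007,0.046],0],[[-0.0053,0.0222,0.0066],[0.004,-0.007,0.046],0],[[-0.0042,0.0224,0.0065],[0.004,-0.007,0.046],0],[[-0.0031,0.0226,0.0065],[0.004,-0.007,0.046],0]]
red (0.9979955346236319, array([-0.4794, -0.2898], dtype=float32))
blue (0.986834195884486, array([ 0.1167, -0.5712], dtype=float32))
```

View pics/cmp7.png

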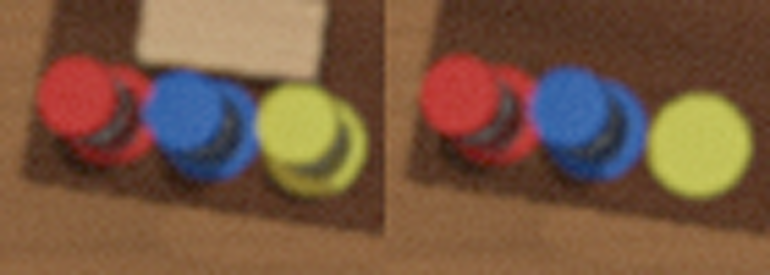

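Red and blue are home, within about 1–2 mm of their starting places. Now yellow.

jog_arm([
  [[-0.007,0.021,0.003],[0.005,-0.009,0.046],0],
  [[-0.006,0.022,0.003],[0.005,-0.009,0.046],0],
  [[-0.005,0.022,0.003],[0.004,-0.008,0.046],0],
  [[-0.003,0.02,0.003],[0.003,-0.006,0.04],0],
  [[-0.001,0.013,0],[0,0,0.02],0],
  [[0,0.004,0],[0,0,0.005],0],
  [[0,0,0],[0,0,0],0],
])

```text
time_s: 73.62
tool_pos: [0.4936, -0.3071, 0.178]
orientation: [0.002, 0.997, 0.074, 0.002]
contact_force: [-0.3, -0.6, 0.8]
width: 0.0851
```

```bash
python3 -c "
from m import *
o=st()
plan([.4912,-.3105,.13],.131,1)
"
```

```text
t 73.62 p [ 0.4936 -0.3071  0.178 ] yaw 0.1483 tilt [ 0.0046 -0.0029] F [-0.26 -0.64  0.76] w 0.0851
[[[-0.0031,0.0029,0.048],[0.003,-0.004,0.017],0]]
```

jog_arm([
  [[-0.001,0.002,0.015],[0.002,-0.003,0.014],0],
  [[0,0,0.025],[0,0,0],0],
  [[0,0,0.025],[0,0,0],0],
  [[0,0,0.015],[0,0,0],0],
  [[0,0,0],[0,0,0],0],
])

```text
time_s: 74.25
tool_pos: [0.4923, -0.3066, 0.0927]
orientation: [-0.0, 0.998, 0.067, -0.0]
contact_force: [-0.2, -0.2, 0.5]
width: 0.0854
```

```bash
python3 -c "
from m import *
o=st()
snap('wrist','w23')
plan([.4912,-.3105,.055],.131,1)
"
```

```text
t 74.25 p [ 0.4923 -0.3066  0.0927] yaw 0.1349 tilt [-0.0007  0.0008] F [-0.18 -0.24  0.5 ] w 0.0854
[[[-0.002,0.0033,0.0386],[0.0,-0.0,0.004],0]]
```

View pics/w23.png

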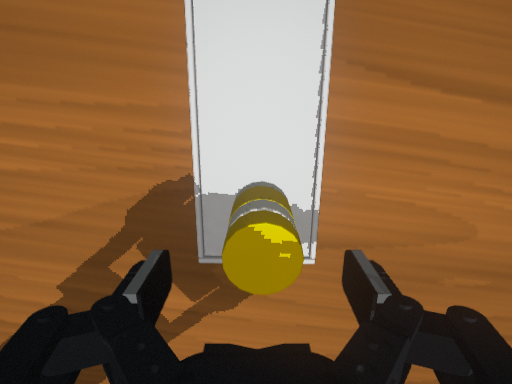

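The yellow cap is at (263,257), between the fingers. Descend with a small correction.

jog_arm([
  [[-0.001,0.002,0.01],[0,0,0.003],0],
  [[0,0.001,0.015],[0,0,0],0],
  [[0,0,0.008],[0,0,0],0],
  [[0,0,0],[0,0,0],0],
])

```text
time_s: 74.8
tool_pos: [0.4932, -0.3114, 0.0603]
orientation: [0.001, 0.998, 0.066, 0.001]
contact_force: [0.3, -0.5, 1.1]
width: 0.0857
```

```bash
python3 -c "
from m import *
o=st()
plan([.4912,-.3105,.054],.131,1)
"
```

```text
t 74.80 p [ 0.4932 -0.3114  0.0603] yaw 0.1316 tilt [ 0.003  -0.0027] F [ 0.31 -0.47  1.06] w 0.0857
[[[-0.0019,-0.0011,0.0063],[0.003,-0.003,0.001],0]]
```

jog_arm([
  [[-0.0015,-0.001,0.006],[0.0015,-0.0015,0],0.1],
  [[0,0,0],[0,0,0],0.3],
  [[0,0,0],[0,0,0],0.6],
  [[0,0,0],[0,0,0],1],
  [[0,0,0],[0,0,0],1],
  [[0,0,0],[0,0,0],1],
], squeeze=45)

```text
time_s: 75.55
tool_pos: [0.492, -0.3108, 0.0547]
orientation: [0.001, 0.998, 0.066, 0.001]
contact_force: [-0.2, 0.2, -1.3]
width: 0.0448
```

```bash
python3 -c "
from m import *
o=st()
"
```

```text
t 75.55 p [ 0.492  -0.3108  0.0547] yaw 0.1317 tilt [ 0.0023 -0.0023] F [-0.19  0.25 -1.28] w 0.0448
```

jog_arm([
  [[0,0,-0.005],[0,0,0],1],
  [[0,0,-0.012],[0,0,0],1],
  [[0,0,-0.02],[0,0,0],1],
  [[0,0,-0.025],[0,0,0],1],
  [[0,0,-0.025],[0,0,0],1],
  [[0,0,-0.015],[0,0,0],1],
])

```text
time_s: 76.3
tool_pos: [0.491, -0.3099, 0.1613]
orientation: [0.0, 0.998, 0.066, 0.0]
contact_force: [0.3, 0.4, -2.2]
width: 0.0453
```

```bash
python3 -c "
from m import *
o=st()
plan([.468,.2512,.165],1.385,20)
"
```

```text
t 76.30 p [ 0.491  -0.3099  0.1613] yaw 0.1317 tilt [ 0.0009 -0.0008] F [ 0.31  0.39 -2.18] w 0.0453
[[[0.0025,-0.028,-0.0002],[0.0,-0.0,-0.063],0],[[0.0043,-0.0277,-0.0002],[0.0,-0.0,-0.063],0],[[0.006,-0.0274,-0.0002],[0.0,-0.0,-0.063],0],[[0.0077,-0.027,-0.0002],[0.0,-0.0,-0.063],0],[[0.0094,-0.0265,-0.0002],[0.0,-0.0,-0.063],0],[[0.011,-0.0258,-0.0002],[0.0,-0.0,-0.063],0],[[0.0126,-0.0251,-0.0002],[0.0,-0.0,-0.063],0],[[0.0142,-0.0242,-0.0002],[0.0,-0.0,-0.063],0],[[0.0157,-0.0233,-0.0002],[0.0,-0.0,-0.063],0],[[0.0171,-0.0223,-0.0002],[0.0,-0.0,-0.063],0],[[0.0185,-0.0212,-0.0002],[0.0,-0.0,-0.063],0],[[0.0197,-0.02,-0.0002],[0.0,-0.0,-0.063],0],[[0.021,-0.0187,-0.0002],[0.0,-0.0,-0.063],0],[[0.0221,-0.0173,-0.0002],[0.0,-0.0,-0.063],0],[[0.0231,-0.0159,-0.0002],[0.0,-0.0,-0.063],0],[[0.0241,-0.0144,-0.0002],[0.0,-0.0,-0.063],0],[[0.0249,-0.0129,-0.0002],[0.0,-0.0,-0.063],0],[[0.0257,-0.0113,-0.0002],[0.0,-0.0,-0.063],0],[[0.0264,-0.0097,-0.0002],[0.0,-0.0,-0.063],0],[[0.0269,-0.008,-0.0002],[0.0,-0.0,-0.063],0]]
```

jog_arm([
  [[0.002,-0.014,0],[0,0,-0.03],1],
  [[0.003,-0.024,0],[0,0,-0.05],1],
  [[0.005,-0.027,0],[0,0,-0.063],1],
  [[0.007,-0.027,0],[0,0,-0.063],1],
  [[0.009,-0.027,0],[0,0,-0.063],1],
  [[0.01,-0.026,0],[0,0,-0.063],1],
  [[0.012,-0.025,0],[0,0,-0.063],1],
  [[0.013,-0.025,0],[0,0,-0.063],1],
])

```text
time_s: 77.3
tool_pos: [0.4761, -0.0862, 0.1538]
orientation: [-0.006, 0.952, 0.305, -0.004]
contact_force: [0.8, 0.4, -1.0]
width: 0.0448
```

```bash
python3 -c "
from m import *
o=st()
plan([.4684,.2519,.165],1.385,13)
"
```

```text
t 77.30 p [ 0.4761 -0.0862  0.1538] yaw 0.6206 tilt [-0.0115  0.0087] F [ 0.76  0.37 -0.96] w 0.0448
[[[0.0146,-0.0215,-0.0006],[-0.001,-0.0,-0.059],0],[[0.0159,-0.0206,-0.0007],[-0.001,-0.0,-0.059],0],[[0.0171,-0.0196,-0.0007],[-0.001,-0.0,-0.059],0],[[0.0182,-0.0186,-0.0007],[-0.001,-0.0,-0.059],0],[[0.0192,-0.0175,-0.0007],[-0.001,-0.0,-0.059],0],[[0.0202,-0.0163,-0.0007],[-0.001,-0.0,-0.059],0],[[0.0212,-0.0151,-0.0008],[-0.001,-0.0,-0.059],0],[[0.022,-0.0139,-0.0008],[-0.001,-0.0,-0.059],0],[[0.0228,-0.0125,-0.0008],[-0.001,-0.0,-0.059],0],[[0.0235,-0.0112,-0.0008],[-0.001,-0.0,-0.059],0],[[0.0241,-0.0098,-0.0008],[-0.001,-0.0,-0.059],0],[[0.0246,-0.0083,-0.0008],[-0.001,-0.0,-0.059],0],[[0.0251,-0.0069,-0.0009],[-0.001,-0.0,-0.059],0]]
```

jog_arm([
  [[0.014,-0.021,-0.002],[-0.003,-0.001,-0.059],1],
  [[0.016,-0.021,-0.002],[-0.003,-0.001,-0.059],1],
  [[0.017,-0.02,-0.002],[-0.003,0,-0.059],1],
  [[0.018,-0.019,-0.002],[-0.003,0,-0.059],1],
  [[0.019,-0.018,-0.002],[-0.003,0,-0.059],1],
  [[0.02,-0.017,-0.002],[-0.003,0,-0.059],1],
  [[0.021,-0.015,-0.002],[-0.003,0,-0.059],1],
])

```text
time_s: 78.18
tool_pos: [0.4531, 0.1126, 0.1585]
orientation: [-0.004, 0.861, 0.509, -0.007]
contact_force: [-0.4, 0.1, -1.6]
width: 0.0451
```

```bash
python3 -c "
from m import *
o=st()
plan([.4684,.2519,.165],1.385,6)
"
```

```text
t 78.17 p [0.4531 0.1126 0.1585] yaw 1.0681 tilt [-0.0166 -0.0013] F [-0.36  0.14 -1.55] w 0.0451
[[[0.0216,-0.009,-0.0012],[-0.003,0.001,-0.053],0],[[0.022,-0.0078,-0.0012],[-0.003,0.001,-0.053],0],[[0.0224,-0.0066,-0.0012],[-0.003,0.001,-0.053],0],[[0.0227,-0.0054,-0.0011],[-0.003,0.001,-0.053],0],[[0.023,-0.0042,-0.0011],[-0.003,0.001,-0.053],0],[[0.0232,-0.003,-0.0011],[-0.003,0.001,-0.053],0]]
```

jog_arm([
  [[0.021,-0.008,-0.002],[-0.005,0.001,-0.053],1],
  [[0.022,-0.007,-0.002],[-0.005,0.001,-0.053],1],
  [[0.022,-0.006,-0.002],[-0.004,0.001,-0.053],1],
  [[0.022,-0.004,-0.002],[-0.003,0.001,-0.053],1],
  [[0.018,-0.003,0],[-0.002,0,-0.04],1],
  [[0.01,-0.001,0],[0,0,-0.02],1],
  [[0.003,0,0],[0,0,0],1],
  [[0,0,0],[0,0,0],1],
])

```text
time_s: 79.18
tool_pos: [0.454, 0.244, 0.1561]
orientation: [-0.002, 0.774, 0.633, -0.009]
contact_force: [-0.7, -0.7, -0.8]
width: 0.0452
```

```bash
python3 -c "
from m import *
o=st()
plan([.4684,.2519,.16],1.385,1)
"
```

```text
t 79.17 p [0.454  0.244  0.1561] yaw 1.3708 tilt [-0.0164 -0.0074] F [-0.72 -0.69 -0.79] w 0.0452
[[[0.0105,0.0125,-0.0042],[-0.015,0.01,-0.014],0]]
```

jog_arm([
  [[0.005,0.006,-0.002],[-0.007,0.004,-0.007],1],
  [[0.004,0.005,0],[-0.006,0.004,-0.006],1],
  [[0.001,0,0],[0,0,0],1],
  [[0,0,0],[0,0,0],1],
])

```text
time_s: 79.68
tool_pos: [0.4681, 0.251, 0.158]
orientation: [0.0, 0.77, 0.638, -0.001]
contact_force: [0.3, 1.0, -1.8]
width: 0.0447
```

```bash
python3 -c "
from m import *
o=st()
plan([.4684,.2519,.085],1.385,4)
"
```

```text
t 79.67 p [0.4681 0.251  0.158 ] yaw 1.3825 tilt [-0.0009 -0.0018] F [ 0.3   0.96 -1.76] w 0.0447
[[[0.0003,0.0,0.0183],[-0.0,0.0,-0.001],0],[[0.0003,0.0,0.0183],[-0.0,0.0,-0.001],0],[[0.0002,0.0,0.0183],[-0.0,0.0,-0.001],0],[[0.0002,0.0,0.0183],[-0.0,0.0,-0.001],0]]
```

jog_arm([
  [[0.0003,0,0.015],[0,0,0],1],
  [[0.0003,0,0.02],[0,0,0],1],
  [[0,0,0.02],[0,0,0],1],
  [[0,0,0.018],[0,0,0],1],
  [[0,0,0.003],[0,0,0],1],
  [[0,0,0],[0,0,0],1],
])

```text
time_s: 80.42
tool_pos: [0.4662, 0.2507, 0.0757]
orientation: [-0.0, 0.771, 0.637, -0.003]
contact_force: [0.5, 0.3, -1.1]
width: 0.0452
```

```bash
python3 -c "
from m import *
o=st()
plan([.4684,.2519,.0627],1.385,1)
"
```

```text
t 80.42 p [0.4662 0.2507 0.0757] yaw 1.3821 tilt [-0.0046 -0.003 ] F [ 0.53  0.27 -1.13] w 0.0452
[[[0.0016,0.002,0.013],[-0.004,0.004,-0.003],0]]
```

jog_arm([
  [[0.0008,0.001,0.005],[-0.002,0.002,0],1],
  [[0,0,0.004],[0,0,0],1],
  [[0,0,0],[0,0,0],1],
])

```text
time_s: 80.8
tool_pos: [0.4684, 0.2517, 0.0675]
orientation: [0.0, 0.771, 0.637, 0.0]
contact_force: [0.8, -0.2, -2.3]
width: 0.0454
```

```bash
python3 -c "
from m import *
o=st()
plan([.4684,.2519,.0627],1.385,1)
"
```

```text
t 80.80 p [0.4684 0.2517 0.0675] yaw 1.3821 tilt [ 0.0006 -0.0005] F [ 0.82 -0.23 -2.25] w 0.0454
[[[0.0002,-0.0001,0.0048],[0.001,0.0,-0.003],0]]
```

jog_arm([
  [[0,0,0.003],[0,0,0],1],
  [[0,0,0.001],[0,0,0],1],
])

```text
time_s: 81.05
tool_pos: [0.4688, 0.2518, 0.0638]
orientation: [0.001, 0.771, 0.637, 0.001]
contact_force: [0.3, -0.3, -1.3]
width: 0.045
```

```bash
python3 -c "
from m import *
o=st()
"
```

```text
t 81.05 p [0.4688 0.2518 0.0638] yaw 1.3822 tilt [ 0.0016 -0.0002] F [ 0.31 -0.28 -1.34] w 0.0450
```

jog_arm([
  [[0,-0.0005,0.0017],[0,0,0],1],
  [[0,0,0.001],[0,0,0],1],
])

```text
time_s: 81.3
tool_pos: [0.4688, 0.2521, 0.0626]
orientation: [0.001, 0.771, 0.637, 0.001]
contact_force: [-4.3, -2.0, 10.2]
width: 0.045
```

```bash
python3 -c "
from m import *
o=st()
"
```

```text
t 81.30 p [0.4688 0.2521 0.0626] yaw 1.3823 tilt [ 0.0017 -0.0002] F [-4.33 -2.02 10.25] w 0.0450
```

Yellow is down, with the wrist force at +10 N. Release, rise and retreat to the free area for a check.

jog_arm([
  [[0,0,0],[0,0,0],0.4],
  [[0,0,0],[0,0,0],0.2],
  [[0,0,0],[0,0,0],0],
  [[0,0,0],[0,0,0],0],
  [[0,0,-0.015],[0,0,0],0],
  [[0,0,-0.025],[0,0,0],0],
  [[0,0,-0.03],[0,0,0],0],
  [[-0.01,0,-0.03],[0,0,0],0],
  [[-0.03,0,-0.02],[0,0,0],0],
  [[-0.04,0,-0.01],[0,0,0],0],
  [[-0.04,0,-0.01],[0,0,0],0],
  [[-0.04,0.01,-0.01],[0,0,0],0],
  [[-0.04,0.01,-0.01],[0,0,0],0],
  [[-0.04,0.01,0],[0,0,0],0],
  [[-0.04,0.01,0],[0,0,0],0],
  [[-0.03,0,0],[0,0,0],0],
  [[0,0,0],[0,0,0],0],
  [[0,0,0],[0,0,0],0],
])

```text
time_s: 83.55
tool_pos: [0.4521, -0.0687, 0.244]
orientation: [0.009, 0.77, 0.638, 0.008]
contact_force: [-0.5, 0.3, -1.2]
width: 0.0854
```

```bash
python3 - <<'E'
from m import *
o=st()
snap('top','t8');snap('side','s8');snap('wrist','w24')
im=cv2.imread('pics/t8.png');cv2.imwrite('pics/t8b.png',cv2.resize(im[160:240,140:300],None,fx=5,fy=5,interpolation=cv2.INTER_CUBIC))
im=cv2.imread('pics/s8.png');cv2.imwrite('pics/s8b.png',cv2.resize(im[180:320,140:310],None,fx=4,fy=4,interpolation=cv2.INTER_CUBIC))
def ch(f,k):
    i=cv2.imread(f).astype(np.float32)
    return {'r':i[...,2]-i[...,1],'b':i[...,0]-i[...,2],'y':i[...,1]-i[...,0]}[k]
def ecc(k,box):
    A=ch('pics/top0.png',k);B=ch('pics/t8.png',k);x0,y0,x1,y1=box
    t=A[y0:y1,x0:x1];W=np.eye(2,3,dtype=np.float32);s=B[y0-4:y1+4,x0-4:x1+4];W[:,2]=4
    cc,W=cv2.findTransformECC(t,s,W,cv2.MOTION_TRANSLATION,(3,200,1e-6),None,3);return cc,W[:,2]-4
for k,b in (('r',(149,198,161,217)),('b',(171,201,183,217)),('y',(190,204,203,220))):
    try: print(k,ecc(k,b))
    except Exception as e: print(k,'ecc fail')
E
```

```text
t 83.55 p [ 0.4521 -0.0687  0.244 ] yaw 1.3845 tilt [ 0.0237 -0.0028] F [-0.51  0.33 -1.23] w 0.0854
r (0.9979739598835653, array([-0.4349, -0.2675], dtype=float32))
b (0.9868147191022344, array([ 0.1134, -0.5867], dtype=float32))
y (0.9961720075053343, array([-0.2891,  0.0273], dtype=float32))
```

View pics/t8b.png

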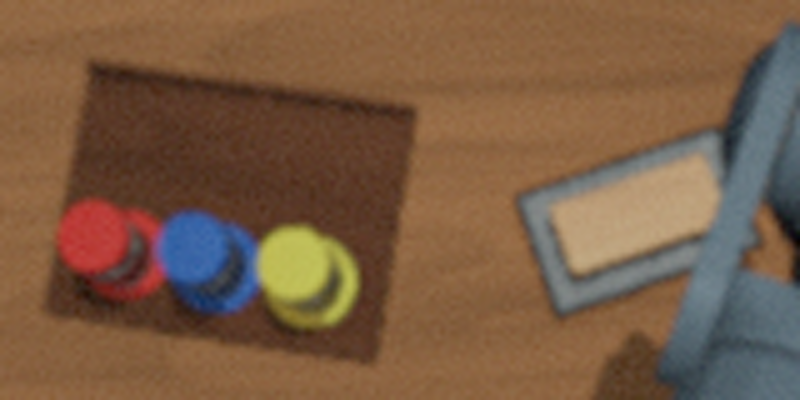

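View pics/s8b.png

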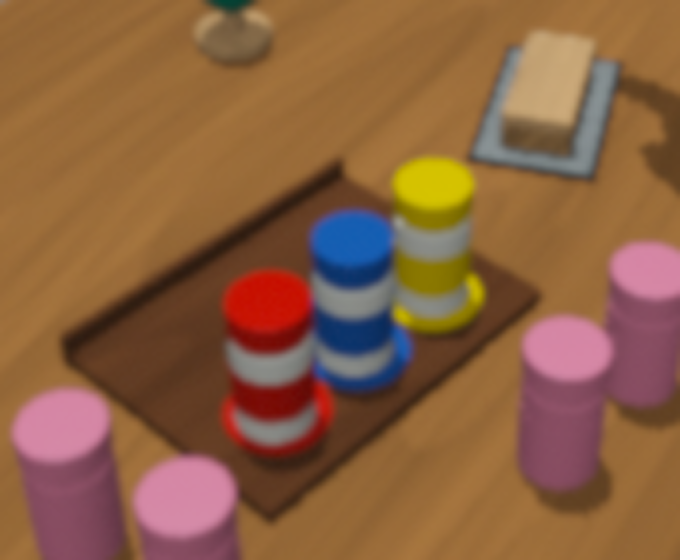

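View pics/w24.png

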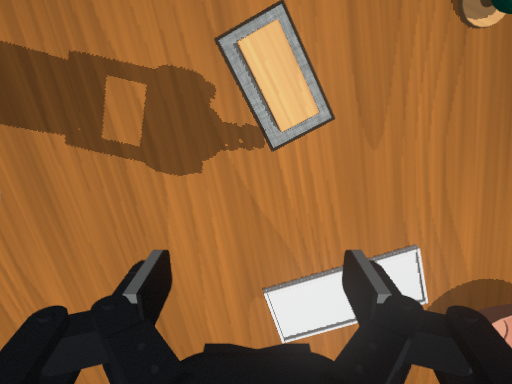

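The top and side views show all three jars upright on coasters of their own colour, 1–2 mm from where they started. The block lies centred along the mat, the tray is empty, and the egg and pink jars are unmoved. The arm is clear of everything, so I hand in.

```bash
python3 -c "
from cell import job, monitor
print(job.finish_job()); print(monitor.get_obs()['time_s'])"
```

```text
the job is handed in; nothing more can be done
None
the job is handed in; nothing more can be done
```

The job is done and handed in at about 84 s of the 144 s allowed. All three jars waited upright in the tray while I laid the block on the mat. Each jar then went back to the coaster of its own colour.

**Final checks**
- **Block:** it lies flat along the mat. My first placing was about 4 mm off and pressed down with 32 N at the wrist, so I recentred it. The wrist camera then put it about 0.5 mm from the mat's centre.
- **Jars:** all three stand upright. Comparing the top camera's first and last pictures, red is about 1.7 mm from where it started and yellow about 1 mm. Blue reads about 1.9 mm, which is less certain because the block behind it is gone.
- **Disagreement:** the wrist camera put red about 3 mm off its coaster. That view also read too far out for the jars before I moved them, so I trusted the top camera.
- **Tilt:** while being carried, the tool leaned by up to about 0.034 rad (2°). I levelled it before each jar was set down.
- **Rest of the scene:** the tray is empty. The egg and the pink jars look unmoved, but I checked that by eye only at the end. The gripper was clear of everything at hand-in.

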